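# Change the cells of the workshop's bench power pack

### The job

Change the cells of the blue bench power pack: lay every spent grey cell in the red recycling tray, and load every fresh green cell into a bay of its own, flat end against the brass spring plate at the far side and brass button against the contact at the robot's side, with the button end pressed down until it is held under the steel lips. Only when all the fresh cells are in, slide the flat brass key fully home into the pack's slot, and after that push the red lever away from the robot to on. Do not knock over the dye jar.

Things in the scene. Friction and masses are not known exactly. Their poses are not given: they have to be found in the camera images.
- pack: Blue bench power pack, fixed: base plate spans x -85..85, y -180..145 mm in its frame, 12 mm thick. Origin on the bench surface; x points away from the robot (within 10 deg), z up. Three bays run along x at y +110, +46, -18, key slot at y -88, lever at y -150. To seat a cell: button end up about 30 deg, push the flat end 12 mm into the spring, lower the button end below the lips, let go.
- slot_end (a point): Middle of the inner end of the key slot (pack x 50, y -88, height 15). The slot is level, mouth towards the robot at x 0 (flared guides from x -13), 50 mm deep, 54 mm wide, 13 mm high; floor = plate top, 12 mm above the bench, which runs on flat in front of it; roof top at 30 mm.
- lever (a joint): Main switch of the pack: lever angle, 0 = off (leaning to the robot) to 1.0 rad = on (leaning away); stays where left. Light (about 1.5 N at the ball). Starts between 0 and 0.15.
- lever_tip (a point): Centre of the lever's red ball (26 mm across), 50 mm from its pivot, which is at pack x 0, y -150, height 34 mm (the ball is about 78 mm above the bench when off or on); the lever swings along the pack's x, so the ball goes from pack x -24 (off) to +24 (on). Its grey housing below is 70 (x) x 50 (y) mm, top 37 mm above the bench.
- tray: Red open recycling tray for spent cells, 130 (x) x 170 (y) x 30 mm high, walls and floor 4 mm, fixed; origin under its centre.
- key: Flat brass battery key: plate 110 (x) x 50 (y) x 6 mm, lying flat, with an upright red grip fin (36 long in x, 12 wide, top 41 mm above the underside, centred at x = -25). Origin: centre of the underside; +x points to the end that goes into the slot. 0.15 kg.
- key_tip (a point): Middle of the key's leading edge (x = +55, 3 mm above the underside).
- bay0 (a point): Contact point of bay 0 on its contact wall at the robot's side (pack x -48, y +110, height 38): a seated cell's button tip touches here. In every bay the cell's underside lies 22 mm above the bench on two bars (x -30 and +30, 8 mm long) between side guides (37 mm apart, x -38..-24 and +24..+38, tops at 32 mm); the middle is free for fingers, bays are 64 mm apart.
- bay1 (a point): Contact point of bay 1 on its contact wall at the robot's side (pack x -48, y +46, height 38): a seated cell's button tip touches here. In every bay, far end: brass spring plate 26 mm wide, 14 to 36 mm above the bench, face at pack x +40 when relaxed; it yields 16 mm away from the robot (2 N at first, 3.5 N at 4 mm = cell seated, 6.5 N at 12 mm).
- bay2 (a point): Contact point of bay 2 on its contact wall at the robot's side (pack x -48, y -18, height 38): a seated cell's button tip touches here. In every bay, robot end: two steel lips 8 mm wide, 12 mm either side of the middle, overhang from the wall to x -39, undersides 55.5 mm above the bench (a seated cell's top is at 54), sloped lead-ins from (x -39, height 59.5) to (x -45, height 68).
- fresh_a: Fresh battery cell: green with a yellow band near the button end, a 32 x 32 mm rounded-square bar, 92 mm long over all (88 mm body and a brass button 14 mm across and 4 mm long at the +x end; flat steel-capped end at -x). Origin: middle of its length, on the underside. 0.15 kg. May be absent (None).
- fresh_a_pole (a point): Tip of fresh_a's brass button, on its long axis, 46 mm from its middle (axes as the cell's).
- fresh_b: Fresh battery cell: green with a yellow band near the button end, a 32 x 32 mm rounded-square bar, 92 mm long over all (88 mm body and a brass button 14 mm across and 4 mm long at the +x end; flat steel-capped end at -x). Origin: middle of its length, on the underside. 0.15 kg. May be absent (None).
- fresh_b_pole (a point): Tip of fresh_b's brass button, on its long axis, 46 mm from its middle (axes as the cell's).
- fresh_c: Fresh battery cell: green with a yellow band near the button end, a 32 x 32 mm rounded-square bar, 92 mm long over all (88 mm body and a brass button 14 mm across and 4 mm long at the +x end; flat steel-capped end at -x). Origin: middle of its length, on the underside. 0.15 kg. May be absent (None).
- fresh_c_pole (a point): Tip of fresh_c's brass button, on its long axis, 46 mm from its middle (axes as the cell's).
- spent_a: Spent battery cell: grey with a black band near the button end, a 32 x 32 mm rounded-square bar, 92 mm long over all (88 mm body and a brass button 14 mm across and 4 mm long at the +x end; flat steel-capped end at -x). Origin: middle of its length, on the underside. 0.15 kg. May be absent (None).
- spent_a_pole (a point): Tip of spent_a's brass button, on its long axis, 46 mm from its middle (axes as the cell's).
- spent_a_mid (a point): Centre of spent_a, 16 mm above its underside as it lies.
- spent_b: Spent battery cell: grey with a black band near the button end, a 32 x 32 mm rounded-square bar, 92 mm long over all (88 mm body and a brass button 14 mm across and 4 mm long at the +x end; flat steel-capped end at -x). Origin: middle of its length, on the underside. 0.15 kg. May be absent (None).
- spent_b_pole (a point): Tip of spent_b's brass button, on its long axis, 46 mm from its middle (axes as the cell's).
- spent_b_mid (a point): Centre of spent_b, 16 mm above its underside as it lies.
- dye: Amber glass dye jar with black lid, 60 mm across, 70 mm tall; bystander, origin under its centre, z up.
Things that resemble listed ones, but are neither listed nor needed, are in the scene too. Of the things that look like the key, take the one that is farthest to the robot's left at the start.

How it is judged (in metres and radians):
On the way, in this order (a step that is already met when the one before it is completed fails the run):
1. every fresh cell sits in a bay, button on the contact, held (((distance between fresh_a_pole and bay0 below 0.006 m and angle between the x axis of fresh_a and the x axis of pack, either way round below 0.06 rad) or (distance between fresh_a_pole and bay1 below 0.006 m and angle between the x axis of fresh_a and the x axis of pack, either way round below 0.06 rad) or (distance between fresh_a_pole and bay2 below 0.006 m and angle between the x axis of fresh_a and the x axis of pack, either way round below 0.06 rad)) and ((distance between fresh_b_pole and bay0 below 0.006 m and angle between the x axis of fresh_b and the x axis of pack, either way round below 0.06 rad) or (distance between fresh_b_pole and bay1 below 0.006 m and angle between the x axis of fresh_b and the x axis of pack, either way round below 0.06 rad) or (distance between fresh_b_pole and bay2 below 0.006 m and angle between the x axis of fresh_b and the x axis of pack, either way round below 0.06 rad)) and ((distance between fresh_c_pole and bay0 below 0.006 m and angle between the x axis of fresh_c and the x axis of pack, either way round below 0.06 rad) or (distance between fresh_c_pole and bay1 below 0.006 m and angle between the x axis of fresh_c and the x axis of pack, either way round below 0.06 rad) or (distance between fresh_c_pole and bay2 below 0.006 m and angle between the x axis of fresh_c and the x axis of pack, either way round below 0.06 rad))), for 0.3 s.
2. then the flat key is fully home in its slot (distance between key_tip and slot_end below 0.008 m and angle between the x axis of key and the x axis of pack, either way round below 0.08 rad and angle between key's own z axis and vertical below 0.15 rad), for 0.2 s.
3. then the lever is pushed on (value of joint lever above 0.85 rad), for 0.2 s.
At the end, for the whole second after the job is handed in: Every fresh cell has its button tip within 6 mm of a bay's contact point and lies along the bay (within 0.06 rad); the key's leading edge is within 8 mm of the slot's end, straight (0.08 rad) and flat; the lever is beyond 0.85 rad; every spent cell lies inside the tray; all is at rest (all of step 1 and all of step 2 and value of joint lever above 0.85 rad and x of spent_a_pole in the frame of tray between -0.06 and 0.06 m and y of spent_a_pole in the frame of tray between -0.078 and 0.078 m and z of each of spent_a_pole, spent_a_mid, spent_b_pole, spent_b_mid in the frame of tray below 0.03 m and x of spent_a_mid in the frame of tray between -0.055 and 0.055 m and y of spent_a_mid in the frame of tray between -0.07 and 0.07 m and x of spent_b_pole in the frame of tray between -0.06 and 0.06 m and y of spent_b_pole in the frame of tray between -0.078 and 0.078 m and x of spent_b_mid in the frame of tray between -0.055 and 0.055 m and y of spent_b_mid in the frame of tray between -0.07 and 0.07 m and linear speed of each of fresh_a, fresh_b, fresh_c, spent_a, spent_b, key below 0.02 m/s); the robot touches nothing.
It fails at once if the dye jar is knocked over (angle between dye's own z axis and vertical above 0.6 rad).
Of fresh_a, fresh_b, fresh_c only 2 to 3 are there at a start; the rules pass over those that are not, and their reading is None.
Of spent_a, spent_b only 1 to 2 are there at a start; the rules pass over those that are not, and their reading is None.
At some moment in a run one of fresh_a, fresh_b, fresh_c, spent_a, spent_b, key may be knocked a few centimetres aside while the robot is not near it.
It also fails if it takes over 210 s, if anything falls off the work surface, if the arm or the gripper's body presses on something with over 40 N, if the wrist force passes 120 N, or if a joint passes its speed limit or range.

### The arm

A 6-joint arm with a two-finger parallel gripper is mounted at the origin on the work surface. World frame = base frame: x ahead of the robot, y to its left, z up, the work surface at z = 0. Lengths are in mm, angles in rad, forces in N, time in s.
With the tool pointing down it reaches from about 350 to 975 mm from the base axis. Payload 7.1 kg.
Tool frame: the origin (TCP) lies at the very end of the fingers, on their centre line; the grasp point (between the pads) lies 19 mm behind it; y points along the fingers, x is the direction in which the jaws open and shut, and the axes are right-handed (so a half turn about y gives the same grasp; the last joint's range is limited). The gripper opens to 88 mm and grips with 3 to 60 N. Pads are 20 mm wide; open, the fingers measure 115 mm over their backs; the gripper's body (75 mm by 178 mm) begins 61 mm behind the grasp point.
Start: joints at [1.304, 0.423, 1.63, -0, 1.089, -0.019], TCP at [153.263, 605.9, 196.175] pointing down, gripper open.
Joint ranges: [-3, 3], [-0.9, 2.11], [0.09, 2.58], [-1.31, 4.45], [0.11, 2.69], [-2.54, 2.54]. Speed limits (rad/s): [2.39, 2.39, 3.01, 3.14, 3.14, 3.14].

### API

Orientations are given as a rotation vector (axis times angle).
In Python, from workcell import ctrl gives the robot as it stands. The module is installed in compiled form; this text tells all that it offers.
- The arm moves only by the tool jog_arm, never from a script. Its argument "steps" is a list of rows, each an object with "turn": the turn, a rotation vector about the world's x, y, z scaled (see below), a list of three; "dp": the shift along the world's x, y, z scaled (see below), a list of three; "claw": the opening, from 0 (shut) to 1 (fully open). In form: [{"turn": [wx, wy, wz], "dp": [x, y, z], "claw": claw}, ...]. A call has 1 to 12 rows; each row is the pose to reach, as a shift and turn from the pose measured when the call began, turning the shorter way round; what a row does not reach only later rows make up. The controller multiplies each number of a shift by 80 mm and each number of a turn by pi rad. A row lasts 1/12 s, in which the tool goes at most 41.7 mm and 7.16 degrees, less where a joint would pass 70% of its speed; a pose out of reach is approached as far as the arm can. A call with a number of a shift or a turn outside -1 to 1 is refused whole. A call with a gripper value outside its range is refused whole. The fingers move at their own pace and stop on an object; the grip force is fixed at half the most. Time passes only in rows, so rows that repeat a pose let the fingers close. It gives the time, the measured TCP pose, the force and the opening at its end, in the units of the state.
- ctrl.get_obs(): the state, without advancing time (a new reading comes with each control period).
- ctrl.get_image(name): name is "side" or "top"; returns a dict with "img" (384x512x3 uint8, red, green, blue), "range_z" (384x512 float32, mm along the optical axis (not along the pixel's ray), 0 where there is no reading), "fovy" (degrees; the focal length in pixels is half the picture's height over the tangent of half this angle, whatever the lens; pixels are square), "cx", "cy" (the principal point, pixels), "camera_from_world" (4x4, takes a point from world to camera coordinates). Camera axes: x right, y down, z forward; pixel columns grow to the right and rows downward; lengths in mm; the calibration is good to about 2 mm. A picture is of the moment at which its call begins.
- ctrl.close_job(): hands the job in, once; it reports no verdict.
The state is a dict: "t": time; "qpos": joint angles; "qvel": joint speeds; "joint_torque": joint torques, N m; "ee_pos": TCP position; "orientation": TCP orientation; "ft_force": force on the tool from outside, world axes, zero at the start; "moment": the same for the moment, N m; "width": finger opening in mm.
Only numpy, scipy, OpenCV 4.12 (cv2) and the standard library are available. Lean on these libraries where they do the work, as an engineer would, in place of code of your own. Each camera call takes 0.05 s, during which the arm holds its last target.

## Working session

There is one attempt and no reset: what is moved stays moved. The work goes in short steps, Python scripts to look and compute and a tool call to move; the robot and the scene stay as the last step left them, time stands still between calls to the robot, and variables do not carry over. Pictures are saved under pics/ and viewed, and the job is handed in when it is done.

Besides the shell and the picture viewer there is one more tool, called after ">>>" in YAML: its name, and indented under it one key for each argument. jog_arm: Moves the arm, as the interface text tells. Its arguments: {"type":"object","properties":{"steps":{"type":"array","items":{"type":"object","properties":{"turn":{"type":"array","items":{"type":"number"}},"dp":{"type":"array","items":{"type":"number"}},"claw":{"type":"number"}}}}},"required":["steps"]}

```bash
mkdir -p pics; cat > h.py <<'E'
import numpy as np, cv2
from workcell import ctrl
def cam(n):
    d=ctrl.get_image(n); return d
def save(d,name,scale=1.5,crop=None):
    im=cv2.cvtColor(d["img"],cv2.COLOR_RGB2BGR)
    if crop:
        x0,y0,x1,y1=crop; im=im[y0:y1,x0:x1]
    s=scale if not crop else min(800/im.shape[1],600/im.shape[0])
    cv2.imwrite("pics/"+name,cv2.resize(im,None,fx=s,fy=s,interpolation=cv2.INTER_CUBIC))
def pt(d,u,v,z=None):
    h=d["img"].shape[0]; f=h/2/np.tan(np.radians(d["fovy"])/2)
    Z=d["range_z"][int(round(v)),int(round(u))]
    C=np.linalg.inv(np.array(d["camera_from_world"]))
    r=np.array([(u-d["cx"])/f,(v-d["cy"])/f,1.])
    if z is not None:
        dr=C[:3,:3]@r; o=C[:3,3]; return o+dr*(z-o[2])/dr[2]
    return (C@np.append(r*Z,1))[:3]
def pr(d,p):
    h=d["img"].shape[0]; f=h/2/np.tan(np.radians(d["fovy"])/2)
    c=np.array(d["camera_from_world"])@np.append(p,1.)
    return c[0]/c[2]*f+d["cx"],c[1]/c[2]*f+d["cy"]
def cloud(d):
    h,w=d["range_z"].shape; f=h/2/np.tan(np.radians(d["fovy"])/2)
    v,u=np.mgrid[:h,:w]; Z=d["range_z"]
    P=np.stack([(u-d["cx"])/f*Z,(v-d["cy"])/f*Z,Z],-1)
    C=np.linalg.inv(np.array(d["camera_from_world"]))
    W=P@C[:3,:3].T+C[:3,3]; W[Z==0]=np.nan
    return W
E
python3 - <<'E'
from h import *
o=ctrl.get_obs(); print({k:np.round(v,3) for k,v in o.items()})
for n in("top","side"):
    d=cam(n); save(d,n+"0.png"); print(n,d["fovy"],d["cx"],d["cy"],np.round(d["camera_from_world"],3).tolist())
    np.save(n+"0.npy",d,allow_pickle=True)
E
```

```text
{'t': np.float64(0.0), 'qpos': array([ 1.304,  0.424,  1.631, -0.   ,  1.089, -0.019]), 'qvel': array([ 0.   , -0.   , -0.002,  0.001, -0.   ,  0.001]), 'joint_torque': array([ 1.0000e-03, -5.4463e+01, -2.7367e+01,  6.4000e-02,  2.3000e-02,
       -0.0000e+00]), 'ee_pos': array([153.103, 605.352, 195.413]), 'orientation': array([-1.317, -1.024,  1.026]), 'ft_force': array([ 0.139, -0.284, -1.003]), 'moment': array([-0.026, -0.061, -0.004]), 'width': np.float64(87.437)}
top 44.79083133193676 255.0839270522305 197.91205100383334 [[-0.024, -1.0, 0.015, 20.885], [-0.997, 0.023, -0.078, 540.043], [0.078, -0.017, -0.997, 1364.618], [0.0, 0.0, 0.0, 1.0]]
side 53.4234754895993 259.81921951867565 193.65022503028248 [[0.894, -0.447, 0.013, -482.191], [-0.327, -0.674, -0.663, 234.135], [0.305, 0.588, -0.749, 1172.935], [0.0, 0.0, 0.0, 1.0]]
```

View pics/top0.png

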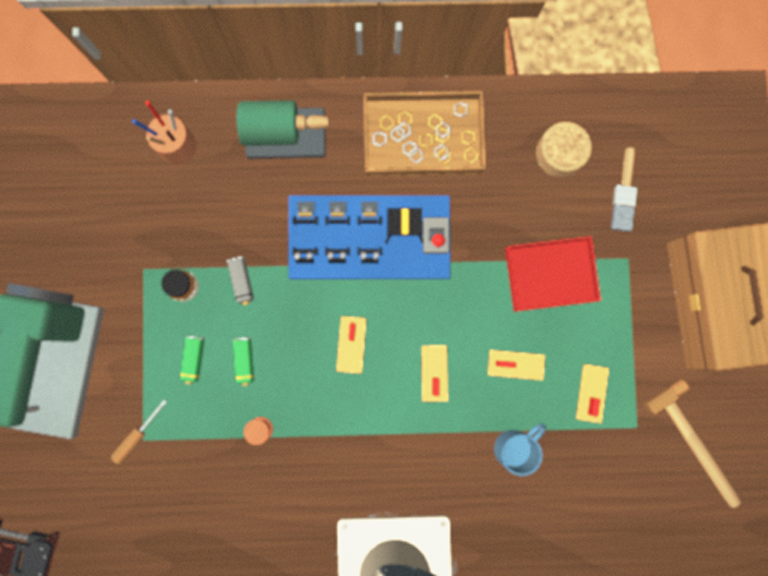

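View pics/side0.png

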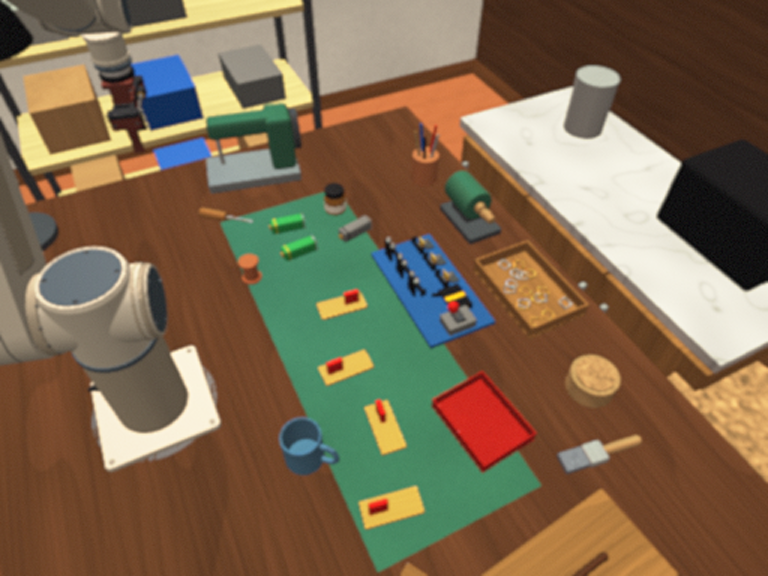

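The top view shows the pack (370,237), the tray (553,273), two fresh cells (191,358) and (243,361), one spent cell (238,280), and the dye jar (178,284). Four key-like plates are at (351,345), (434,373), (516,365) and (592,393). The farthest left is (351,345). I'll confirm it with an enlarged crop and take measurements.

```bash
python3 - <<'E'
from h import *
d=np.load("top0.npy",allow_pickle=True).item()
save(d,"c_pack.png",crop=(180,120,310,195)); save(d,"c_cells.png",crop=(95,165,175,265)); save(d,"c_key.png",crop=(215,200,415,290))
W=cloud(d)
hsv=cv2.cvtColor(d["img"],cv2.COLOR_RGB2HSV)
def rep(name,m):
    n,l,s,c=cv2.connectedComponentsWithStats(m.astype(np.uint8))
    for i in range(1,n):
        if s[i,4]>60:
            p=W[l==i]; ys,xs=np.where(l==i)
            r=cv2.minAreaRect(p[:,:2].astype(np.float32))
            print(name,s[i].tolist(),np.round(c[i],1),"mean",np.nanmean(p,0).round(1),"zmed",np.nanmedian(p[:,2]).round(1),"rect",np.round(r[0],1),np.round(r[1],1),round(r[2],1))
H,S,V=[hsv[...,i].astype(int) for i in range(3)]
rep("green",(H>50)&(H<70)&(S>180)&(V>150))
rep("blue",(H>100)&(H<120)&(S>150)&(V>100))
rep("red",((H<5)|(H>175))&(S>200)&(V>120))
rep("yel",(H>18)&(H<28)&(S>100)&(V>180))
E
```

```text
blue [193, 131, 107, 55, 3616] [243.3 161.1] mean [653.2  40.4  12.2] zmed 12.1 rect [664.6  32.9] [317.1 162.4] 88.7
yel [340, 0, 100, 49, 2828] [390.7  25.1] mean [1195.4 -516.3 -266.4] zmed -266.3 rect [nan nan] [0. 0.] 0.0
yel [285, 75, 13, 13, 66] [290.3  81.2] mean [ 895.9 -108.1   12.9] zmed 13.8 rect [ 893.7 -110.2] [46.2 27.1] 55.1
yel [361, 82, 33, 32, 685] [377.5  97.4] mean [ 828.5 -361.6   53.4] zmed 53.8 rect [ 829.9 -361.6] [94.8 93.6] 21.4
yel [225, 211, 19, 38, 560] [233.8 230.3] mean [446.   73.9   6.1] zmed 6.1 rect [448.7  73.9] [ 50.5 109.6] 83.8
yel [281, 230, 18, 38, 557] [289.1 247.5] mean [391.  -90.2   6. ] zmed 5.8 rect [387.8 -90.5] [ 49.8 110.5] 89.9
yel [325, 233, 38, 20, 554] [344.6 243. ] mean [ 400.  -256.6    6.3] zmed 6.4 rect [ 400.4 -253.2] [109.5  50. ] 83.4
yel [384, 243, 22, 39, 538] [394.3 260.4] mean [ 344.9 -403.2    6.5] zmed 6.5 rect [ 339.7 -404.3] [ 50.8 110. ] 79.1
yel [445, 270, 46, 67, 158] [471.1 309.1] mean [ 198.1 -618.2   22.2] zmed 22.5 rect [ 215.7 -609. ] [226.5  13.9] 30.5
```

View pics/c_pack.png

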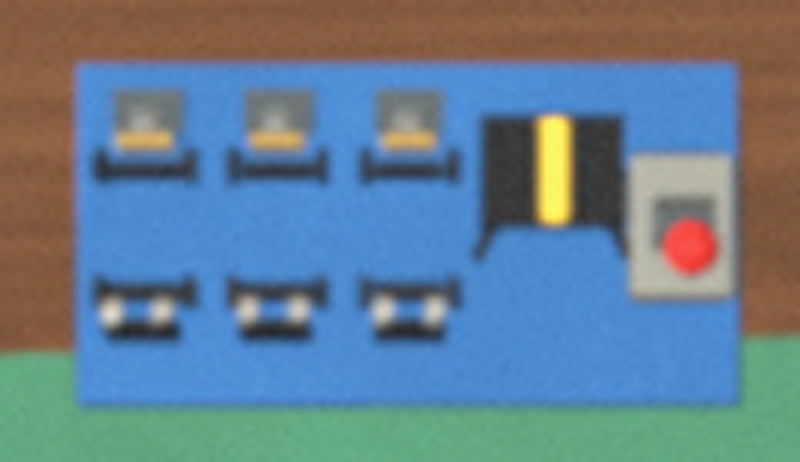

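View pics/c_cells.png

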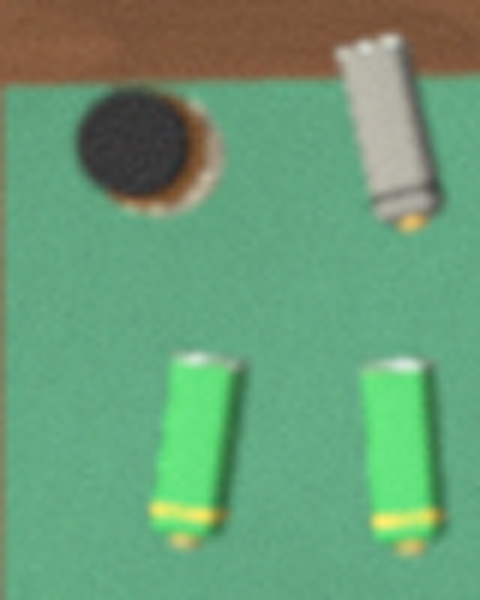

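View pics/c_key.png

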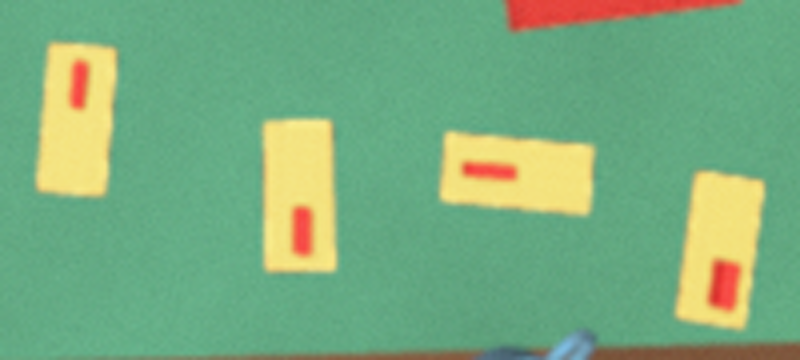

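The leftmost key-like plate, at full-image pixel (234,230), is the one to take. It is a plate with a fin, and the fin is at its far end, so the leading edge points at the robot and the key needs a half turn. Next I'll fit precise poses in both cameras.

```bash
cat > fit.py <<'E'
from h import *
from scipy.optimize import minimize
from scipy.ndimage import map_coordinates, gaussian_filter
def R(a): return np.array([[np.cos(a),-np.sin(a)],[np.sin(a),np.cos(a)]])
def sampler(score):
    s=gaussian_filter(score.astype(float),0.6)
    return lambda uv: map_coordinates(s,[uv[:,1],uv[:,0]],order=1,mode='nearest')
def proj(d,P):
    h=d["img"].shape[0]; f=h/2/np.tan(np.radians(d["fovy"])/2)
    M=np.array(d["camera_from_world"]); c=P@M[:3,:3].T+M[:3,3]
    return np.stack([c[:,0]/c[:,2]*f+d["cx"],c[:,1]/c[:,2]*f+d["cy"]],1)
def fitrect(ds,score,x0,hx,hy,z,edges="xXyY",off=4.0,n=40,r=10):
    """maximise inside-minus-outside contrast over rectangle edges. rect spans (hx0,hx1),(hy0,hy1)"""
    S=[sampler(score(d)) for d in ds]
    (a,b),(c,e)=hx,hy
    t=np.linspace(0.08,0.92,n)
    ins=[];out=[]
    for k in edges:
        if k in "xX":
            X=a if k=="x" else b; s=1 if k=="X" else -1
            yy=c+(e-c)*t; ins.append(np.stack([np.full(n,X-s*off),yy],1)); out.append(np.stack([np.full(n,X+s*off),yy],1))
        else:
            Y=c if k=="y" else e; s=1 if k=="Y" else -1
            xx=a+(b-a)*t; ins.append(np.stack([xx,np.full(n,Y-s*off)],1)); out.append(np.stack([xx,np.full(n,Y+s*off)],1))
    ins=np.vstack(ins);out=np.vstack(out)
    def cost(p):
        v=0
        for d,s in zip(ds,S):
            for q,sg in((ins,-1),(out,1)):
                w=q@R(p[2]).T+p[:2]
                v+=sg*s(proj(d,np.c_[w,np.full(len(w),z)])).mean()
        return v
    best=None
    for dx in(-r/2,0,r/2):
        for dy in(-r/2,0,r/2):
            q=np.array(x0)+[dx,dy,0]
            res=minimize(cost,q,method="Nelder-Mead",options=dict(initial_simplex=[q,q+[3,0,0],q+[0,3,0],q+[0,0,.04]],xatol=.01,fatol=1e-5))
            if best is None or res.fun<best.fun: best=res
    return best.x,best.fun
def blue(d):
    i=d["img"].astype(float); return (i[...,2]-0.5*i[...,0]-0.5*i[...,1])/255
def yel(d):
    i=d["img"].astype(float); return (i[...,0]*.5+.5*i[...,1]-i[...,2])/255-0.0
def green(d):
    i=d["img"].astype(float); return (i[...,1]-i[...,2])/255
def redc(d):
    i=d["img"].astype(float); return (i[...,0]-.5*i[...,1]-.5*i[...,2])/255
def ychan(d):
    i=d["img"].astype(float); return (i[...,0]-0.0*i[...,2])/255
E
python3 - <<'E'
from fit import *
T=np.load("top0.npy",allow_pickle=True).item();Sd=np.load("side0.npy",allow_pickle=True).item()
for nm,ds in(("top",[T]),("side",[Sd]),("both",[T,Sd])):
    x,f=fitrect(ds,blue,[660,50,0],(-85,85),(-180,145),12,edges="xXyY"); print("pack",nm,x.round(3),round(f,3))
    x,f=fitrect(ds,ychan,[446,74,3.05],(-55,55),(-25,25),6); print("key",nm,x.round(3),round(f,3))
    x,f=fitrect(ds,redc,[595,-330,0.1],(-65,65),(-85,85),30); print("tray",nm,x.round(3),round(f,3))
W=cloud(T)
print(W[231:234,233:236,2])
# heights on pack
x,_=fitrect([T],blue,[660,50,0],(-85,85),(-180,145),12)
W=cloud(T);A=R(x[2])
L=(W[...,:2]-x[:2])@A
for (n,u0,u1) in(("springhousing",40,75),):
    for yb in(110,46,-18):
        for xa in range(36,80,4):
            m=(abs(L[...,0]-xa)<2)&(abs(L[...,1]-yb)<8); print(yb,xa,W[m][:,2].max().round(1) if m.any() else None,end="; ")
        print()
E
```

```text
pack top [ 6.6415e+02  5.0568e+01 -2.1000e-02] -0.385
key top [448.791  73.783   3.038] -0.452
tray top [ 5.79122e+02 -3.29291e+02  9.70000e-02] -0.448
pack side [ 6.63514e+02  4.94380e+01 -2.30000e-02] -0.245
key side [448.567  75.285   3.045] -0.322
tray side [ 5.66906e+02 -3.31395e+02  1.12000e-01] -0.3
pack both [ 6.64147e+02  5.03600e+01 -2.10000e-02] -0.628
key both [448.669  74.053   3.033] -0.772
tray both [ 5.79512e+02 -3.29532e+02  1.01000e-01] -0.714
[[7.70336539e+00 6.46070449e+00 6.21379909e+00]
 [2.75158808e+00 7.29329384e+00 7.98471291e+00]
 [2.03410936e-03 4.03589430e+00 1.14757896e+01]]
110 36 14.6; 110 40 27.1; 110 44 37.7; 110 48 32.2; 110 52 32.3; 110 56 28.1; 110 60 19.8; 110 64 20.4; 110 68 21.0; 110 72 15.8; 110 76 16.2; 
46 36 17.4; 46 40 30.7; 46 44 36.1; 46 48 36.2; 46 52 37.0; 46 56 31.2; 46 60 21.1; 46 64 18.2; 46 68 20.9; 46 72 19.8; 46 76 16.0; 
-18 36 15.3; -18 40 29.4; -18 44 37.3; -18 48 33.3; -18 52 34.5; -18 56 27.4; -18 60 19.2; -18 64 23.9; -18 68 21.1; -18 72 18.2; -18 76 15.9;
```

```bash
cat > cells.py <<'E'
from fit import *
def matdist(d):
    # distance of chromaticity+value from mat colour
    i=d["img"].astype(float); ref=np.median(i[170:290,110:400].reshape(-1,3),0) if False else np.array(MAT[id(d)])
    return np.clip(np.linalg.norm(i-ref,axis=2)/100,0,1)
MAT={}
def cell(d,uv,z=24,edges="xXyY"):
    i=d["img"].astype(float); u,v=uv
    blk=i[max(0,int(v)-25):int(v)+25,max(0,int(u)-25):int(u)+25].reshape(-1,3)
    MAT[id(d)]=np.median(blk,0)
    return d
def pca(d,c,rad=65,zlo=18,zhi=45):
    W=cloud(d); m=(np.hypot(W[...,0]-c[0],W[...,1]-c[1])<rad)&(W[...,2]>zlo)&(W[...,2]<zhi)
    p=W[m][:,:2]; r=cv2.minAreaRect(p.astype(np.float32)); q=p-p.mean(0)
    w,v=np.linalg.eigh(q.T@q); a=np.arctan2(v[1,1],v[0,1])
    return p.mean(0).round(1),round(a,3),np.round(r[0],1),np.round(r[1],1),m.sum(),W[m][:,2].max()
E
python3 - <<'E'
from cells import *
T=np.load("top0.npy",allow_pickle=True).item();Sd=np.load("side0.npy",allow_pickle=True).item()
for nm,uv,a in(("f1",(191/1.5,358/1.5),3.0),("f2",(243/1.5,361/1.5),3.2),("s",(238/1.5,280/1.5),3.3)):
    c=pt(T,*uv,z=32)[:2]; print(nm,c.round(1),"T",pca(T,c),"S",pca(Sd,c))
    cell(T,uv); 
    cell(Sd,pr(Sd,[*c,16]))
    for n,ds in(("T",[T]),("S",[Sd]),("TS",[T,Sd])):
        for z,sc in((32,green if nm!="s" else matdist),):
            x,f=fitrect(ds,sc,[*c,a],(-46,42),(-15,15),z,edges="yY"); print("  ",n,x.round(3),round(f,3))
o=ctrl.get_obs()
print(cv2.Rodrigues(np.array(o["orientation"]))[0].round(3))
c=pt(T,178/1.5,284/1.5,z=70);print("jar",c)
E
python3 - <<'E'
from h import *
d=np.load("top0.npy",allow_pickle=True).item()
# endpoints read from crop c_cells (6x, origin 95,165): flat end middle / button tip
for nm,a,b in(("f1",(206,357),(183,545)),("f2",(397,366),(410,550)),("s",(370,44),(411,228))):
    A=pt(d,95+a[0]/6,165+a[1]/6,z=26);B=pt(d,95+b[0]/6,165+b[1]/6,z=20)
    print(nm,A.round(1),B.round(1),"mid",((A+B)/2).round(1),"len",np.linalg.norm((A-B)[:2]).round(1),"ang",np.arctan2(*(B-A)[[1,0]]).round(3))
E
```

```text
f1 [428.9 383.9] T (array([428.6, 383. ]), np.float64(2.991), array([427.1, 384.3]), array([33.2, 91.9]), np.int64(351), np.float64(41.02043814403282)) S (array([425.4, 383. ]), np.float64(2.985), array([424.6, 388. ]), array([37.9, 91.5]), np.int64(168), np.float64(37.36800538747309))
   T [424.558 386.932   2.998] -0.201
   S [423.565 387.411   3.002] -0.116
   TS [423.819 387.073   3.   ] -0.317
f2 [420.6 283.1] T (array([423.5, 283.1]), np.float64(-3.078), array([421.6, 284.5]), array([91.7, 33.3]), np.int64(347), np.float64(41.72913533879546)) S (array([418.7, 282.3]), np.float64(-3.077), array([419. , 285.3]), array([91.1, 34.5]), np.int64(190), np.float64(37.84066846141832))
   T [418.835 285.935   3.207] -0.206
   S [417.768 286.138   3.215] -0.129
   TS [418.83  285.986   3.207] -0.335
s [579.3 291.5] T (array([580.9, 287.6]), np.float64(-2.92), array([580.7, 287.9]), array([91.7, 33.4]), np.int64(343), np.float64(38.83160425904748)) S (array([578.7, 287.5]), np.float64(-2.96), array([577.6, 290.3]), array([93.9, 36.2]), np.int64(174), np.float64(37.13971144964307))
   T [568.67  284.756   3.44 ] -0.445
   S [576.604 294.223   3.474] -0.218
   TS [572.501 288.2     3.512] -0.585
[[ 0.245 -0.    -0.969]
 [ 0.969 -0.001  0.245]
 [-0.001 -1.     0.   ]]
jar [570.17409855 398.37686712  70.        ]
f1 [470.2 379.5  26. ] [378.8 392.5  20. ] mid [424.5 386.   23. ] len 92.3 ang 3.0
f2 [463.6 286.3  26. ] [373.6 281.8  20. ] mid [418.6 284.   23. ] len 90.1 ang -3.092
s [622.8 298.2  26. ] [531.6 279.9  20. ] mid [577.2 289.1  23. ] len 93.0 ang -2.943
```

```bash
cat > go.py <<'E'
from h import *
from scipy.spatial.transform import Rotation as Ro
def Rt(jaw,pitch=0.,packyaw=0.):
    # tool down with jaw yaw; pitch>0 about horizontal axis perpendicular (pack y): fingers lean to robot
    x=np.array([np.cos(jaw),np.sin(jaw),0]); y=np.array([0,0,-1.]); z=np.cross(x,y)
    M=np.stack([x,y,z],1)
    ax=np.array([-np.sin(packyaw),np.cos(packyaw),0])
    return Ro.from_rotvec(ax*pitch)*Ro.from_matrix(M)
def go(pos=None,jaw=None,pitch=0.,packyaw=-0.0215):
    o=ctrl.get_obs(); p=o["ee_pos"]; r=Ro.from_rotvec(o["orientation"])
    out="t %.2f pos %s w %.1f F %s q %s"%(o["t"],p.round(1),o["width"],o["ft_force"].round(1),o["qpos"].round(2)); print(out)
    if pos is not None: print("dp/80",((np.array(pos)-p)/80).round(3))
    if jaw is not None: print("turn/pi",((Rt(jaw,pitch,packyaw)*r.inv()).as_rotvec()/np.pi).round(4))
E
python3 -c "
from go import *
go([425.5,385.5,100],1.424)"
```

```text
t 0.10 pos [153.1 605.4 195.5] w 88.0 F [-0.4 -0.3  0.6] q [ 1.3   0.42  1.63  0.    1.09 -0.02]
dp/80 [ 3.405 -2.749 -1.194]
turn/pi [ 0.0004 -0.0001  0.0322]
```

>>> jog_arm:
  steps:
    - {"dp": [0.85, -0.68, 0], "turn": [0, 0, 0.03], "claw": 1}
    - {"dp": [0.85, -0.68, 0], "turn": [0, 0, 0.03], "claw": 1}
    - {"dp": [0.85, -0.68, 0], "turn": [0, 0, 0.03], "claw": 1}

```text
t: 0.35
ee_pos: [224.2, 547.2, 194.8]
orientation: [-1.282, -1.092, 1.097]
ft_force: [0.2, -0.4, -1.0]
width: 87.8
```

>>> jog_arm:
  steps:
    - {"dp": [0.85, -0.68, 0], "turn": [0, 0, 0], "claw": 1}
    - {"dp": [0.85, -0.68, 0], "turn": [0, 0, 0], "claw": 1}
    - {"dp": [0.85, -0.68, 0], "turn": [0, 0, 0], "claw": 1}

```text
t: 0.6
ee_pos: [295.0, 489.8, 194.4]
orientation: [-1.285, -1.09, 1.096]
ft_force: [1.0, -0.1, 0.2]
width: 88.2
```

>>> jog_arm:
  steps:
    - {"dp": [0.85, -0.68, -0.6], "turn": [0, 0, 0], "claw": 1}
    - {"dp": [0.85, -0.68, -0.6], "turn": [0, 0, 0], "claw": 1}
    - {"dp": [0.85, -0.68, -0.6], "turn": [0, 0, 0], "claw": 1}

```text
t: 0.85
ee_pos: [364.1, 432.8, 144.4]
orientation: [-1.287, -1.087, 1.097]
ft_force: [0.6, -0.5, -0.4]
width: 88.3
```

>>> jog_arm:
  steps:
    - {"dp": [0.85, -0.68, -0.6], "turn": [0, 0, 0], "claw": 1}
    - {"dp": [0.85, -0.68, -0.6], "turn": [0, 0, 0], "claw": 1}
    - {"dp": [0.85, -0.68, -0.6], "turn": [0, 0, 0], "claw": 1}

```text
t: 1.1
ee_pos: [433.3, 376.0, 94.1]
orientation: [-1.288, -1.083, 1.097]
ft_force: [-0.0, -0.3, -0.4]
width: 87.7
```

```bash
python3 -c "
from go import *
go([425.5,385.5,100],1.424)"
```

```text
t 1.10 pos [433.3 376.   94.1] w 87.7 F [-0.  -0.3 -0.4] q [ 0.7   0.49  1.81 -0.01  0.86 -0.71]
dp/80 [-0.097  0.119  0.074]
turn/pi [ 0.0033 -0.0007  0.0048]
```

>>> jog_arm:
  steps:
    - {"dp": [-0.1, 0.12, -0.4], "turn": [0.003, 0, 0.005], "claw": 1}
    - {"dp": [-0.1, 0.12, -0.8], "turn": [0.003, 0, 0.005], "claw": 1}
    - {"dp": [-0.1, 0.12, -0.8], "turn": [0.003, 0, 0.005], "claw": 1}
    - {"dp": [-0.1, 0.12, -0.8], "turn": [0.003, 0, 0.005], "claw": 1}

```text
t: 1.43
ee_pos: [423.9, 384.9, 28.8]
orientation: [-1.274, -1.095, 1.106]
ft_force: [-0.7, 0.9, 0.8]
width: 87.6
```

```bash
python3 -c "
from go import *
go([425.5,385.5,4],1.424)
d=cam('side');save(d,'s1.png',crop=(150,110,250,190))
d=cam('top');save(d,'t1.png',crop=(80,170,210,270))"
```

```text
t 1.43 pos [423.9 384.9  28.8] w 87.6 F [-0.7  0.9  0.8] q [ 0.72  0.59  1.83  0.    0.73 -0.71]
dp/80 [ 0.02   0.008 -0.31 ]
turn/pi [ 0.0012 -0.0017 -0.0002]
```

View pics/s1.png

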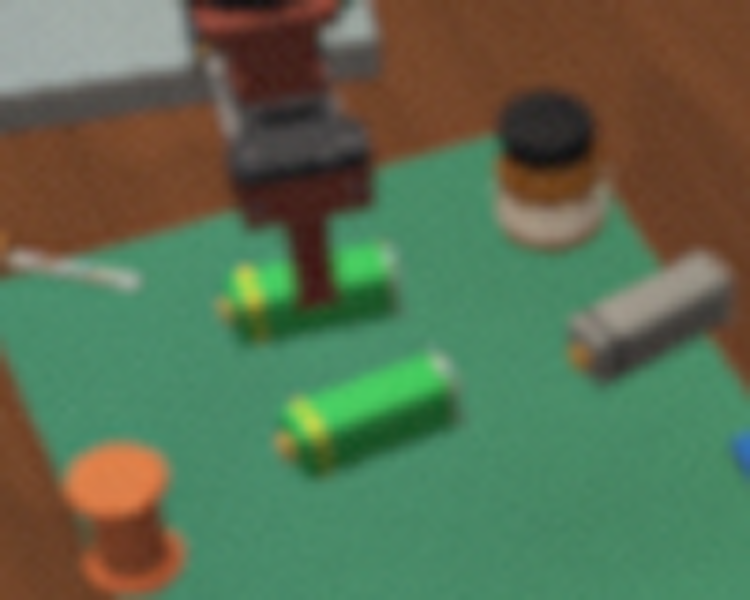

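View pics/t1.png

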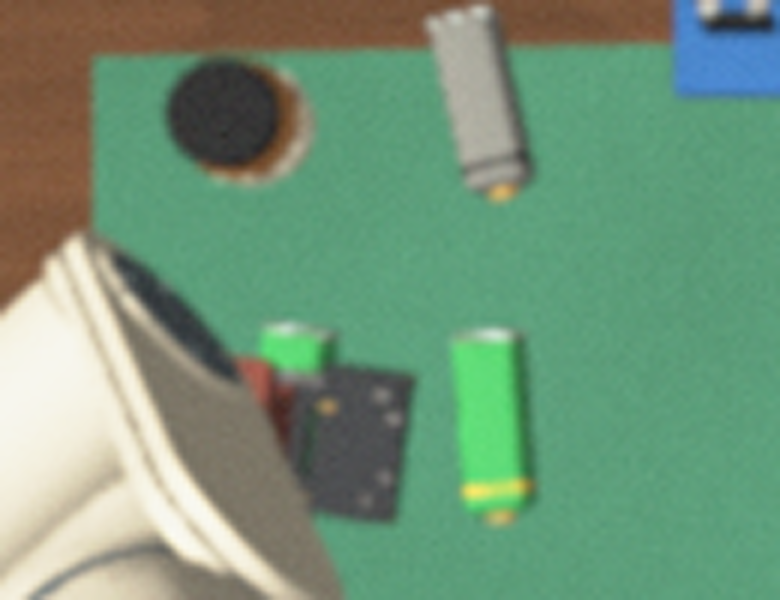

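The side view shows the fingers straddling the left fresh cell near its middle, at crop (318,290). I'll descend and grip.

>>> jog_arm:
  steps:
    - {"dp": [0.02, 0.008, -0.3], "turn": [0.001, -0.002, 0], "claw": 1}
    - {"dp": [0.02, 0.008, -0.3], "turn": [0.001, -0.002, 0], "claw": 1}
    - {"dp": [0.02, 0.008, -0.3], "turn": [0.001, -0.002, 0], "claw": 0}
    - {"dp": [0.02, 0.008, -0.3], "turn": [0.001, -0.002, 0], "claw": 0}
    - {"dp": [0.02, 0.008, -0.3], "turn": [0.001, -0.002, 0], "claw": 0}
    - {"dp": [0.02, 0.008, -0.3], "turn": [0.001, -0.002, 0], "claw": 0}
    - {"dp": [0.02, 0.008, -0.3], "turn": [0.001, -0.002, 0], "claw": 0}
    - {"dp": [0.02, 0.008, -0.3], "turn": [0.001, -0.002, 0], "claw": 0}
    - {"dp": [0.02, 0.008, -0.3], "turn": [0.001, -0.002, 0], "claw": 0}

```text
t: 2.28
ee_pos: [427.5, 387.3, 7.6]
orientation: [-1.276, -1.107, 1.096]
ft_force: [0.3, 0.2, 0.5]
width: 44.9
```

```bash
python3 -c "
from go import *
go([425.5,385.5,4],1.424)"
```

```text
t 2.28 pos [427.5 387.3   7.6] w 44.9 F [0.3 0.2 0.5] q [ 0.72  0.62  1.84 -0.    0.68 -0.71]
dp/80 [-0.024 -0.022 -0.046]
turn/pi [-0.0011  0.0017 -0.0003]
```

>>> jog_arm:
  steps:
    - {"dp": [-0.02, -0.02, -0.05], "turn": [0, 0, 0], "claw": 0}
    - {"dp": [-0.02, -0.02, -0.05], "turn": [0, 0, 0], "claw": 0}
    - {"dp": [-0.02, -0.02, -0.05], "turn": [0, 0, 0], "claw": 0}
    - {"dp": [-0.02, -0.02, -0.05], "turn": [0, 0, 0], "claw": 0}
    - {"dp": [-0.02, -0.02, -0.05], "turn": [0, 0, 0], "claw": 0}

```text
t: 2.7
ee_pos: [425.6, 385.4, 3.3]
orientation: [-1.276, -1.106, 1.097]
ft_force: [-0.4, 1.3, -1.1]
width: 31.1
```

```bash
python3 -c "
from go import *
go([425.5,385.5,4],1.424)"
```

```text
t 2.70 pos [425.6 385.4   3.3] w 31.1 F [-0.4  1.3 -1.1] q [ 0.72  0.63  1.84 -0.    0.67 -0.71]
dp/80 [-0.001  0.001  0.008]
turn/pi [-0.0009  0.0016 -0.0003]
```

>>> jog_arm:
  steps:
    - {"dp": [0, 0, 0.5], "turn": [0, 0, 0], "claw": 0}
    - {"dp": [0, 0, 1], "turn": [0, 0, 0], "claw": 0}
    - {"dp": [0, 0, 1], "turn": [0, 0, 0], "claw": 0}
    - {"dp": [0, 0, 1], "turn": [0, 0, 0], "claw": 0}

```text
t: 3.03
ee_pos: [427.0, 386.6, 85.5]
orientation: [-1.276, -1.11, 1.093]
ft_force: [-0.0, -0.4, -1.8]
width: 31.1
```

>>> jog_arm:
  steps:
    - {"dp": [0.3, -0.5, 0.5], "turn": [0, 0, 0.04], "claw": 0}
    - {"dp": [0.75, -0.9, 0.8], "turn": [0, 0, 0.04], "claw": 0}
    - {"dp": [0.75, -0.9, 0.8], "turn": [0, 0, 0.04], "claw": 0}
    - {"dp": [0.75, -0.9, 0.8], "turn": [0, 0, 0.04], "claw": 0}

```text
t: 3.37
ee_pos: [491.1, 312.5, 151.6]
orientation: [-1.223, -1.205, 1.18]
ft_force: [1.4, -0.5, -0.9]
width: 31.2
```

>>> jog_arm:
  steps:
    - {"dp": [0.9, -0.9, 0], "turn": [0, 0, 0], "claw": 0}
    - {"dp": [0.9, -0.9, 0], "turn": [0, 0, 0], "claw": 0}
    - {"dp": [0.9, -0.9, 0], "turn": [0, 0, 0], "claw": 0}
    - {"dp": [0.9, -0.9, 0], "turn": [0, 0, 0], "claw": 0}

```text
t: 3.7
ee_pos: [565.1, 237.5, 150.0]
orientation: [-1.225, -1.202, 1.179]
ft_force: [-1.2, 0.7, -0.7]
width: 31.2
```

```bash
python3 -c "
from go import *
go([640,160,150],1.549)
d=cam('side');save(d,'s2.png')
d=cam('top');save(d,'t2.png')"
```

```text
t 3.70 pos [565.1 237.5 150. ] w 31.2 F [-1.2  0.7 -0.7] q [ 0.38  0.45  1.7   0.    0.97 -1.17]
dp/80 [ 0.936 -0.969  0.   ]
turn/pi [-0.0022  0.0037  0.0015]
```

View pics/s2.png

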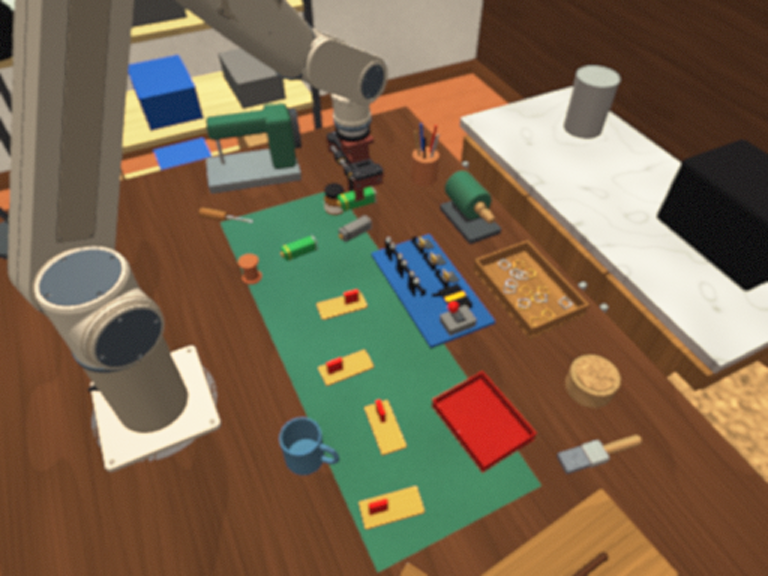

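View pics/t2.png

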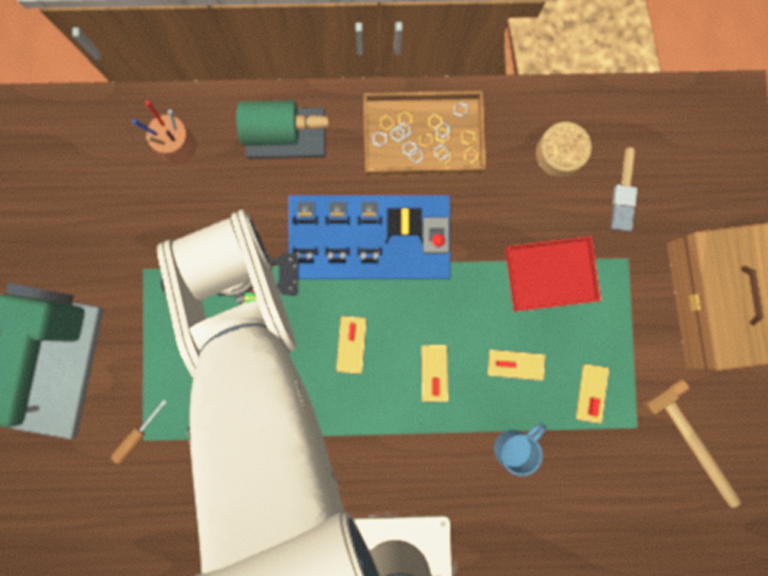

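>>> jog_arm:
  steps:
    - {"dp": [0.5, -0.5, 0.1], "turn": [0, 0.04, 0], "claw": 0}
    - {"dp": [0.94, -0.97, 0.3], "turn": [0, 0.08, 0], "claw": 0}
    - {"dp": [0.94, -0.97, 0.3], "turn": [0, 0.12, 0], "claw": 0}
    - {"dp": [0.94, -0.97, 0.3], "turn": [0.004, 0.167, 0], "claw": 0}
    - {"dp": [0.94, -0.97, 0.3], "turn": [0.004, 0.167, 0], "claw": 0}
    - {"dp": [0.94, -0.97, 0.3], "turn": [0.004, 0.167, 0], "claw": 0}

```text
t: 4.3
ee_pos: [636.9, 162.4, 169.6]
orientation: [-0.822, -0.805, 1.384]
ft_force: [-1.4, 0.1, -1.3]
width: 31.6
```

```bash
cat >> go.py <<'E'
PK=np.array([664.0,50.2]);YAW=-0.0215
def cellpose(xf,h,th,yb,s=46.,u=3.3):
    lx=xf-s*np.cos(th)+u*np.sin(th); z=h+s*np.sin(th)+u*np.cos(th)
    c,si=np.cos(YAW),np.sin(YAW)
    return np.array([PK[0]+c*lx-si*yb,PK[1]+si*lx+c*yb,z])
def gocell(xf,h,deg,yb,**k):
    th=np.radians(deg); p=cellpose(xf,h,th,yb,**k); print("target",p.round(1)); go(p,YAW+np.pi/2,th)
E
python3 -c "
from go import *
gocell(25,60,30,110)
d=cam('side');save(d,'s3.png',crop=(200,90,320,190))
u,v=pr(d,ctrl.get_obs()['ee_pos']);print(u,v,(u-200)*6,(v-90)*6)
"
```

```text
target [653.2 160.5  85.9]
t 4.30 pos [636.9 162.4 169.6] w 31.6 F [-1.4  0.1 -1.3] q [ 0.18  0.78  1.17  0.11  1.7  -1.38]
dp/80 [ 0.203 -0.024 -1.047]
turn/pi [-0.0015  0.0006  0.0024]
264.4823612682714 137.35193013961708 386.8941676096284 284.1115808377025
```

View pics/s3.png

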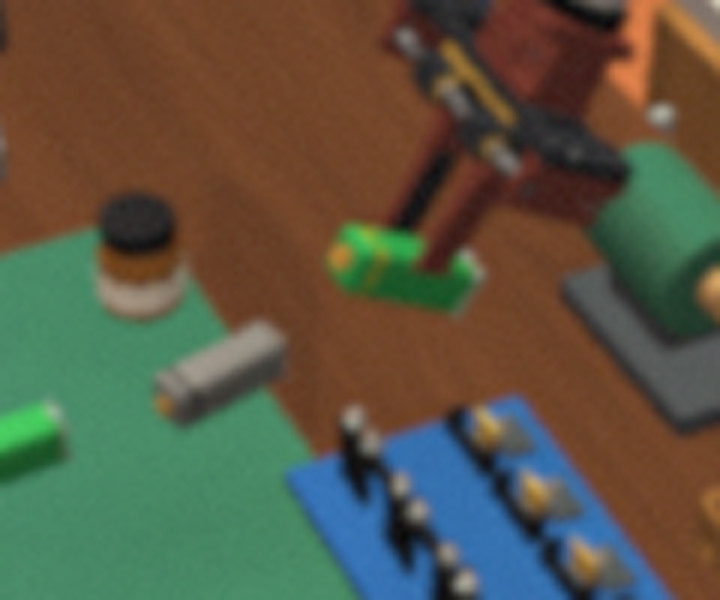

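```bash
python3 -c "
from go import *
o=ctrl.get_obs();d=cam('side')
T=Ro.from_rotvec(o['orientation']).as_matrix();p=o['ee_pos']
n=-T[:,1]; a=-np.cross(T[:,0],n); a=a if a[0]<0 else -a
print(a,n)
for s in(42,46,50):
    t=np.array(pr(d,p+(92-s)*a+12.7*n)); f=np.array(pr(d,p-s*a+12.7*n))
    print(s,((t-[200,90])*6).round(),((f-[200,90])*6).round())
    r=[np.round((np.array(pr(d,p-s*a+(12.7+i*16)*n+j*16*T[:,0]))-[200,90])*6).tolist() for i in(1,-1) for j in (1,-1)];print(r)
save(d,'s3b.png',crop=(247,122,287,152))
"
```

```text
[-0.86801362  0.02191527  0.49605653] [ 0.49574552 -0.01825605  0.86827594]
42 [329. 253.] [452. 278.]
[[453.0, 240.0], [477.0, 272.0], [427.0, 283.0], [451.0, 316.0]]
46 [335. 254.] [457. 279.]
[[458.0, 241.0], [482.0, 273.0], [432.0, 284.0], [456.0, 316.0]]
50 [340. 255.] [462. 280.]
[[463.0, 242.0], [487.0, 274.0], [437.0, 285.0], [461.0, 317.0]]
```

View pics/s3b.png

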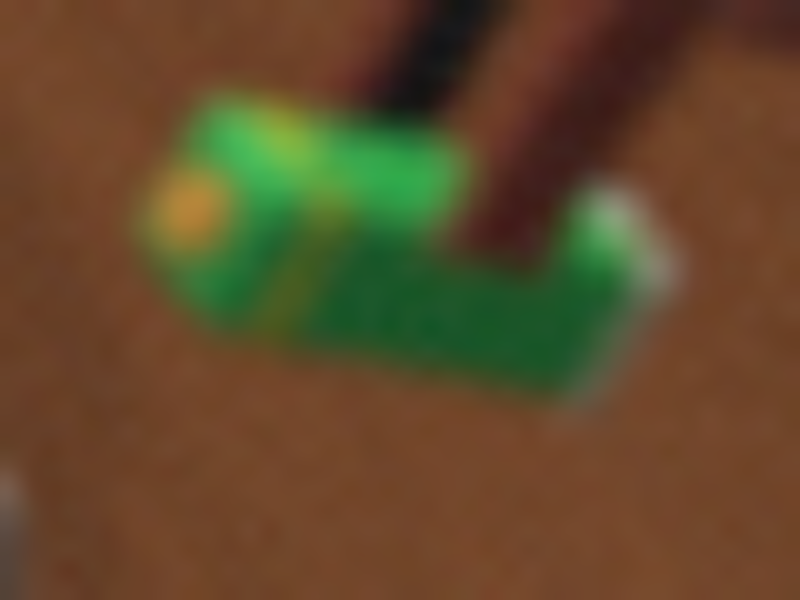

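```bash
python3 -c "
from go import *
gocell(28,60,30,110,s=48,u=3)
gocell(28,36,30,110,s=48,u=3)
"
```

```text
target [654.3 160.4  86.6]
t 4.40 pos [636.1 163.3 171.9] w 31.3 F [ 0.   0.8 -1.8] q [ 0.18  0.78  1.17  0.11  1.7  -1.38]
dp/80 [ 0.227 -0.035 -1.066]
turn/pi [-0.0016  0.002   0.0019]
target [654.3 160.4  62.6]
t 4.40 pos [636.1 163.3 171.9] w 31.3 F [ 0.   0.8 -1.8] q [ 0.18  0.78  1.17  0.11  1.7  -1.38]
dp/80 [ 0.227 -0.035 -1.366]
turn/pi [-0.0016  0.002   0.0019]
```

```bash
cat > /tmp/p.py <<'E'
s=open('go.py').read()
s=s.replace('''    o=ctrl.get_obs(); p=o["ee_pos"]; r=Ro.from_rotvec(o["orientation"])
''','''    o=ctrl.get_obs(); ps=[o["ee_pos"]]; qs=[o["orientation"]];fs=[o["ft_force"]]
    for _ in range(AVG):
        ctrl.get_image("top"); k=ctrl.get_obs(); ps.append(k["ee_pos"]);qs.append(k["orientation"]);fs.append(k["ft_force"])
    p=np.mean(ps,0); r=Ro.from_rotvec(qs).mean(); o["ft_force"]=np.mean(fs,0); lp,lr=ps[-1],Ro.from_rotvec(qs[-1])
    print("last-reading minus mean",(lp-p).round(1)," std",np.std(ps,0).round(1))
''').replace("def Rt","AVG=4\ndef Rt")
# dp relative to true (mean) pose; the call will start from a fresh reading or the last one
open('go.py','w').write(s)
E
python3 /tmp/p.py
```

>>> jog_arm:
  steps:
    - {"dp": [0.23, -0.035, 0], "turn": [-0.0016, 0.002, 0.002], "claw": 0}
    - {"dp": [0.23, -0.035, -0.5], "turn": [-0.0016, 0.002, 0.002], "claw": 0}
    - {"dp": [0.23, -0.035, -0.95], "turn": [-0.0016, 0.002, 0.002], "claw": 0}
    - {"dp": [0.23, -0.035, -0.95], "turn": [-0.0016, 0.002, 0.002], "claw": 0}
    - {"dp": [0.23, -0.035, -0.95], "turn": [-0.0016, 0.002, 0.002], "claw": 0}

```text
t: 4.82
ee_pos: [652.0, 161.4, 95.3]
orientation: [-0.819, -0.802, 1.397]
ft_force: [-0.6, -0.1, -1.4]
width: 31.3
```

```bash
python3 -c "
from go import *
gocell(28,36,30,110,s=48,u=3)
d=cam('side');save(d,'s4.png',crop=(240,140,320,200))
d=cam('top');save(d,'t4.png',crop=(180,120,270,190))
"
```

```text
target [654.3 160.4  62.6]
last-reading minus mean [ 1.4 -0.2  1.2]  std [1.4 0.1 1.4]
t 4.82 pos [654.5 161.4  97.9] w 31.3 F [-0.3  0.5 -1. ] q [ 0.18  0.88  1.14  0.1   1.63 -1.39]
dp/80 [-0.002 -0.012 -0.441]
turn/pi [-0.0001  0.0005 -0.0005]
```

View pics/s4.png

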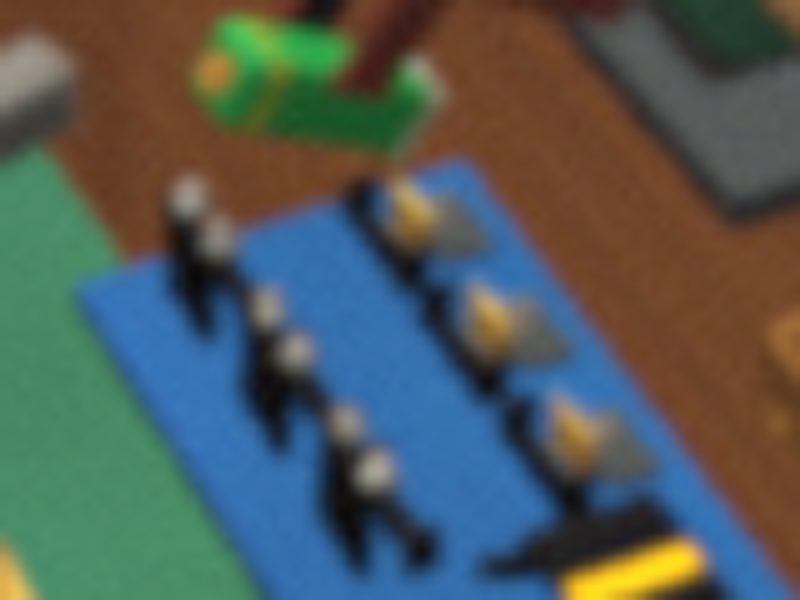

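View pics/t4.png

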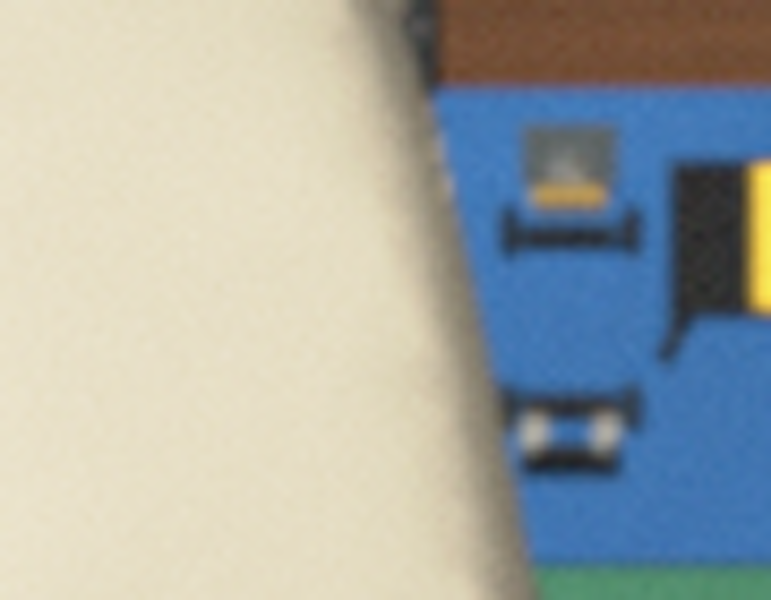

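>>> jog_arm:
  steps:
    - {"dp": [0, -0.012, -0.15], "turn": [0, 0, 0], "claw": 0}
    - {"dp": [0, -0.012, -0.3], "turn": [0, 0, 0], "claw": 0}
    - {"dp": [0, -0.012, -0.38], "turn": [0, 0, 0], "claw": 0}
    - {"dp": [0, -0.012, -0.38], "turn": [0, 0, 0], "claw": 0}
    - {"dp": [0, -0.012, -0.38], "turn": [0, 0, 0], "claw": 0}
    - {"dp": [0, -0.012, -0.38], "turn": [0, 0, 0], "claw": 0}

```text
t: 5.62
ee_pos: [655.6, 159.8, 67.6]
orientation: [-0.824, -0.808, 1.393]
ft_force: [0.3, 0.8, -2.2]
width: 31.0
```

```bash
python3 -c "
from go import *
gocell(28,36,30,110,s=48,u=3)
d=cam('side');save(d,'s5.png',crop=(240,140,320,200))
"
```

```text
target [654.3 160.4  62.6]
last-reading minus mean [0.1 0.  0.3]  std [0.1 0.  0.3]
t 5.62 pos [655.8 159.9  68.1] w 31.0 F [ 0.4  0.3 -1.5] q [ 0.17  0.91  1.15  0.1   1.59 -1.4 ]
dp/80 [-0.019  0.007 -0.069]
turn/pi [-0.0003  0.0013 -0.0002]
```

View pics/s5.png

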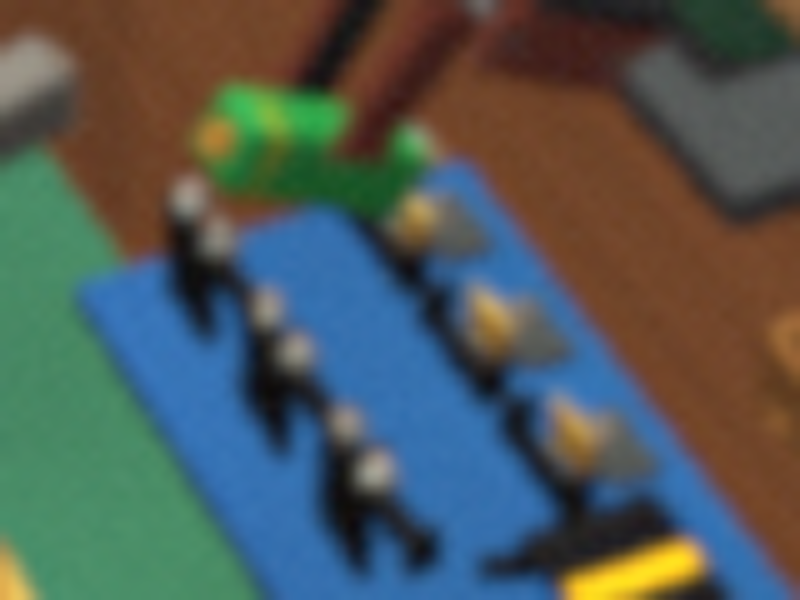

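```bash
python3 -c "
from go import *
AVG=1
for a in((30.5,30,30),(34,25,30),(45,23,30)): gocell(*a,110,s=48,u=3)
"
```

```text
target [656.8 160.4  56.6]
last-reading minus mean [-0.1  0.  -0.1]  std [0.1 0.  0.1]
t 5.87 pos [655.8 159.9  68.2] w 31.2 F [ 0.4  0.3 -1.9] q [ 0.17  0.91  1.15  0.1   1.59 -1.4 ]
dp/80 [ 0.012  0.006 -0.146]
turn/pi [-0.0003  0.0014 -0.0002]
target [660.3 160.3  51.6]
last-reading minus mean [-0.  -0.  -0.1]  std [0. 0. 0.]
t 6.07 pos [655.7 159.9  68.1] w 31.5 F [-0.1 -0.2 -2. ] q [ 0.17  0.91  1.15  0.1   1.59 -1.4 ]
dp/80 [ 0.058  0.005 -0.206]
turn/pi [-0.0002  0.0013 -0.0002]
target [671.3 160.1  49.6]
last-reading minus mean [-0.  0. -0.]  std [0. 0. 0.]
t 6.27 pos [655.7 159.9  68. ] w 31.4 F [-0.2 -0.  -1.6] q [ 0.17  0.91  1.15  0.1   1.59 -1.4 ]
dp/80 [ 0.196  0.003 -0.23 ]
turn/pi [-0.0002  0.0012 -0.0002]
```

>>> jog_arm:
  steps:
    - {"dp": [0.012, 0.006, -0.08], "turn": [0, 0, 0], "claw": 0}
    - {"dp": [0.012, 0.006, -0.146], "turn": [0, 0, 0], "claw": 0}
    - {"dp": [0.035, 0.006, -0.18], "turn": [0, 0, 0], "claw": 0}
    - {"dp": [0.058, 0.006, -0.206], "turn": [0, 0, 0], "claw": 0}
    - {"dp": [0.058, 0.006, -0.206], "turn": [0, 0, 0], "claw": 0}
    - {"dp": [0.058, 0.006, -0.206], "turn": [0, 0, 0], "claw": 0}
    - {"dp": [0.058, 0.006, -0.206], "turn": [0, 0, 0], "claw": 0}

```text
t: 7.05
ee_pos: [660.4, 160.4, 51.5]
orientation: [-0.824, -0.808, 1.392]
ft_force: [0.4, 0.1, -1.3]
width: 31.3
```

```bash
python3 -c "
from go import *
gocell(45,23,30,110,s=48,u=3)
d=cam('side');save(d,'s6.png',crop=(240,140,320,200))
"
```

```text
target [671.3 160.1  49.6]
last-reading minus mean [-0.  -0.   0.1]  std [0.  0.  0.1]
t 7.05 pos [660.4 160.4  51.7] w 31.3 F [ 0.1  0.2 -1.3] q [ 0.17  0.94  1.13  0.1   1.58 -1.4 ]
dp/80 [ 0.136 -0.004 -0.026]
turn/pi [-0.0002  0.0013 -0.0002]
```

View pics/s6.png

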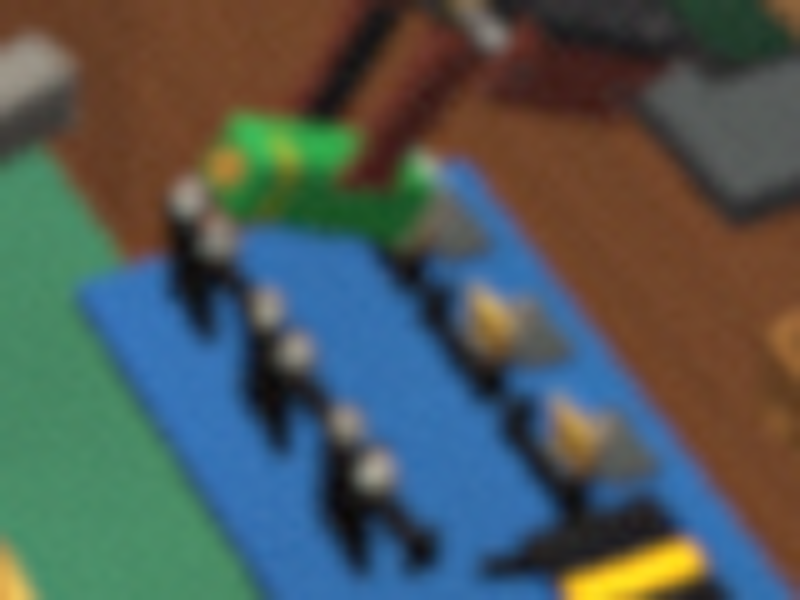

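>>> jog_arm:
  steps:
    - {"dp": [0.04, -0.004, -0.01], "turn": [0, 0, 0], "claw": 0}
    - {"dp": [0.08, -0.004, -0.02], "turn": [0, 0, 0], "claw": 0}
    - {"dp": [0.136, -0.004, -0.026], "turn": [0, 0, 0], "claw": 0}
    - {"dp": [0.136, -0.004, -0.026], "turn": [0, 0, 0], "claw": 0}
    - {"dp": [0.136, -0.004, -0.026], "turn": [0, 0, 0], "claw": 0}

```text
t: 7.72
ee_pos: [671.0, 160.0, 50.7]
orientation: [-0.823, -0.807, 1.393]
ft_force: [-4.4, -0.7, 6.0]
width: 31.2
```

```bash
python3 -c "
from go import *
gocell(45,23,30,110,s=48,u=3)
d=cam('side');save(d,'s7.png',crop=(240,140,320,200))
"
```

```text
target [671.3 160.1  49.6]
last-reading minus mean [-0.1  0.   0. ]  std [0.1 0.  0. ]
t 7.72 pos [670.8 160.1  50.7] w 31.2 F [-4.6 -0.2  5.7] q [ 0.17  0.96  1.1   0.1   1.6  -1.4 ]
dp/80 [ 0.006  0.    -0.013]
turn/pi [-0.0003  0.0006 -0.0002]
```

View pics/s7.png

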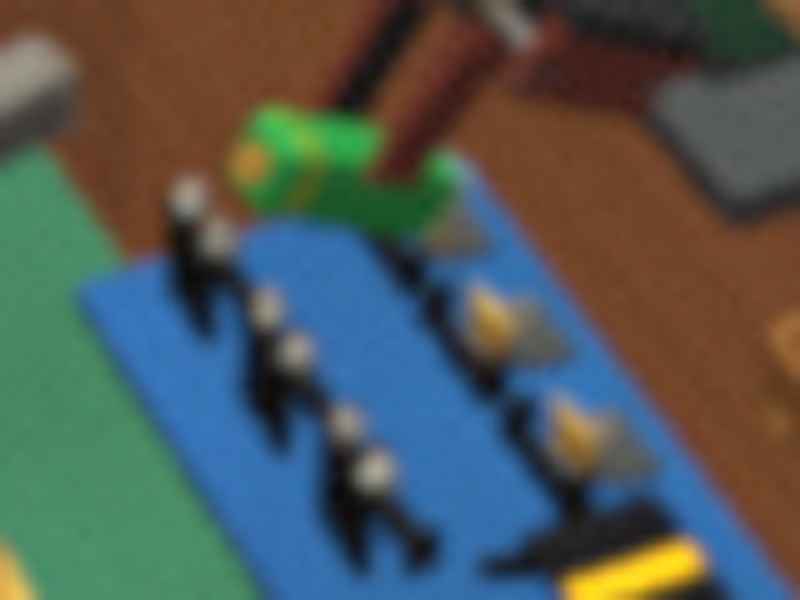

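```bash
cat >> go.py <<'E'
def path(lst,yb,s,u):
    global AVG
    print("---"); go()
    o=ctrl.get_obs();p=o["ee_pos"];r=Ro.from_rotvec(o["orientation"])
    for xf,h,deg in lst:
        th=np.radians(deg);t=cellpose(xf,h,th,yb,s,u)
        print((xf,h,deg),"dp",((t-p)/80).round(3).tolist(),"turn",((Rt(YAW+np.pi/2,th,YAW)*r.inv()).as_rotvec()/np.pi).round(4).tolist())
E
python3 -c "
from go import *
path([(46,22.5,30),(48,22.5,23),(50,22.5,16),(52,22.5,10),(54,22.5,5),(54.5,22.5,0)],110,48,3)
"
```

```text
---
last-reading minus mean [ 0. -0.  0.]  std [0. 0. 0.]
t 7.97 pos [670.8 160.1  50.7] w 31.0 F [-4.9 -0.4  5.5] q [ 0.17  0.96  1.1   0.1   1.6  -1.4 ]
(46, 22.5, 30) dp [0.019, -0.0, -0.02] turn [-0.0003, 0.0006, -0.0002]
(48, 22.5, 23) dp [0.007, 0.0, -0.084] turn [-0.0011, -0.0383, -0.0003]
(50, 22.5, 16) dp [0.003, 0.0, -0.151] turn [-0.0019, -0.0771, -0.0003]
(52, 22.5, 10) dp [0.01, 0.0, -0.211] turn [-0.0026, -0.1105, -0.0003]
(54, 22.5, 5) dp [0.025, -0.0, -0.263] turn [-0.0032, -0.1382, -0.0003]
(54.5, 22.5, 0) dp [0.026, -0.0, -0.315] turn [-0.0038, -0.166, -0.0003]
```

>>> jog_arm:
  steps:
    - {"dp": [0.019, 0, -0.02], "turn": [0, 0, 0], "claw": 0}
    - {"dp": [0.012, 0, -0.05], "turn": [-0.0005, -0.02, 0], "claw": 0}
    - {"dp": [0.007, 0, -0.084], "turn": [-0.001, -0.038, 0], "claw": 0}
    - {"dp": [0.005, 0, -0.118], "turn": [-0.0015, -0.058, 0], "claw": 0}
    - {"dp": [0.003, 0, -0.151], "turn": [-0.002, -0.077, 0], "claw": 0}
    - {"dp": [0.003, 0, -0.151], "turn": [-0.002, -0.077, 0], "claw": 0}
    - {"dp": [0.003, 0, -0.151], "turn": [-0.002, -0.077, 0], "claw": 0}

```text
t: 8.75
ee_pos: [669.2, 160.2, 39.0]
orientation: [-1.007, -0.986, 1.314]
ft_force: [-5.0, -0.1, 1.6]
width: 31.2
```

```bash
python3 -c "
from go import *
path([(50,22.5,16),(52,22.5,10),(54,22.5,5),(54.5,22.5,0)],110,48,3)
d=cam('side');save(d,'s8.png',crop=(240,140,320,200))
"
```

```text
---
last-reading minus mean [ 0.3 -0.  -0.1]  std [0.3 0.  0.1]
t 8.75 pos [669.8 160.2  38.8] w 31.2 F [-4.8  0.4  1.9] q [ 0.19  0.83  1.32  0.06  1.27 -1.39]
(50, 22.5, 16) dp [0.012, -0.001, -0.001] turn [0.0001, -0.001, -0.0003]
(52, 22.5, 10) dp [0.019, -0.001, -0.061] turn [-0.0006, -0.0343, -0.0003]
(54, 22.5, 5) dp [0.034, -0.002, -0.113] turn [-0.0011, -0.0621, -0.0003]
(54.5, 22.5, 0) dp [0.034, -0.002, -0.165] turn [-0.0017, -0.0899, -0.0003]
```

View pics/s8.png

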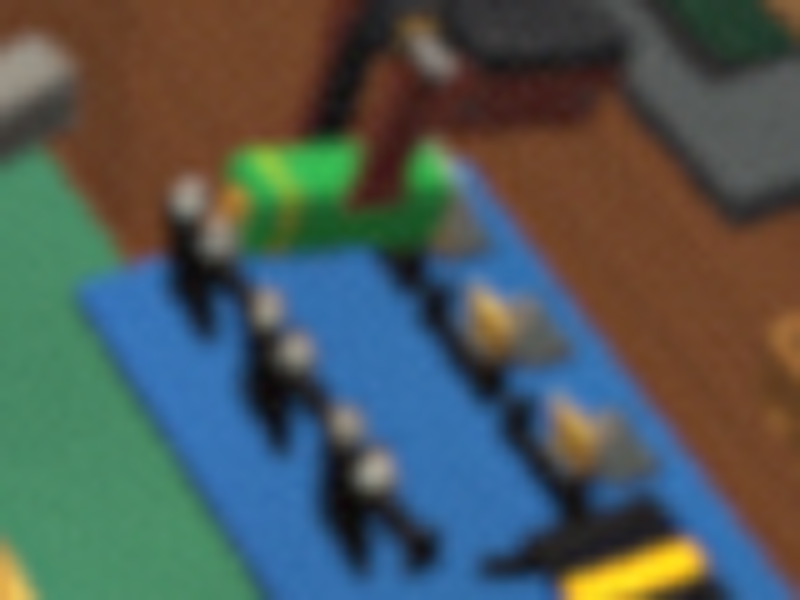

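>>> jog_arm:
  steps:
    - {"dp": [0.03, 0, 0], "turn": [0, 0, 0], "claw": 0}
    - {"dp": [0.06, 0, 0], "turn": [0, 0, 0], "claw": 0}
    - {"dp": [0.06, 0, 0], "turn": [0, 0, 0], "claw": 0}
    - {"dp": [0.06, 0, 0], "turn": [0, 0, 0], "claw": 0}
    - {"dp": [0.06, 0, 0], "turn": [0, 0, 0], "claw": 0}

```text
t: 9.42
ee_pos: [673.7, 160.2, 38.7]
orientation: [-1.004, -0.983, 1.315]
ft_force: [-6.8, 0.3, 2.9]
width: 31.3
```

```bash
python3 -c "
from go import *
AVG=8
path([(50,22.5,16),(54,22.5,10),(56,22.5,5),(57,22.5,0)],110,48,3)
"
```

```text
---
last-reading minus mean [-0.  0.  0.]  std [0. 0. 0.]
t 9.42 pos [673.7 160.1  38.7] w 31.3 F [-6.8  0.1  3.4] q [ 0.19  0.84  1.3   0.06  1.28 -1.39]
(50, 22.5, 16) dp [-0.033, -0.001, -0.002] turn [0.0002, -0.0022, -0.0003]
(54, 22.5, 10) dp [-0.001, -0.002, -0.062] turn [-0.0005, -0.0356, -0.0003]
(56, 22.5, 5) dp [0.014, -0.002, -0.113] turn [-0.0011, -0.0633, -0.0003]
(57, 22.5, 0) dp [0.021, -0.002, -0.165] turn [-0.0016, -0.0911, -0.0002]
```

>>> jog_arm:
  steps:
    - {"dp": [0, 0, -0.03], "turn": [-0.0002, -0.018, 0], "claw": 0}
    - {"dp": [0, 0, -0.062], "turn": [-0.0005, -0.036, 0], "claw": 0}
    - {"dp": [0.003, 0, -0.09], "turn": [-0.0008, -0.05, 0], "claw": 0}
    - {"dp": [0.006, 0, -0.113], "turn": [-0.001, -0.063, 0], "claw": 0}
    - {"dp": [0.01, 0, -0.14], "turn": [-0.0013, -0.077, 0], "claw": 0}
    - {"dp": [0.015, 0, -0.165], "turn": [-0.0016, -0.091, 0], "claw": 0}
    - {"dp": [0.015, 0, -0.165], "turn": [-0.0016, -0.091, 0], "claw": 0}
    - {"dp": [0.015, 0, -0.165], "turn": [-0.0016, -0.091, 0], "claw": 0}

```text
t: 10.28
ee_pos: [673.1, 160.1, 25.3]
orientation: [-1.217, -1.191, 1.196]
ft_force: [-6.5, 0.4, 0.8]
width: 31.2
```

```bash
python3 -c "
from go import *
path([(57,22.5,0),(57,21.5,0)],110,48,3)
d=cam('side');save(d,'s9.png',crop=(240,140,320,200))
"
```

```text
---
last-reading minus mean [ 0.1 -0.  -0. ]  std [0.1 0.  0. ]
t 10.28 pos [673.4 160.1  25.3] w 31.2 F [-6.7  0.7  2.6] q [ 0.22  0.72  1.55  0.    0.87 -1.33]
(57, 22.5, 0) dp [0.024, -0.002, 0.003] turn [0.0001, -0.0013, -0.0002]
(57, 21.5, 0) dp [0.024, -0.002, -0.009] turn [0.0001, -0.0013, -0.0002]
```

View pics/s9.png

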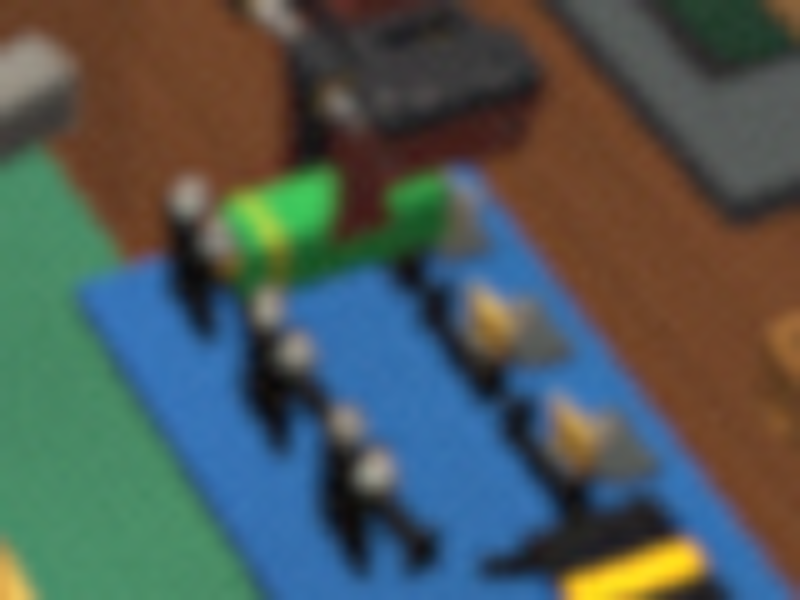

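The cell lies level behind the lips, with the button at crop (222,262). I'll release it.

>>> jog_arm:
  steps:
    - {"dp": [0, 0, 0], "turn": [0, 0, 0], "claw": 0.45}
    - {"dp": [0, 0, 0], "turn": [0, 0, 0], "claw": 0.5}
    - {"dp": [0, 0, 0], "turn": [0, 0, 0], "claw": 0.5}
    - {"dp": [0, 0, 0], "turn": [0, 0, 0], "claw": 0.5}
    - {"dp": [0, 0, 0], "turn": [0, 0, 0], "claw": 0.5}

```text
t: 10.95
ee_pos: [674.0, 160.1, 25.3]
orientation: [-1.217, -1.191, 1.195]
ft_force: [-0.2, -0.3, -0.9]
width: 43.7
```

```bash
python3 -c "
from go import *
go()
d=cam('side');save(d,'s10.png',crop=(240,140,320,200))
"
```

```text
last-reading minus mean [-0.2  0.  -0.1]  std [0.1 0.  0. ]
t 10.95 pos [673.8 160.1  25.3] w 43.7 F [-0.1  0.2 -0.1] q [ 0.22  0.73  1.55  0.    0.87 -1.33]
```

View pics/s10.png

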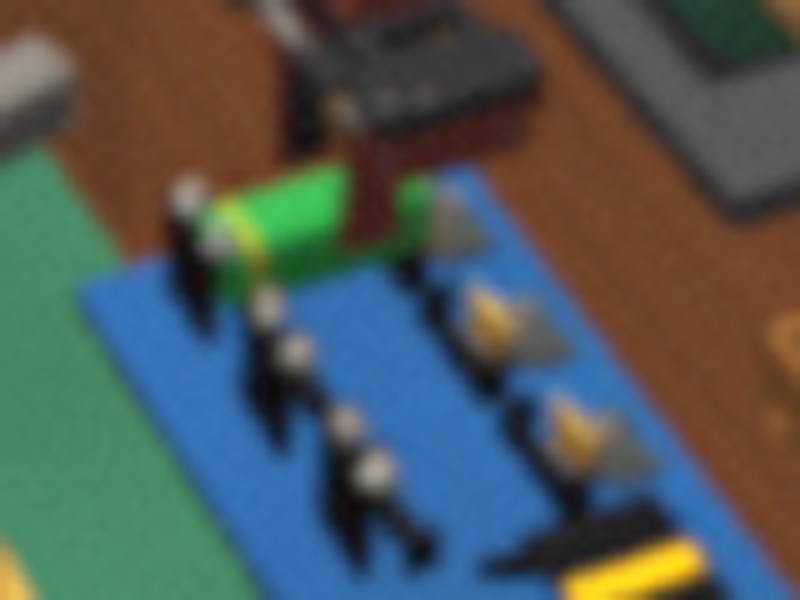

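The cell has slid back under the lips. I'll retract and look at the scene.

>>> jog_arm:
  steps:
    - {"dp": [0, 0, 0.3], "turn": [0, 0, 0], "claw": 0.5}
    - {"dp": [0, 0, 0.7], "turn": [0, 0, 0], "claw": 0.5}
    - {"dp": [0, 0, 1], "turn": [0, 0, 0], "claw": 0.5}
    - {"dp": [0, 0, 1], "turn": [0, 0, 0], "claw": 0.5}

```text
t: 11.53
ee_pos: [677.1, 160.9, 111.0]
orientation: [-1.221, -1.198, 1.19]
ft_force: [1.7, 0.1, 0.4]
width: 43.7
```

>>> jog_arm:
  steps:
    - {"dp": [-0.9, 0.5, 0.5], "turn": [0, 0, 0.028], "claw": 1}
    - {"dp": [-0.95, 0.55, 0.5], "turn": [0, 0, 0.028], "claw": 1}
    - {"dp": [-0.95, 0.55, 0.5], "turn": [0, 0, 0.028], "claw": 1}
    - {"dp": [-0.95, 0.55, 0.5], "turn": [0, 0, 0.028], "claw": 1}

```text
t: 11.87
ee_pos: [599.7, 206.6, 152.5]
orientation: [-1.178, -1.266, 1.255]
ft_force: [0.4, 0.6, -0.2]
width: 66.9
```

>>> jog_arm:
  steps:
    - {"dp": [-0.95, 0.55, 0], "turn": [0, 0, 0], "claw": 1}
    - {"dp": [-0.95, 0.55, 0], "turn": [0, 0, 0], "claw": 1}
    - {"dp": [-0.95, 0.55, 0], "turn": [0, 0, 0], "claw": 1}
    - {"dp": [-0.95, 0.55, 0], "turn": [0, 0, 0], "claw": 1}

```text
t: 12.2
ee_pos: [522.4, 251.1, 151.7]
orientation: [-1.177, -1.266, 1.258]
ft_force: [0.1, 0.1, -0.1]
width: 87.4
```

```bash
python3 -c "
from go import *
go([420.5,285,100],1.637)
d=cam('side');save(d,'s11.png')
d=cam('top');save(d,'t11.png',crop=(80,110,320,290))
"
```

```text
last-reading minus mean [ 0.9 -0.5  0.1]  std [1.1 0.4 0.2]
t 12.20 pos [524.5 250.4 152.1] w 87.4 F [-0.1 -0.  -0.2] q [ 0.43  0.41  1.77 -0.    0.96 -1.21]
dp/80 [-1.3    0.432 -0.651]
turn/pi [-0.0008  0.002  -0.0011]
```

View pics/s11.png

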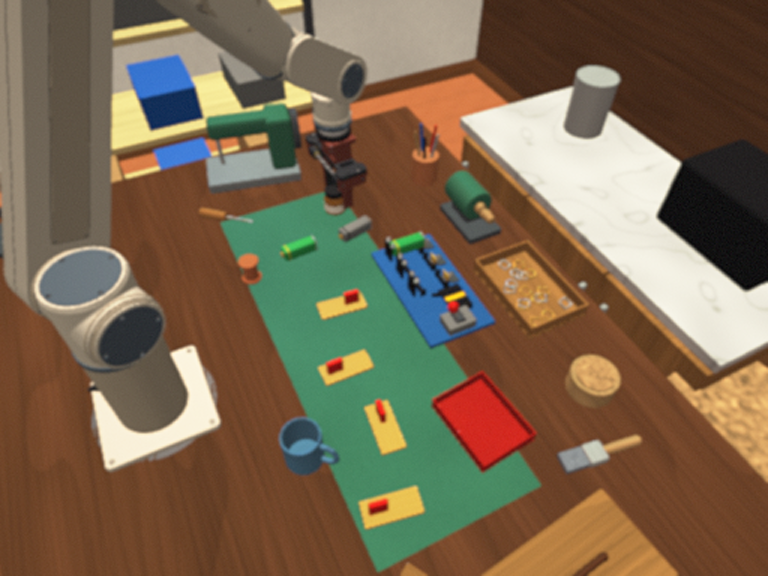

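View pics/t11.png

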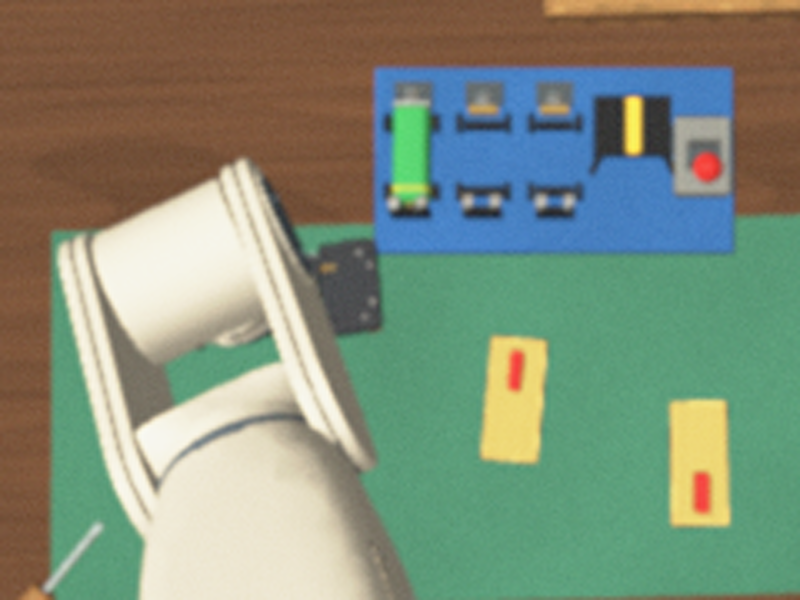

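>>> jog_arm:
  steps:
    - {"dp": [-0.65, 0.22, -0.3], "turn": [0, 0, 0], "claw": 1}
    - {"dp": [-0.65, 0.22, -0.3], "turn": [0, 0, 0], "claw": 1}
    - {"dp": [-0.65, 0.22, -0.3], "turn": [0, 0, 0], "claw": 1}
    - {"dp": [-0.65, 0.22, -0.3], "turn": [0, 0, 0], "claw": 1}

```text
t: 12.83
ee_pos: [473.4, 267.2, 128.0]
orientation: [-1.179, -1.265, 1.255]
ft_force: [-0.0, -0.4, -0.1]
width: 87.8
```

>>> jog_arm:
  steps:
    - {"dp": [-0.65, 0.22, -0.5], "turn": [0, 0, 0], "claw": 1}
    - {"dp": [-0.65, 0.22, -1], "turn": [0, 0, 0], "claw": 1}
    - {"dp": [-0.65, 0.22, -1], "turn": [0, 0, 0], "claw": 1}
    - {"dp": [-0.65, 0.22, -1], "turn": [0, 0, 0], "claw": 1}
    - {"dp": [-0.65, 0.22, -1], "turn": [0, 0, 0], "claw": 1}
    - {"dp": [-0.65, 0.22, -1], "turn": [0, 0, 0], "claw": 1}

```text
t: 13.33
ee_pos: [424.0, 285.5, 49.3]
orientation: [-1.18, -1.267, 1.252]
ft_force: [0.4, 0.4, 0.5]
width: 87.8
```

```bash
python3 -c "
from go import *
go([420.5,285,3.3],1.637)
d=cam('side');save(d,'s12.png',crop=(170,120,250,180))
"
```

```text
last-reading minus mean [-0.6 -0.2 -0.2]  std [0.4 0.1 0.1]
t 13.33 pos [423.7 285.5  49.5] w 87.8 F [ 0.2  0.1 -0.3] q [ 0.57  0.48  1.97 -0.    0.67 -1.07]
dp/80 [-0.039 -0.006 -0.577]
turn/pi [-0.0013  0.0028 -0.0004]
```

View pics/s12.png

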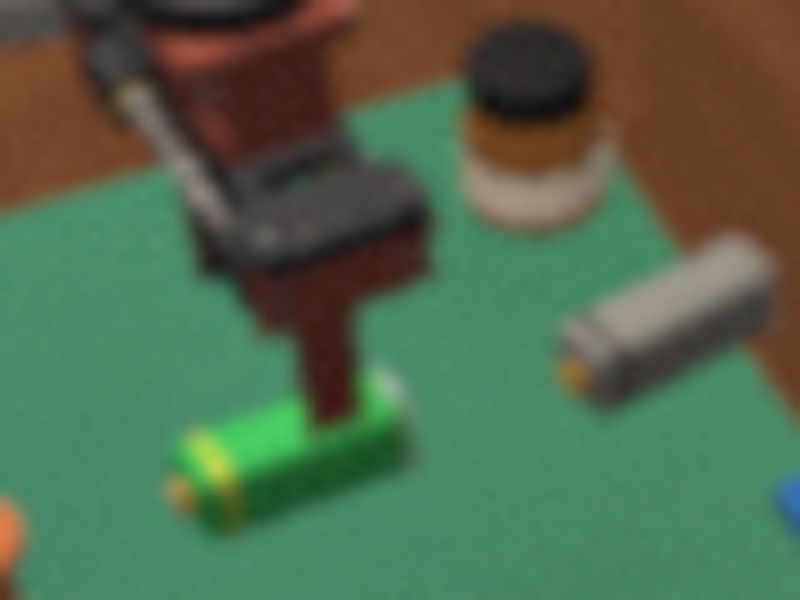

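The fingers straddle the second fresh cell near its middle, seen above it at crop (330,410). I'll descend and grip.

>>> jog_arm:
  steps:
    - {"dp": [-0.04, -0.006, -0.3], "turn": [-0.001, 0.003, 0], "claw": 1}
    - {"dp": [-0.04, -0.006, -0.575], "turn": [-0.001, 0.003, 0], "claw": 1}
    - {"dp": [-0.04, -0.006, -0.575], "turn": [-0.001, 0.003, 0], "claw": 1}
    - {"dp": [-0.04, -0.006, -0.575], "turn": [-0.001, 0.003, 0], "claw": 0.6}
    - {"dp": [-0.04, -0.006, -0.575], "turn": [-0.001, 0.003, 0], "claw": 0.5}
    - {"dp": [-0.04, -0.006, -0.575], "turn": [-0.001, 0.003, 0], "claw": 0}
    - {"dp": [-0.04, -0.006, -0.575], "turn": [-0.001, 0.003, 0], "claw": 0}
    - {"dp": [-0.04, -0.006, -0.575], "turn": [-0.001, 0.003, 0], "claw": 0}
    - {"dp": [-0.04, -0.006, -0.575], "turn": [-0.001, 0.003, 0], "claw": 0}
    - {"dp": [-0.04, -0.006, -0.575], "turn": [-0.001, 0.003, 0], "claw": 0}
    - {"dp": [-0.04, -0.006, -0.575], "turn": [-0.001, 0.003, 0], "claw": 0}
    - {"dp": [-0.04, -0.006, -0.575], "turn": [-0.001, 0.003, 0], "claw": 0}

```text
t: 14.58
ee_pos: [419.7, 285.0, 3.3]
orientation: [-1.175, -1.259, 1.258]
ft_force: [-0.6, 1.2, 1.0]
width: 31.1
```

```bash
python3 -c "
from go import *
go([420.5,285,3.3],1.637)
"
```

```text
last-reading minus mean [-0. -0. -0.]  std [0. 0. 0.]
t 14.58 pos [419.7 285.    3.2] w 31.1 F [-0.4  1.5  1.8] q [ 0.57  0.57  1.99  0.    0.59 -1.07]
dp/80 [0.01  0.    0.001]
turn/pi [-0.0003 -0.0003 -0.0005]
```

>>> jog_arm:
  steps:
    - {"dp": [0, 0, 0.5], "turn": [0, 0, 0], "claw": 0}
    - {"dp": [0, 0, 1], "turn": [0, 0, 0], "claw": 0}
    - {"dp": [0, 0, 1], "turn": [0, 0, 0], "claw": 0}
    - {"dp": [0, 0, 1], "turn": [0, 0, 0], "claw": 0}

```text
t: 15.12
ee_pos: [420.9, 285.6, 84.9]
orientation: [-1.176, -1.262, 1.256]
ft_force: [-0.3, 0.3, -1.5]
width: 30.9
```

>>> jog_arm:
  steps:
    - {"dp": [0.3, -0.4, 0.6], "turn": [0, 0, -0.028], "claw": 0}
    - {"dp": [0.7, -0.8, 1], "turn": [0, 0, -0.028], "claw": 0}
    - {"dp": [0.7, -0.8, 1], "turn": [0, 0, -0.028], "claw": 0}
    - {"dp": [0.7, -0.8, 1], "turn": [0, 0, -0.028], "claw": 0}

```text
t: 15.45
ee_pos: [481.5, 219.9, 167.8]
orientation: [-1.223, -1.201, 1.185]
ft_force: [0.6, 1.1, -1.1]
width: 30.9
```

>>> jog_arm:
  steps:
    - {"dp": [0.5, -0.5, 0], "turn": [0, 0, 0], "claw": 0}
    - {"dp": [0.95, -1, 0], "turn": [0, 0, 0], "claw": 0}
    - {"dp": [0.95, -1, 0], "turn": [0, 0, 0], "claw": 0}
    - {"dp": [0.95, -1, 0], "turn": [0, 0, 0], "claw": 0}

```text
t: 15.78
ee_pos: [560.1, 136.4, 166.0]
orientation: [-1.226, -1.198, 1.184]
ft_force: [0.2, -0.7, -2.0]
width: 31.4
```

>>> jog_arm:
  steps:
    - {"dp": [0.5, -0.5, 0], "turn": [0, 0.04, 0], "claw": 0}
    - {"dp": [0.9, -1, 0], "turn": [0, 0.08, 0], "claw": 0}
    - {"dp": [0.9, -1, 0], "turn": [0, 0.12, 0], "claw": 0}
    - {"dp": [0.9, -1, 0], "turn": [0.004, 0.167, 0], "claw": 0}
    - {"dp": [0.9, -1, 0], "turn": [0.004, 0.167, 0], "claw": 0}
    - {"dp": [0.9, -1, 0], "turn": [0.004, 0.167, 0], "claw": 0}
    - {"dp": [0.9, -1, 0], "turn": [0.004, 0.167, 0], "claw": 0}

```text
t: 16.37
ee_pos: [630.8, 56.8, 163.1]
orientation: [-0.826, -0.806, 1.387]
ft_force: [-1.4, -0.1, -2.2]
width: 31.0
```

```bash
python3 -c "
from go import *
path([(31,80,30),(31,45,30)],-18,46,3.2)
"
```

```text
---
last-reading minus mean [0.4 0.1 1.6]  std [0.2 0.2 1.4]
t 16.37 pos [631.1  57.1 165.3] w 31.0 F [-0.4  0.1 -1.3] q [ 0.05  0.76  1.23  0.04  1.67 -1.5 ]
(31, 80, 30) dp [0.312, -0.31, -0.764] turn [-0.0004, 0.0029, 0.0014]
(31, 45, 30) dp [0.312, -0.31, -1.201] turn [-0.0004, 0.0029, 0.0014]
```

>>> jog_arm:
  steps:
    - {"dp": [0.31, -0.31, -0.2], "turn": [0, 0.003, 0.001], "claw": 0}
    - {"dp": [0.31, -0.31, -0.6], "turn": [0, 0.003, 0.001], "claw": 0}
    - {"dp": [0.31, -0.31, -0.9], "turn": [0, 0.003, 0.001], "claw": 0}
    - {"dp": [0.31, -0.31, -0.9], "turn": [0, 0.003, 0.001], "claw": 0}
    - {"dp": [0.31, -0.31, -0.9], "turn": [0, 0.003, 0.001], "claw": 0}
    - {"dp": [0.31, -0.31, -0.9], "turn": [0, 0.003, 0.001], "claw": 0}
    - {"dp": [0.31, -0.31, -0.9], "turn": [0, 0.003, 0.001], "claw": 0}

```text
t: 17.15
ee_pos: [657.4, 32.8, 97.5]
orientation: [-0.824, -0.808, 1.391]
ft_force: [-0.2, 0.3, -0.8]
width: 31.2
```

```bash
python3 -c "
from go import *
path([(31,45,30),(31,31,30),(36,25,30)],-18,46,3.2)
d=cam('side');save(d,'s13.png',crop=(240,140,320,200))
d=cam('top');save(d,'t13.png',crop=(180,120,270,190))
"
```

```text
---
last-reading minus mean [-0.4 -0.1 -0.7]  std [0.2 0.1 0.4]
t 17.15 pos [657.2  32.7  96.9] w 31.2 F [-0.   0.4 -1. ] q [ 0.02  0.86  1.18  0.02  1.62 -1.53]
(31, 45, 30) dp [-0.006, -0.002, -0.318] turn [-0.0004, 0.0005, 0.0003]
(31, 31, 30) dp [-0.006, -0.002, -0.493] turn [-0.0004, 0.0005, 0.0003]
(36, 25, 30) dp [0.056, -0.003, -0.568] turn [-0.0004, 0.0005, 0.0003]
```

View pics/s13.png

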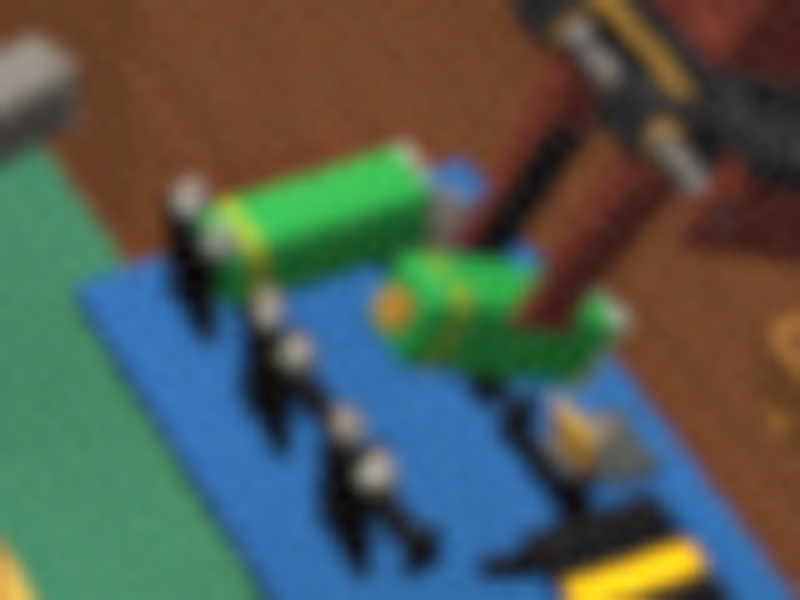

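View pics/t13.png

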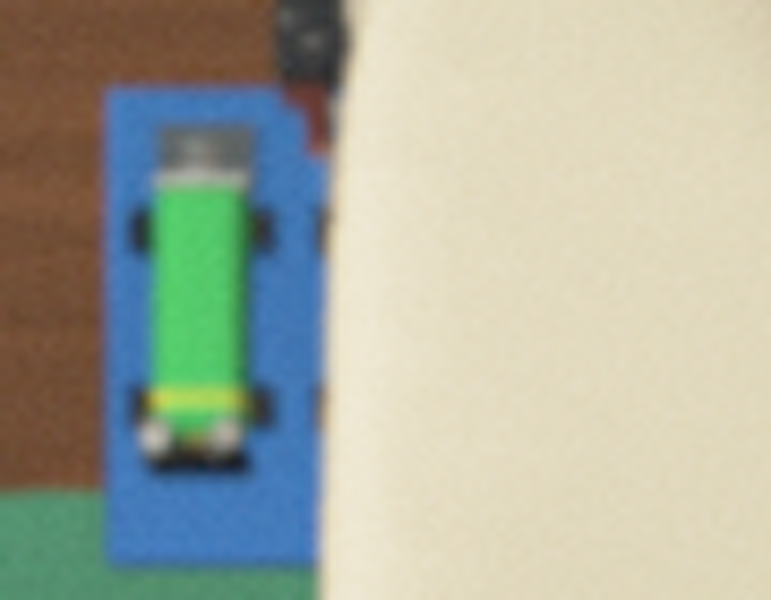

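Bay 0's cell is seated under both lips. I'll continue lowering the second cell.

>>> jog_arm:
  steps:
    - {"dp": [-0.006, -0.002, -0.3], "turn": [0, 0, 0], "claw": 0}
    - {"dp": [-0.006, -0.002, -0.42], "turn": [0, 0, 0], "claw": 0}
    - {"dp": [-0.006, -0.002, -0.49], "turn": [0, 0, 0], "claw": 0}
    - {"dp": [0.03, -0.003, -0.54], "turn": [0, 0, 0], "claw": 0}
    - {"dp": [0.056, -0.003, -0.568], "turn": [0, 0, 0], "claw": 0}
    - {"dp": [0.056, -0.003, -0.568], "turn": [0, 0, 0], "claw": 0}
    - {"dp": [0.056, -0.003, -0.568], "turn": [0, 0, 0], "claw": 0}
    - {"dp": [0.056, -0.003, -0.568], "turn": [0, 0, 0], "claw": 0}

```text
t: 18.12
ee_pos: [661.1, 32.2, 50.8]
orientation: [-0.822, -0.805, 1.392]
ft_force: [-3.1, 0.1, 2.2]
width: 31.4
```

```bash
python3 -c "
from go import *
path([(36,25,30),(45,23,30)],-18,46,3.2)
d=cam('side');save(d,'s14.png',crop=(240,140,320,200))
"
```

```text
---
last-reading minus mean [-0.  -0.  -0.1]  std [0.  0.  0.1]
t 18.12 pos [661.   32.2  50.7] w 31.4 F [-3.  -0.1  2.4] q [ 0.02  0.92  1.17  0.02  1.57 -1.54]
(36, 25, 30) dp [0.004, 0.001, 0.002] turn [-0.0004, 0.0003, 0.0004]
(45, 23, 30) dp [0.117, -0.001, -0.023] turn [-0.0004, 0.0003, 0.0004]
```

View pics/s14.png

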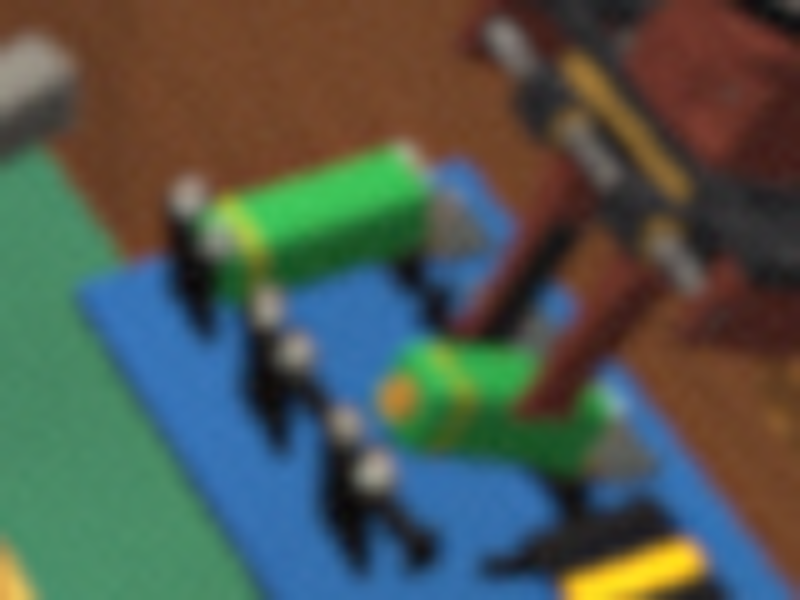

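>>> jog_arm:
  steps:
    - {"dp": [0.04, 0, -0.01], "turn": [0, 0, 0], "claw": 0}
    - {"dp": [0.08, 0, -0.02], "turn": [0, 0, 0], "claw": 0}
    - {"dp": [0.117, 0, -0.023], "turn": [0, 0, 0], "claw": 0}
    - {"dp": [0.117, 0, -0.023], "turn": [0, 0, 0], "claw": 0}
    - {"dp": [0.117, 0, -0.023], "turn": [0, 0, 0], "claw": 0}
    - {"dp": [0.117, 0, -0.023], "turn": [0, 0, 0], "claw": 0}

```text
t: 18.87
ee_pos: [670.0, 32.1, 49.9]
orientation: [-0.821, -0.804, 1.392]
ft_force: [-7.1, -0.5, 7.7]
width: 31.1
```

```bash
python3 -c "
from go import *
path([(45,23,30),(46.5,22.7,23),(48.7,22.6,16),(50.3,22.6,10),(51.7,22.5,5),(53,22.5,0)],-18,46,3.2)
"
```

```text
---
last-reading minus mean [-0. -0.  0.]  std [0. 0. 0.]
t 18.87 pos [670.   32.   49.9] w 31.1 F [-6.4 -0.7  8.3] q [ 0.02  0.94  1.14  0.02  1.58 -1.53]
(45, 23, 30) dp [0.004, 0.001, -0.014] turn [-0.0003, -0.0003, 0.0004]
(46.5, 22.7, 23) dp [-0.013, 0.001, -0.078] turn [-0.0012, -0.0392, 0.0003]
(48.7, 22.6, 16) dp [-0.013, 0.001, -0.144] turn [-0.002, -0.0781, 0.0003]
(50.3, 22.6, 10) dp [-0.011, 0.001, -0.202] turn [-0.0028, -0.1114, 0.0003]
(51.7, 22.5, 5) dp [-0.003, 0.001, -0.252] turn [-0.0034, -0.1392, 0.0003]
(53, 22.5, 0) dp [0.007, 0.0, -0.302] turn [-0.004, -0.1669, 0.0003]
```

Fx is about -6.5 N, which matches roughly 12 mm of spring travel. I'll lower the button end.

>>> jog_arm:
  steps:
    - {"dp": [-0.005, 0, -0.04], "turn": [-0.0005, -0.02, 0], "claw": 0}
    - {"dp": [-0.013, 0.001, -0.078], "turn": [-0.001, -0.039, 0], "claw": 0}
    - {"dp": [-0.013, 0.001, -0.11], "turn": [-0.0015, -0.058, 0], "claw": 0}
    - {"dp": [-0.013, 0.001, -0.144], "turn": [-0.002, -0.078, 0], "claw": 0}
    - {"dp": [-0.012, 0.001, -0.173], "turn": [-0.0025, -0.095, 0], "claw": 0}
    - {"dp": [-0.011, 0.001, -0.202], "turn": [-0.003, -0.111, 0], "claw": 0}
    - {"dp": [-0.011, 0.001, -0.202], "turn": [-0.003, -0.111, 0], "claw": 0}
    - {"dp": [-0.011, 0.001, -0.202], "turn": [-0.003, -0.111, 0], "claw": 0}

```text
t: 19.73
ee_pos: [667.4, 32.2, 33.6]
orientation: [-1.086, -1.062, 1.271]
ft_force: [-5.5, 0.1, 1.8]
width: 31.1
```

```bash
python3 -c "
from go import *
path([(50.3,22.6,10),(51.7,22.5,5),(53,22.5,0)],-18,46,3.2)
d=cam('side');save(d,'s15.png',crop=(240,140,320,200))
"
```

```text
---
last-reading minus mean [ 0.2 -0.  -0.1]  std [0.2 0.  0.1]
t 19.73 pos [667.8  32.1  33.5] w 31.1 F [-6.3 -0.2  2.5] q [ 0.03  0.76  1.46  0.01  1.1  -1.53]
(50.3, 22.6, 10) dp [0.015, -0.0, 0.004] turn [0.0002, -0.0013, 0.0003]
(51.7, 22.5, 5) dp [0.022, -0.001, -0.047] turn [-0.0004, -0.029, 0.0003]
(53, 22.5, 0) dp [0.033, -0.001, -0.097] turn [-0.001, -0.0568, 0.0003]
```

View pics/s15.png

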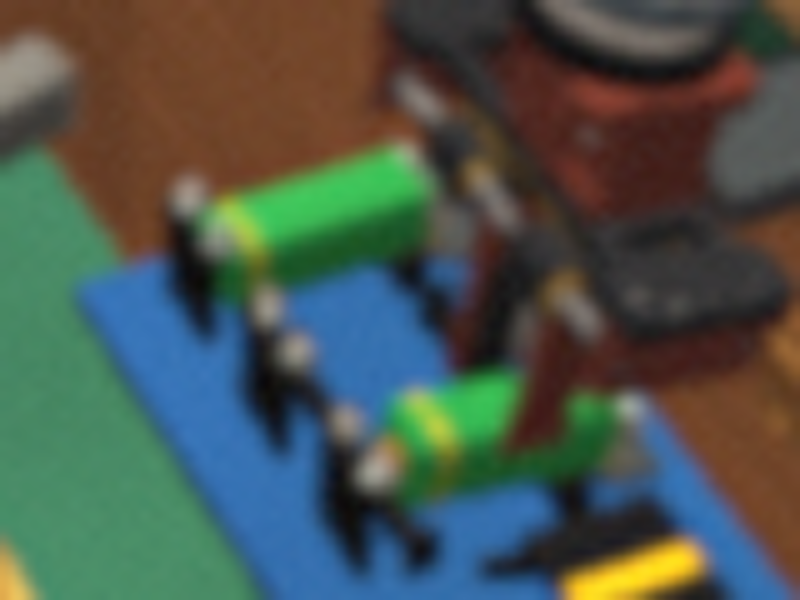

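>>> jog_arm:
  steps:
    - {"dp": [0.02, 0, -0.02], "turn": [0, -0.014, 0], "claw": 0}
    - {"dp": [0.025, 0, -0.047], "turn": [-0.0004, -0.029, 0], "claw": 0}
    - {"dp": [0.03, -0.001, -0.072], "turn": [-0.0007, -0.043, 0], "claw": 0}
    - {"dp": [0.035, -0.001, -0.097], "turn": [-0.001, -0.057, 0], "claw": 0}
    - {"dp": [0.035, -0.001, -0.097], "turn": [-0.001, -0.057, 0], "claw": 0}
    - {"dp": [0.035, -0.001, -0.097], "turn": [-0.001, -0.057, 0], "claw": 0}
    - {"dp": [0.035, -0.001, -0.097], "turn": [-0.001, -0.057, 0], "claw": 0}

```text
t: 20.57
ee_pos: [669.1, 32.1, 25.3]
orientation: [-1.217, -1.19, 1.194]
ft_force: [-9.1, 0.1, 4.7]
width: 31.1
```

```bash
python3 -c "
from go import *
path([(53,22.5,0)],-18,46,3.2)
d=cam('side');save(d,'s16.png',crop=(240,140,320,200))
"
```

```text
---
last-reading minus mean [-0.  0. -0.]  std [0. 0. 0.]
t 20.57 pos [669.   32.1  25.3] w 31.1 F [-8.7 -0.3  5.3] q [ 0.03  0.7   1.6   0.    0.84 -1.52]
(53, 22.5, 0) dp [0.02, -0.0, 0.005] turn [-0.0001, -0.0011, 0.0003]
```

View pics/s16.png

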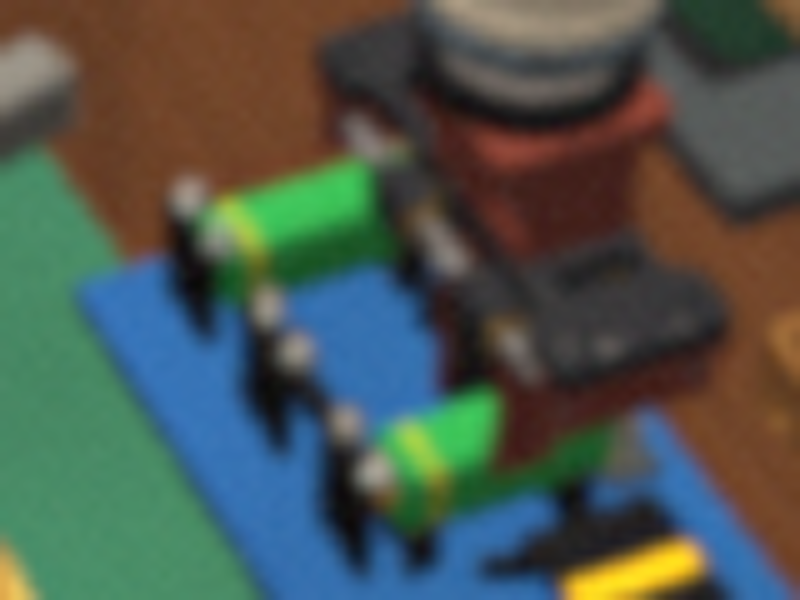

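>>> jog_arm:
  steps:
    - {"dp": [0.01, 0, 0], "turn": [0, 0, 0], "claw": 0.45}
    - {"dp": [0, 0, 0], "turn": [0, 0, 0], "claw": 0.5}
    - {"dp": [0, 0, 0], "turn": [0, 0, 0], "claw": 0.5}
    - {"dp": [0, 0, 0], "turn": [0, 0, 0], "claw": 0.5}
    - {"dp": [0, 0, 0], "turn": [0, 0, 0], "claw": 0.5}

```text
t: 21.23
ee_pos: [669.6, 32.1, 25.4]
orientation: [-1.218, -1.191, 1.194]
ft_force: [0.2, -1.0, -0.1]
width: 43.8
```

>>> jog_arm:
  steps:
    - {"dp": [0, 0, 0.3], "turn": [0, 0, 0], "claw": 0.5}
    - {"dp": [0, 0, 0.7], "turn": [0, 0, 0], "claw": 0.5}
    - {"dp": [0, 0, 1], "turn": [0, 0, 0], "claw": 0.5}
    - {"dp": [0, 0, 1], "turn": [0, 0, 0], "claw": 0.5}

```text
t: 21.57
ee_pos: [673.6, 32.2, 111.0]
orientation: [-1.224, -1.198, 1.189]
ft_force: [1.2, -0.4, 0.5]
width: 43.8
```

>>> jog_arm:
  steps:
    - {"dp": [-0.5, 0.5, 0.6], "turn": [0, 0, 0.035], "claw": 0.6}
    - {"dp": [-0.5, 1, 0.6], "turn": [0, 0, 0.07], "claw": 1}
    - {"dp": [-0.5, 1, 0.6], "turn": [0, 0, 0.07], "claw": 1}
    - {"dp": [-0.5, 1, 0.6], "turn": [0, 0, 0.07], "claw": 1}

```text
t: 21.9
ee_pos: [633.7, 116.0, 161.0]
orientation: [-1.113, -1.364, 1.349]
ft_force: [1.0, 0.6, 0.9]
width: 67.1
```

>>> jog_arm:
  steps:
    - {"dp": [-0.3, 1, 0], "turn": [0, 0, 0], "claw": 1}
    - {"dp": [-0.3, 1, 0], "turn": [0, 0, 0], "claw": 1}
    - {"dp": [-0.3, 1, 0], "turn": [0, 0, 0], "claw": 1}
    - {"dp": [-0.3, 1, 0], "turn": [0, 0, 0], "claw": 1}

```text
t: 22.23
ee_pos: [609.1, 197.5, 160.2]
orientation: [-1.111, -1.366, 1.351]
ft_force: [-0.6, 0.5, -0.6]
width: 87.8
```

```bash
python3 -c "
from go import *
go([579,288.5,100],1.771)
d=cam('side');save(d,'s17.png');save(d,'s17c.png',crop=(240,140,320,200))
d=cam('top');save(d,'t17.png',crop=(80,110,320,290))
"
```

```text
last-reading minus mean [ 0.4 -1.1  0.2]  std [0.4 1.1 0.1]
t 22.23 pos [609.7 195.6 160.3] w 87.8 F [ 0.1 -0.1  0.1] q [ 0.29  0.48  1.63  0.    1.02 -1.48]
dp/80 [-0.383  1.161 -0.754]
turn/pi [-0.001   0.0028 -0.0003]
```

View pics/s17.png

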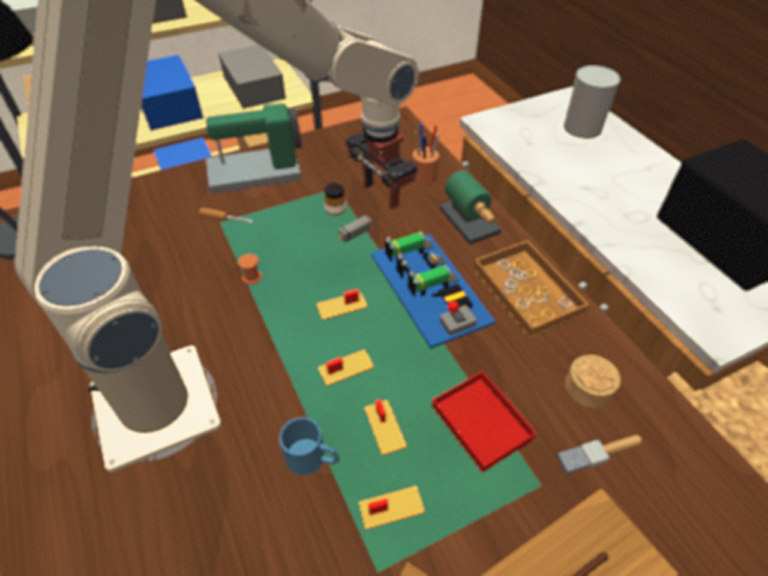

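View pics/s17c.png

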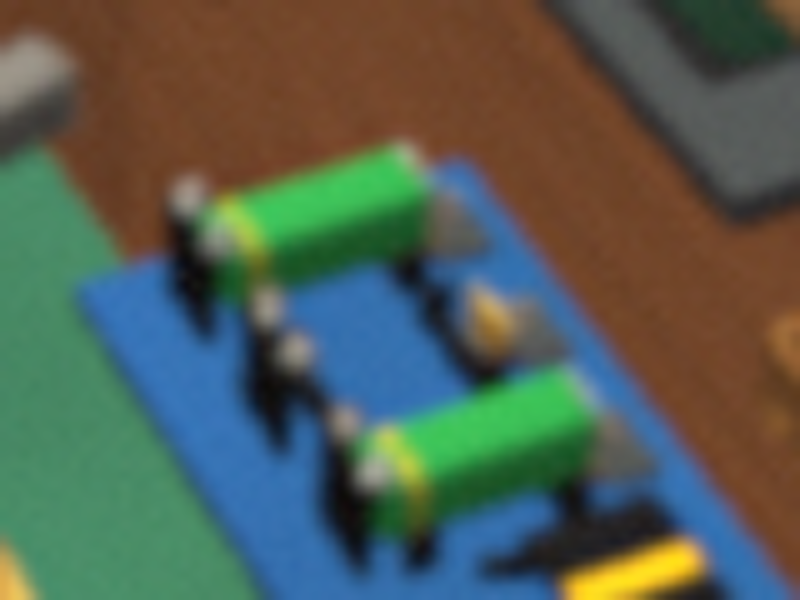

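View pics/t17.png

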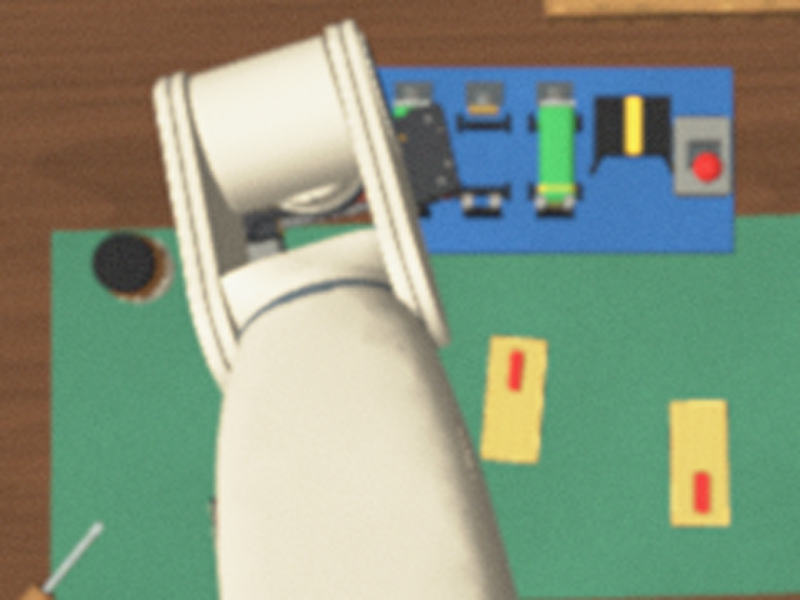

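Both fresh cells are seated under their lips, in bays 0 and 2. The spent cell (side 354,228), key and jar haven't moved. Next is the spent cell.

>>> jog_arm:
  steps:
    - {"dp": [-0.2, 0.5, 0], "turn": [0, 0, 0], "claw": 0.75}
    - {"dp": [-0.38, 1, 0], "turn": [0, 0, 0], "claw": 0.75}
    - {"dp": [-0.38, 1, -0.3], "turn": [0, 0, 0], "claw": 0.75}
    - {"dp": [-0.38, 1, -0.6], "turn": [0, 0, 0], "claw": 0.75}
    - {"dp": [-0.38, 1, -0.6], "turn": [0, 0, 0], "claw": 0.75}

```text
t: 22.95
ee_pos: [577.1, 273.2, 108.6]
orientation: [-1.111, -1.357, 1.353]
ft_force: [-0.6, -0.3, -0.6]
width: 65.6
```

```bash
python3 -c "
from go import *
go([579,288.5,3.5],1.771)
"
```

```text
last-reading minus mean [1.7 0.5 2.3]  std [1.4 0.3 2. ]
t 22.95 pos [579.2 273.6 111.7] w 65.6 F [-0.2  0.1  0.4] q [ 0.42  0.55  1.66 -0.    0.94 -1.35]
dp/80 [-0.003  0.187 -1.353]
turn/pi [-0.0007  0.0023  0.0007]
```

>>> jog_arm:
  steps:
    - {"dp": [-0.01, 0.187, 0], "turn": [0, 0.002, 0], "claw": 0.75}
    - {"dp": [-0.01, 0.187, -0.4], "turn": [0, 0.002, 0], "claw": 0.75}
    - {"dp": [-0.01, 0.187, -0.9], "turn": [0, 0.002, 0], "claw": 0.75}
    - {"dp": [-0.01, 0.187, -0.9], "turn": [0, 0.002, 0], "claw": 0.75}
    - {"dp": [-0.01, 0.187, -0.9], "turn": [0, 0.002, 0], "claw": 0.75}
    - {"dp": [-0.01, 0.187, -0.9], "turn": [0, 0.002, 0], "claw": 0.75}

```text
t: 23.65
ee_pos: [581.4, 289.8, 43.8]
orientation: [-1.111, -1.36, 1.347]
ft_force: [0.4, -0.2, 0.2]
width: 66.0
```

```bash
python3 -c "
from go import *
go([579,288.5,3.5],1.771)
d=cam('side');save(d,'s18.png',crop=(190,110,270,170))
"
```

```text
last-reading minus mean [-0.1 -0.2 -0.1]  std [0.2 0.1 0.3]
t 23.65 pos [581.7 289.9  44.4] w 66.0 F [ 0.2 -0.   0.3] q [ 0.44  0.65  1.66  0.    0.83 -1.33]
dp/80 [-0.034 -0.017 -0.511]
turn/pi [-0.0018  0.0024  0.0009]
```

View pics/s18.png

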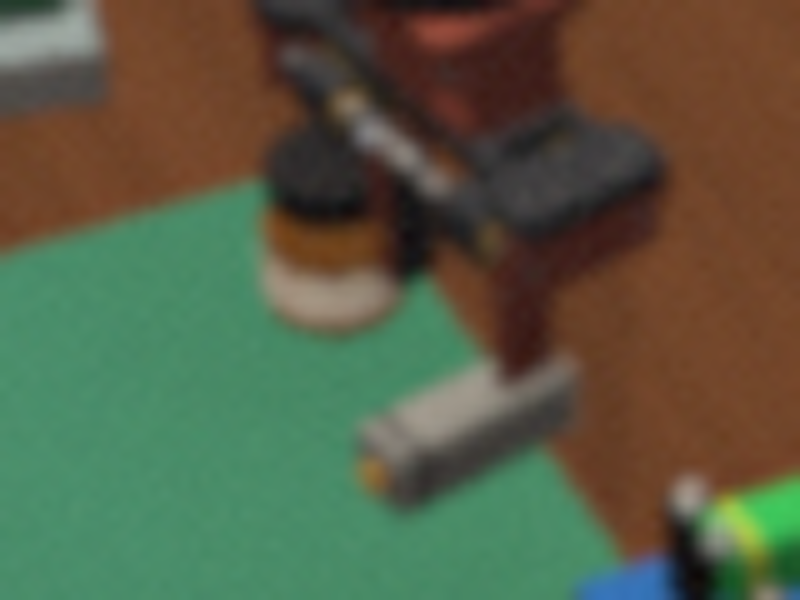

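The fingers straddle the spent cell and the jar is clear. I'll descend and grip.

>>> jog_arm:
  steps:
    - {"dp": [-0.034, -0.017, -0.25], "turn": [-0.002, 0.002, 0], "claw": 0.75}
    - {"dp": [-0.034, -0.017, -0.49], "turn": [-0.002, 0.002, 0], "claw": 0.75}
    - {"dp": [-0.034, -0.017, -0.49], "turn": [-0.002, 0.002, 0], "claw": 0.75}
    - {"dp": [-0.034, -0.017, -0.49], "turn": [-0.002, 0.002, 0], "claw": 0.4}
    - {"dp": [-0.034, -0.017, -0.49], "turn": [-0.002, 0.002, 0], "claw": 0}
    - {"dp": [-0.034, -0.017, -0.49], "turn": [-0.002, 0.002, 0], "claw": 0}
    - {"dp": [-0.034, -0.017, -0.49], "turn": [-0.002, 0.002, 0], "claw": 0}
    - {"dp": [-0.034, -0.017, -0.49], "turn": [-0.002, 0.002, 0], "claw": 0}
    - {"dp": [-0.034, -0.017, -0.49], "turn": [-0.002, 0.002, 0], "claw": 0}
    - {"dp": [-0.034, -0.017, -0.49], "turn": [-0.002, 0.002, 0], "claw": 0}

```text
t: 24.73
ee_pos: [579.5, 289.1, 5.9]
orientation: [-1.111, -1.355, 1.351]
ft_force: [0.3, 0.7, 6.6]
width: 22.8
```

>>> jog_arm:
  steps:
    - {"dp": [0, 0, 0.4], "turn": [0, 0, 0], "claw": 0}
    - {"dp": [0, 0, 0.8], "turn": [0, 0, 0], "claw": 0}
    - {"dp": [0, 0, 1], "turn": [0, 0, 0], "claw": 0}
    - {"dp": [0, 0, 1], "turn": [0, 0, 0], "claw": 0}

```text
t: 25.07
ee_pos: [582.0, 290.1, 90.0]
orientation: [-1.115, -1.361, 1.347]
ft_force: [0.4, 0.2, -0.8]
width: 0.4
```

```bash
python3 -c "
from go import *
go([577,-330,160],1.671-3.14159)
go([577,-330,160],1.671)
"
```

```text
last-reading minus mean [-1.5 -0.7 -2.3]  std [1.3 0.6 2. ]
t 25.07 pos [579.9 289.1  86.7] w 0.4 F [-0.  -0.3 -0.4] q [ 0.44  0.58  1.64 -0.    0.91 -1.32]
dp/80 [-0.036 -7.739  0.916]
turn/pi [-2.100e-03 -3.000e-04  9.691e-01]
last-reading minus mean [0.2 0.2 0.2]  std [0.1 0.1 0.1]
t 25.27 pos [578.5 288.5  84.3] w 0.2 F [-0.1 -0.3 -0.1] q [ 0.44  0.59  1.65 -0.    0.91 -1.32]
dp/80 [-0.019 -7.732  0.946]
turn/pi [ 0.0002  0.0002 -0.0309]
```

The grip missed, so I'll look again.

```bash
python3 -c "
from go import *
d=cam('side');save(d,'s19.png',crop=(180,90,320,195))
"
```

```text
(no output)
```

View pics/s19.png

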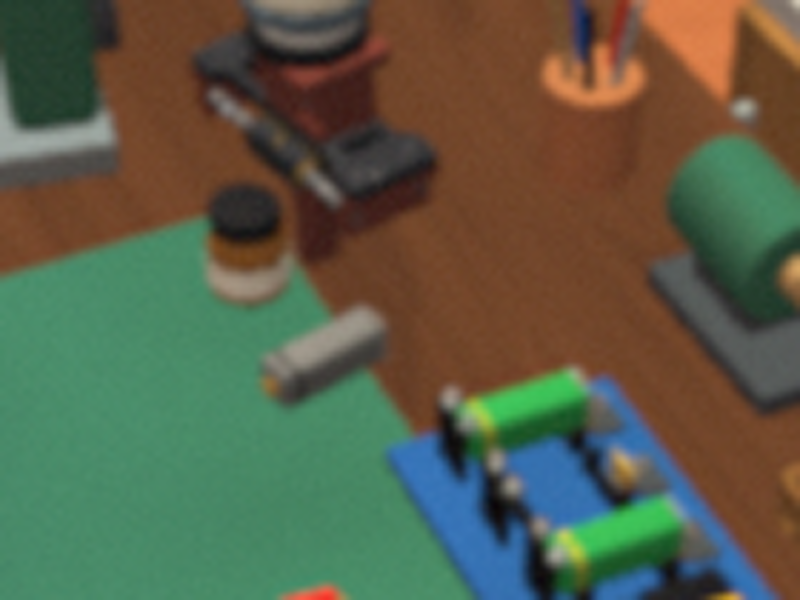

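```bash
python3 -c "
from cells import *
d=cam('side'); d0=np.load('side0.npy',allow_pickle=True).item()
# corner picks in s19 scale 5.714 origin 180,90
for nm,(a,b),z in (('button',(268,383),16),('topfar',(370,315),32)):
    print(nm,pt(d,180+a/5.714,90+b/5.714,z=z).round(1))
print(pr(d,[579,288.5,16]), pr(d,ctrl.get_obs()['ee_pos']))
print(pca(d,(579,288)),pca(d0,(579,288))); print(pca(d,(590,260),zhi=36))
save(d0,'s0c.png',crop=(180,90,320,195))
t=cam('top');save(t,'t19.png')
"
```

```text
button [536.8 283.5  16. ]
topfar [621.8 300.   32. ]
(np.float64(236.23782350532844), np.float64(153.06619083323628)) (np.float64(235.60076065763818), np.float64(139.58088517114888))
(array([578.3, 287.2]), np.float64(-2.961), array([578.1, 291.3]), array([93.5, 36.2]), np.int64(178), np.float64(36.896696985199355)) (array([578.7, 287.5]), np.float64(-2.96), array([577.6, 290.3]), array([93.9, 36.2]), np.int64(174), np.float64(37.13971144964307))
(array([578.5, 287.2]), np.float64(-2.958), array([578.1, 291.3]), array([93.5, 36.2]), np.int64(172), np.float64(35.939314457796854))
```

View pics/s0c.png

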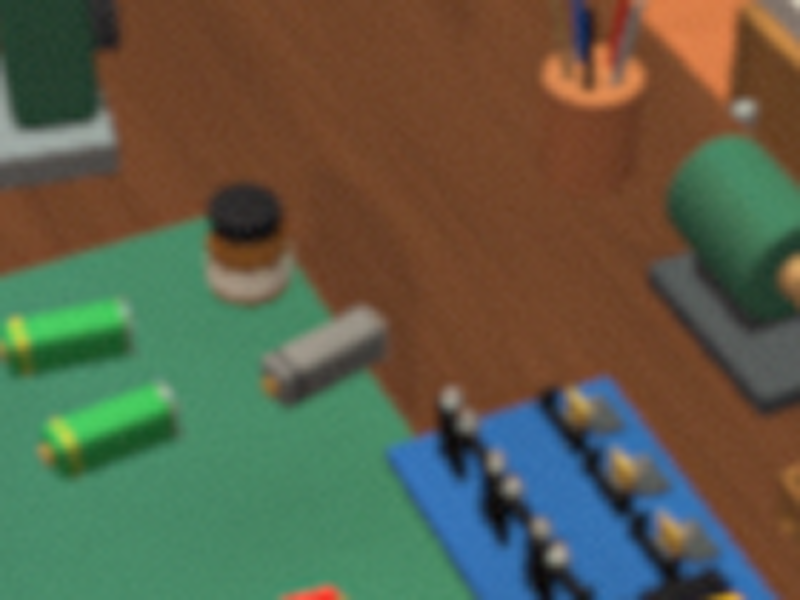

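View pics/t19.png

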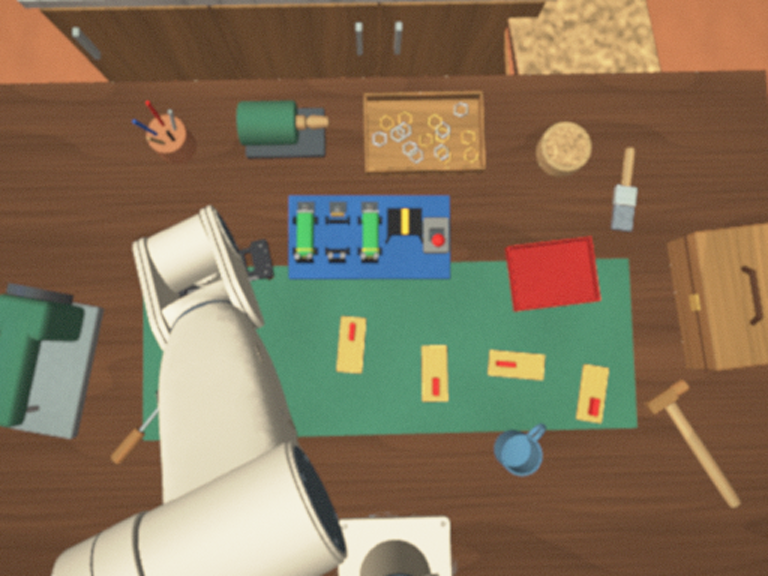

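```bash
python3 -c "
from go import *
go()
d=cam('side');save(d,'s20.png',crop=(205,100,265,145))
u,v=pr(d,ctrl.get_obs()['ee_pos']);print((u-205)*13.33,(v-100)*13.33)
"
```

```text
last-reading minus mean [0.1 0.1 0.2]  std [0.1 0.1 0.2]
t 25.62 pos [579.3 289.   85.5] w 0.1 F [0.4 0.1 0.1] q [ 0.44  0.59  1.65 -0.    0.91 -1.32]
408.9233026667693 524.2522749452131
```

View pics/s20.png

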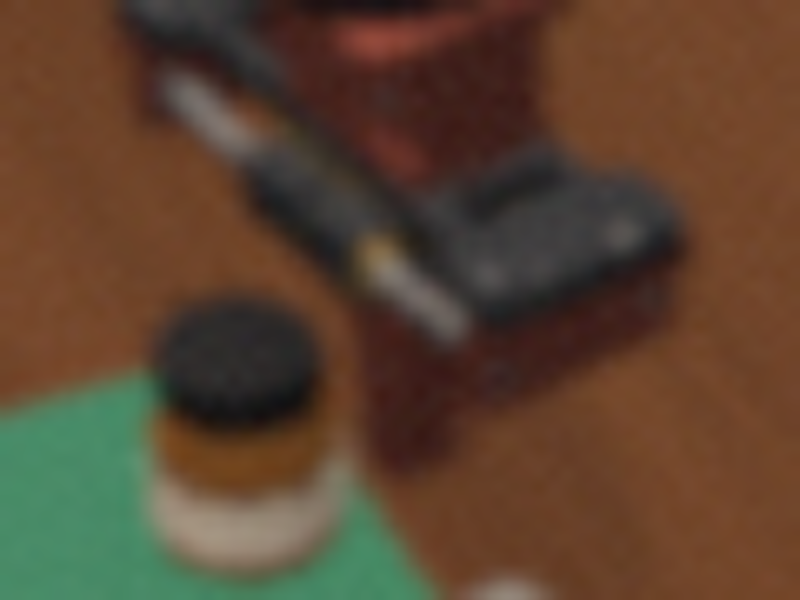

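```bash
python3 -c "
from go import *
d=cam('side')
def q(p,org,s): 
    u,v=pr(d,p); return round((u-org[0])*s),round((v-org[1])*s)
j=np.array([np.cos(1.771),np.sin(1.771),0])
p=np.array([581.7,289.9,44.4])
print('s18 near tip',q(p-j*33,(190,110),10),'far',q(p+j*33,(190,110),10))
j=np.array([np.cos(1.637),np.sin(1.637),0]);p=np.array([423.7,285.5,49.5])
print('s12 near',q(p-j*44,(170,120),10),q(p+j*44,(170,120),10))
W=cloud(d)
m=(abs(W[...,0]-579)<25)&(abs(W[...,1]-289)<30)&(W[...,2]>60)&(W[...,2]<125)
P=W[m]; print(P[P[:,2].argsort()][:8].round(1))
"
```

```text
s18 near tip (515, 418) far (416, 328)
s12 near (334, 463) (237, 322)
[[574.4 281.5 114.6]
 [568.6 295.9 115.6]
 [567.  283.2 116. ]
 [565.3 288.4 117.5]
 [571.7 284.4 118.3]
 [581.7 279.1 118.7]
 [583.6 283.3 119.6]
 [586.9 281.5 119.8]]
```

```bash
python3 -c "
from go import *
d=cam('side'); W=cloud(d)
for v in range(122,146): print(v,[W[v,u].round(0).astype(int).tolist() if np.isfinite(W[v,u]).all() else None for u in(234,236,238)],d['img'][v,236])
"
```

```text
122 [[561, 252, 201], [563, 240, 208], [561, 217, 225]] [120 112 106]
123 [[570, 276, 176], [563, 239, 205], [566, 228, 212]] [103  96  92]
124 [[569, 272, 175], [578, 277, 168], [565, 227, 208]] [73 62 61]
125 [[572, 281, 162], [579, 278, 162], [562, 221, 209]] [57 36 33]
126 [[570, 277, 162], [580, 281, 156], [586, 277, 156]] [57 26 23]
127 [[572, 281, 154], [578, 277, 154], [587, 280, 149]] [58 29 24]
128 [[571, 279, 151], [580, 281, 146], [587, 281, 144]] [59 28 24]
129 [[570, 278, 147], [579, 280, 142], [588, 282, 138]] [59 26 26]
130 [[569, 275, 145], [580, 282, 136], [588, 284, 132]] [60 29 28]
131 [[570, 278, 138], [580, 284, 130], [588, 283, 128]] [59 31 26]
132 [None, [578, 280, 129], [587, 282, 124]] [58 27 20]
133 [[570, 280, 127], [579, 282, 122], [587, 283, 119]] [64 32 27]
134 [[571, 282, 120], [577, 279, 120], [641, 409, 0]] [65 34 25]
135 [[569, 277, 120], [631, 409, -1], [638, 402, 1]] [83 48 36]
136 [[618, 400, 5], [628, 400, 1], [637, 400, -2]] [94 55 36]
137 [[618, 398, 1], [625, 394, 2], [632, 389, 2]] [104  63  39]
138 [[614, 390, 3], [624, 393, -3], [630, 385, 1]] [105  60  37]
139 [[614, 390, -2], [620, 384, 0], [628, 381, -1]] [105  62  38]
140 [[609, 378, 4], [618, 380, -1], [624, 373, 2]] [106  66  41]
141 [[606, 371, 5], [616, 375, -2], [622, 367, 1]] [105  76  49]
142 [[606, 374, -3], [613, 368, -1], [619, 361, 2]] [99 89 61]
143 [[602, 362, 2], [611, 363, -2], [617, 357, 0]] [ 90 111  77]
144 [[599, 357, 2], [608, 356, -1], [616, 354, -2]] [ 83 127  93]
145 [[597, 352, 1], [604, 348, 1], [611, 344, 2]] [ 76 133  97]
```

The fingers visibly end about 25–30 mm above the reported TCP, at z ≈ 117 in the depth image against a TCP of 85. That means I gripped the fresh cells only near their tops and slid over the spent one. I'll retry lower and watch Fz.

>>> jog_arm:
  steps:
    - {"dp": [0, 0, 0], "turn": [0, 0, 0], "claw": 0.75}
    - {"dp": [0, 0, 0], "turn": [0, 0, 0], "claw": 0.75}
    - {"dp": [0, 0, 0], "turn": [0, 0, 0], "claw": 0.75}
    - {"dp": [0, 0, 0], "turn": [0, 0, 0], "claw": 0.75}
    - {"dp": [0, 0, 0], "turn": [0, 0, 0], "claw": 0.75}
    - {"dp": [0, 0, 0], "turn": [0, 0, 0], "claw": 0.75}
    - {"dp": [0, 0, 0], "turn": [0, 0, 0], "claw": 0.75}
    - {"dp": [0, 0, 0], "turn": [0, 0, 0], "claw": 0.75}
    - {"dp": [0, 0, 0], "turn": [0, 0, 0], "claw": 0.75}
    - {"dp": [0, 0, 0], "turn": [0, 0, 0], "claw": 0.75}
    - {"dp": [0, 0, 0], "turn": [0, 0, 0], "claw": 0.75}

```text
t: 26.88
ee_pos: [579.5, 289.1, 85.9]
orientation: [-1.111, -1.355, 1.351]
ft_force: [1.2, 0.1, -0.0]
width: 65.7
```

>>> jog_arm:
  steps:
    - {"dp": [0, 0, -0.4], "turn": [0, 0, 0], "claw": 0.75}
    - {"dp": [0, 0, -0.8], "turn": [0, 0, 0], "claw": 0.75}
    - {"dp": [0, 0, -1], "turn": [0, 0, 0], "claw": 0.75}
    - {"dp": [0, 0, -1], "turn": [0, 0, 0], "claw": 0.75}
    - {"dp": [0, 0, -1], "turn": [0, 0, 0], "claw": 0.75}
    - {"dp": [0, 0, -1], "turn": [0, 0, 0], "claw": 0.75}

```text
t: 27.38
ee_pos: [580.3, 289.5, 7.0]
orientation: [-1.112, -1.357, 1.35]
ft_force: [0.2, 0.3, -0.2]
width: 65.7
```

```bash
python3 -c "
from go import *
go([579,288.5,-8],1.771)
d=cam('side');save(d,'s21.png',crop=(190,110,270,170))
W=cloud(d)
j=np.array([np.cos(1.771),np.sin(1.771)])
L=(W[...,:2]-[579,288.5])@np.array([[j[0],j[1]],[-j[1],j[0]]]).T
m=(L[...,0]>-60)&(L[...,0]<-25)&(abs(L[...,1])<8)&(W[...,2]<90)&(W[...,2]>8)
P=W[m];print(P[P[:,2].argsort()][:8].round(1))
"
```

```text
last-reading minus mean [-0.1 -0.1  0. ]  std [0.2 0.1 0.2]
t 27.38 pos [580.6 289.6   7.5] w 65.7 F [ 0.3  0.2 -0.1] q [ 0.44  0.7   1.67 -0.    0.77 -1.32]
dp/80 [-0.02  -0.014 -0.193]
turn/pi [-0.0005  0.0016  0.0009]
[[591.1 250.2  37.9]
 [587.2 250.7  39. ]
 [580.6 245.4  40.8]
 [582.1 248.7  42.7]
 [591.4 250.5  42.7]
 [592.5 252.8  45.5]
 [585.9 247.5  47.4]
 [582.4 249.1  47.5]]
```

View pics/s21.png

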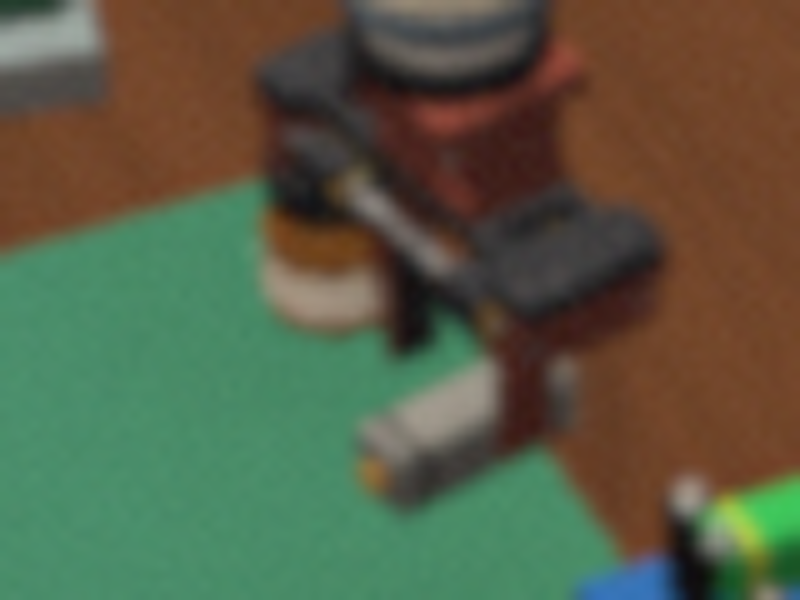

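>>> jog_arm:
  steps:
    - {"dp": [-0.02, -0.014, -0.1], "turn": [0, 0.001, 0], "claw": 0.75}
    - {"dp": [-0.02, -0.014, -0.2], "turn": [0, 0.001, 0], "claw": 0.75}
    - {"dp": [-0.02, -0.014, -0.22], "turn": [0, 0.001, 0], "claw": 0.75}
    - {"dp": [-0.02, -0.014, -0.22], "turn": [0, 0.001, 0], "claw": 0.75}
    - {"dp": [-0.02, -0.014, -0.22], "turn": [0, 0.001, 0], "claw": 0.75}

```text
t: 28.05
ee_pos: [578.3, 288.2, -11.0]
orientation: [-1.109, -1.354, 1.352]
ft_force: [0.2, -0.1, 0.6]
width: 66.0
```

>>> jog_arm:
  steps:
    - {"dp": [0, 0, 0], "turn": [0, 0, 0], "claw": 0}
    - {"dp": [0, 0, 0], "turn": [0, 0, 0], "claw": 0}
    - {"dp": [0, 0, 0], "turn": [0, 0, 0], "claw": 0}
    - {"dp": [0, 0, 0], "turn": [0, 0, 0], "claw": 0}
    - {"dp": [0, 0, 0], "turn": [0, 0, 0], "claw": 0}
    - {"dp": [0, 0, 0], "turn": [0, 0, 0], "claw": 0}
    - {"dp": [0, 0, 0], "turn": [0, 0, 0], "claw": 0}
    - {"dp": [0, 0, 0], "turn": [0, 0, 0], "claw": 0}

```text
t: 28.72
ee_pos: [578.6, 288.4, -10.7]
orientation: [-1.11, -1.355, 1.351]
ft_force: [-0.1, 1.6, 1.1]
width: 32.1
```

```bash
python3 -c "
from go import *
go([579,288.5,-8],1.771)
d=cam('side');save(d,'s22.png',crop=(190,110,270,170))
"
```

```text
last-reading minus mean [-0. -0.  0.]  std [0. 0. 0.]
t 28.72 pos [578.6 288.5 -10.7] w 32.1 F [-0.1  1.9  1.5] q [ 0.44  0.72  1.67  0.    0.74 -1.32]
dp/80 [0.006 0.    0.034]
turn/pi [-0.0004  0.0004  0.001 ]
```

View pics/s22.png

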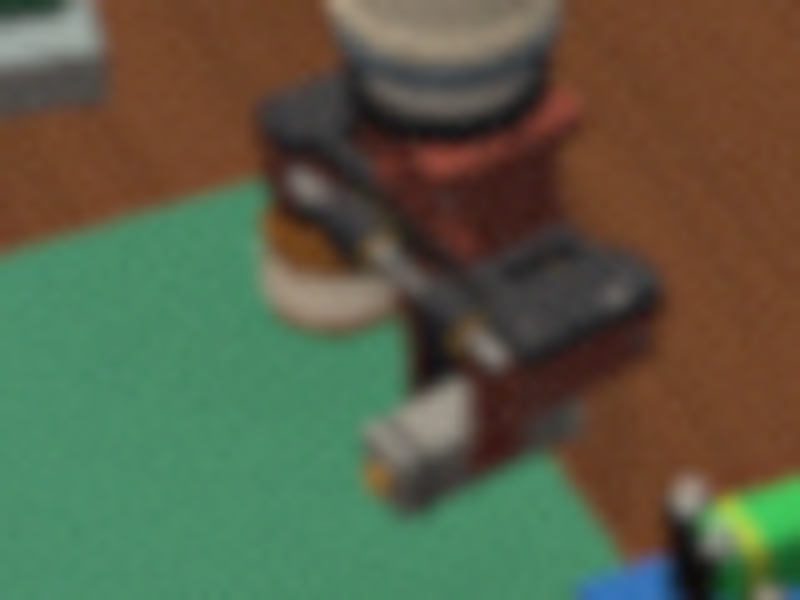

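Firm grip at 32.1 mm. I'll lift and carry it to the tray.

>>> jog_arm:
  steps:
    - {"dp": [0, 0, 0.4], "turn": [0, 0, 0], "claw": 0}
    - {"dp": [0, 0, 0.8], "turn": [0, 0, 0], "claw": 0}
    - {"dp": [0, 0, 1], "turn": [0, 0, 0], "claw": 0}
    - {"dp": [0, 0, 1], "turn": [0, 0, 0], "claw": 0}

```text
t: 29.3
ee_pos: [580.8, 289.2, 72.9]
orientation: [-1.112, -1.36, 1.348]
ft_force: [-0.5, 0.1, -1.5]
width: 31.8
```

>>> jog_arm:
  steps:
    - {"dp": [0, 0, 0.5], "turn": [0, 0, -0.03], "claw": 0}
    - {"dp": [0, -0.4, 1], "turn": [0, 0, -0.03], "claw": 0}
    - {"dp": [0, -0.8, 1], "turn": [0, 0, -0.03], "claw": 0}
    - {"dp": [0, -0.9, 1], "turn": [0, 0, -0.03], "claw": 0}

```text
t: 29.63
ee_pos: [581.3, 213.7, 154.3]
orientation: [-1.165, -1.291, 1.279]
ft_force: [0.5, 0.2, -3.3]
width: 31.5
```

>>> jog_arm:
  steps:
    - {"dp": [0, -0.5, 0.1], "turn": [0, 0, 0], "claw": 0}
    - {"dp": [0, -1, 0.1], "turn": [0, 0, 0], "claw": 0}
    - {"dp": [0, -1, 0.1], "turn": [0, 0, 0], "claw": 0}

```text
t: 29.88
ee_pos: [579.8, 127.9, 160.5]
orientation: [-1.166, -1.285, 1.28]
ft_force: [-0.2, 0.2, -2.5]
width: 32.1
```

>>> jog_arm:
  steps:
    - {"dp": [0, -0.5, 0.1], "turn": [0, 0, 0], "claw": 0}
    - {"dp": [0, -1, 0.1], "turn": [0, 0, 0], "claw": 0}
    - {"dp": [0, -1, 0.1], "turn": [0, 0, 0], "claw": 0}

```text
t: 30.13
ee_pos: [578.5, 42.8, 166.7]
orientation: [-1.167, -1.279, 1.281]
ft_force: [-1.2, 0.2, -2.2]
width: 32.0
```

>>> jog_arm:
  steps:
    - {"dp": [0, -0.5, 0], "turn": [0, 0, 0], "claw": 0}
    - {"dp": [0, -1, 0], "turn": [0, 0, 0], "claw": 0}
    - {"dp": [0, -1, 0], "turn": [0, 0, 0], "claw": 0}

```text
t: 30.38
ee_pos: [577.4, -42.1, 164.8]
orientation: [-1.167, -1.273, 1.281]
ft_force: [-0.1, 0.3, -1.6]
width: 31.6
```

>>> jog_arm:
  steps:
    - {"dp": [0, -0.5, 0], "turn": [0, 0, 0], "claw": 0}
    - {"dp": [0, -1, 0], "turn": [0, 0, 0], "claw": 0}
    - {"dp": [0, -1, 0], "turn": [0, 0, 0], "claw": 0}

```text
t: 30.63
ee_pos: [576.7, -126.8, 163.0]
orientation: [-1.169, -1.269, 1.28]
ft_force: [0.5, 0.5, -1.9]
width: 31.7
```

>>> jog_arm:
  steps:
    - {"dp": [0, -0.5, 0], "turn": [0, 0, 0], "claw": 0}
    - {"dp": [0, -1, 0], "turn": [0, 0, 0], "claw": 0}
    - {"dp": [0, -1, 0], "turn": [0, 0, 0], "claw": 0}

```text
t: 30.88
ee_pos: [576.4, -211.5, 161.5]
orientation: [-1.171, -1.264, 1.279]
ft_force: [0.1, 1.0, -1.6]
width: 32.0
```

>>> jog_arm:
  steps:
    - {"dp": [0, -0.5, 0], "turn": [0, 0, 0], "claw": 0}
    - {"dp": [0, -1, 0], "turn": [0, 0, 0], "claw": 0}
    - {"dp": [0, -1, 0], "turn": [0, 0, 0], "claw": 0}

```text
t: 31.13
ee_pos: [576.4, -296.2, 160.1]
orientation: [-1.174, -1.261, 1.278]
ft_force: [0.5, 1.6, -1.6]
width: 31.8
```

```bash
python3 -c "
from go import *
go([577,-330,-4],1.671)
d=cam('side');save(d,'s23.png')
d=cam('top');save(d,'t23.png')
"
```

```text
last-reading minus mean [-0.1  2.5  0.2]  std [0.2 2.3 0.2]
t 31.13 pos [ 576.  -292.3  160. ] w 31.8 F [ 0.3  0.5 -2. ] q [-0.49  0.5   1.6  -0.01  1.04 -2.13]
dp/80 [ 0.012 -0.471 -2.05 ]
turn/pi [ 0.0024 -0.0016  0.0058]
```

View pics/s23.png

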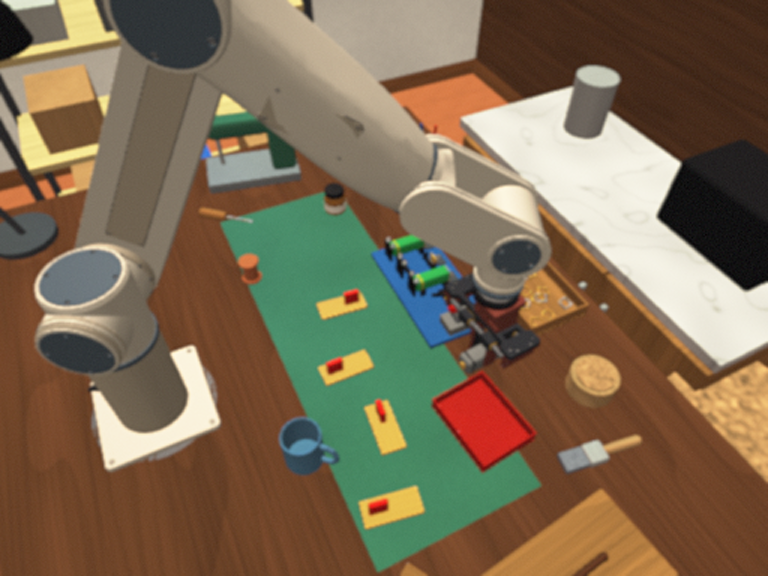

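View pics/t23.png

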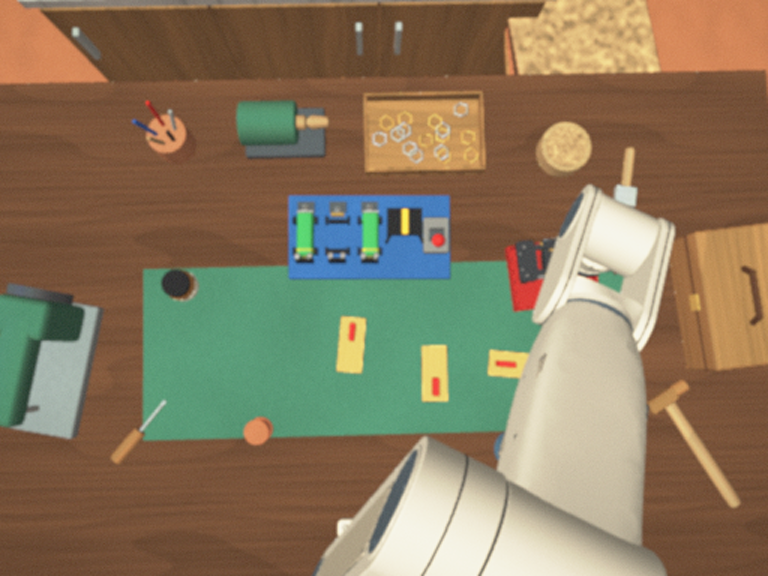

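>>> jog_arm:
  steps:
    - {"dp": [0.012, -0.47, -0.3], "turn": [0.002, -0.001, 0.006], "claw": 0}
    - {"dp": [0.012, -0.47, -0.8], "turn": [0.002, -0.001, 0.006], "claw": 0}
    - {"dp": [0.012, -0.47, -1], "turn": [0.002, -0.001, 0.006], "claw": 0}
    - {"dp": [0.012, -0.47, -1], "turn": [0.002, -0.001, 0.006], "claw": 0}
    - {"dp": [0.012, -0.47, -1], "turn": [0.002, -0.001, 0.006], "claw": 0}

```text
t: 31.85
ee_pos: [577.0, -325.7, 80.2]
orientation: [-1.154, -1.284, 1.288]
ft_force: [-0.3, -0.7, -1.6]
width: 31.9
```

```bash
python3 -c "
from go import *
go([577,-330,-4],1.671)
"
```

```text
last-reading minus mean [ 0.5 -0.6  0.9]  std [0.7 0.6 1.1]
t 31.85 pos [ 578.3 -326.7   82.1] w 31.9 F [-0.   0.  -1.7] q [-0.53  0.62  1.61 -0.    0.92 -2.21]
dp/80 [-0.016 -0.042 -1.076]
turn/pi [ 0.0005 -0.0001 -0.0017]
```

>>> jog_arm:
  steps:
    - {"dp": [-0.016, -0.04, -0.3], "turn": [0, 0, 0], "claw": 0}
    - {"dp": [-0.016, -0.04, -0.7], "turn": [0, 0, 0], "claw": 0}
    - {"dp": [-0.016, -0.04, -0.95], "turn": [0, 0, 0], "claw": 0}
    - {"dp": [-0.016, -0.04, -1], "turn": [0, 0, 0], "claw": 0}
    - {"dp": [-0.016, -0.04, -1], "turn": [0, 0, 0], "claw": 0}
    - {"dp": [-0.016, -0.04, -1], "turn": [0, 0, 0], "claw": 0}

```text
t: 32.55
ee_pos: [578.6, -330.9, 4.6]
orientation: [-1.163, -1.287, 1.288]
ft_force: [0.2, 0.0, -1.5]
width: 31.5
```

```bash
python3 -c "
from go import *
go([577,-330,-5],1.671)
d=cam('side');save(d,'s24.png',crop=(270,200,370,320))
"
```

```text
last-reading minus mean [-0.2  0.  -0.1]  std [0.2 0.1 0.2]
t 32.55 pos [ 578.8 -331.1    5. ] w 31.5 F [ 0.1  0.  -1.3] q [-0.54  0.72  1.62 -0.    0.79 -2.21]
dp/80 [-0.023  0.014 -0.125]
turn/pi [ 0.0013  0.0012 -0.0017]
```

View pics/s24.png

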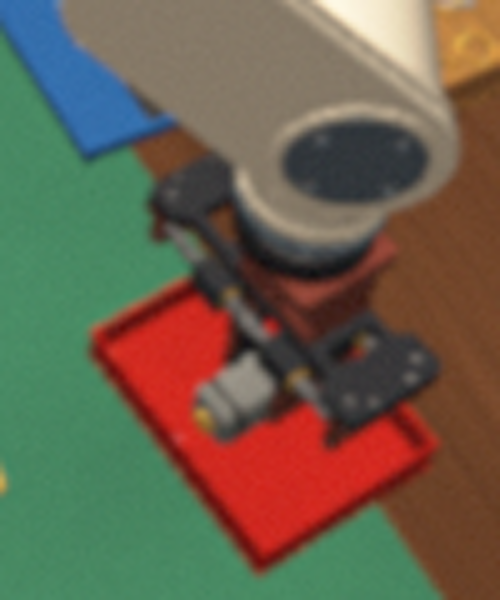

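>>> jog_arm:
  steps:
    - {"dp": [-0.02, 0.014, -0.08], "turn": [0, 0, 0], "claw": 0}
    - {"dp": [-0.02, 0.014, -0.12], "turn": [0, 0, 0], "claw": 0}
    - {"dp": [-0.02, 0.014, -0.12], "turn": [0, 0, 0], "claw": 0}
    - {"dp": [-0.02, 0.014, -0.12], "turn": [0, 0, 0], "claw": 0.6}
    - {"dp": [-0.02, 0.014, -0.12], "turn": [0, 0, 0], "claw": 0.6}
    - {"dp": [-0.02, 0.014, -0.12], "turn": [0, 0, 0], "claw": 0.6}
    - {"dp": [-0.02, 0.014, -0.12], "turn": [0, 0, 0], "claw": 0.6}
    - {"dp": [-0.02, 0.014, -0.12], "turn": [0, 0, 0], "claw": 0.6}

```text
t: 33.47
ee_pos: [577.0, -330.0, -4.8]
orientation: [-1.163, -1.287, 1.288]
ft_force: [0.8, 0.3, 0.8]
width: 52.3
```

>>> jog_arm:
  steps:
    - {"dp": [0, 0, 0.3], "turn": [0, 0, 0], "claw": 0.6}
    - {"dp": [0, 0, 0.8], "turn": [0, 0, 0], "claw": 0.6}
    - {"dp": [0, 0, 1], "turn": [0, 0, 0], "claw": 0.6}
    - {"dp": [0, 0, 1], "turn": [0, 0, 0], "claw": 0.6}

```text
t: 33.8
ee_pos: [579.9, -331.7, 80.0]
orientation: [-1.171, -1.29, 1.288]
ft_force: [1.2, -0.1, 0.5]
width: 52.5
```

>>> jog_arm:
  steps:
    - {"dp": [-0.4, 0.8, 0.6], "turn": [0, 0, -0.03], "claw": 0.6}
    - {"dp": [-0.4, 1, 0.6], "turn": [0, 0, -0.06], "claw": 0.6}
    - {"dp": [-0.4, 1, 0.6], "turn": [0, 0, -0.06], "claw": 0.6}

```text
t: 34.05
ee_pos: [546.4, -248.9, 128.7]
orientation: [-1.261, -1.147, 1.147]
ft_force: [1.4, -0.2, 0.1]
width: 52.7
```

>>> jog_arm:
  steps:
    - {"dp": [-0.4, 0.6, 0], "turn": [0, 0, 0], "claw": 0.6}
    - {"dp": [-0.4, 1, 0], "turn": [0, 0, 0], "claw": 0.6}
    - {"dp": [-0.4, 1, 0], "turn": [0, 0, 0], "claw": 0.6}

```text
t: 34.3
ee_pos: [511.2, -164.5, 127.8]
orientation: [-1.256, -1.147, 1.149]
ft_force: [0.0, 0.2, -0.1]
width: 52.9
```

```bash
cat > look.py <<'E'
import sys
from go import *
import fit
go()
t=cam('top');s=cam('side')
save(t,'t%s.png'%sys.argv[1]);save(s,'s%s.png'%sys.argv[1])
E
python3 look.py 25
```

```text
last-reading minus mean [ 1.7 -2.4  0.3]  std [1.5 1.9 0.3]
t 34.30 pos [ 513.5 -167.1  128.3] w 52.9 F [-0.1  0.2  0.1] q [-0.33  0.39  1.88 -0.01  0.87 -1.81]
```

View pics/s25.png

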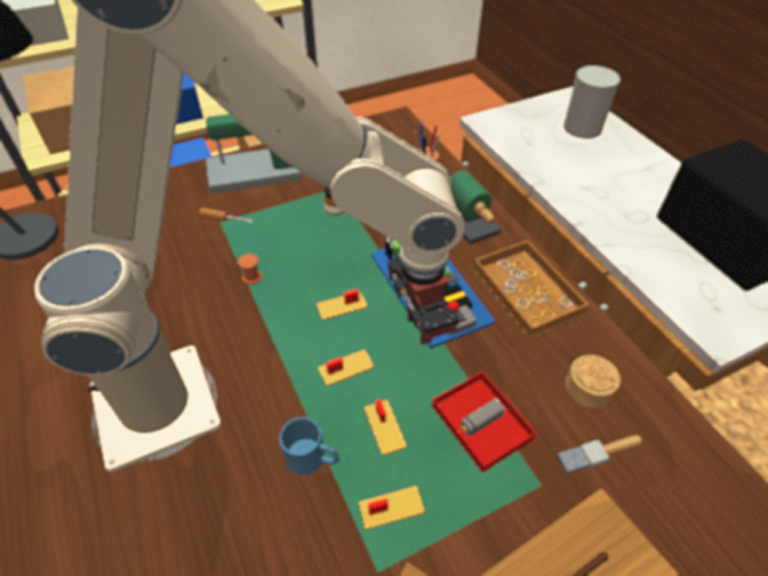

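View pics/t25.png

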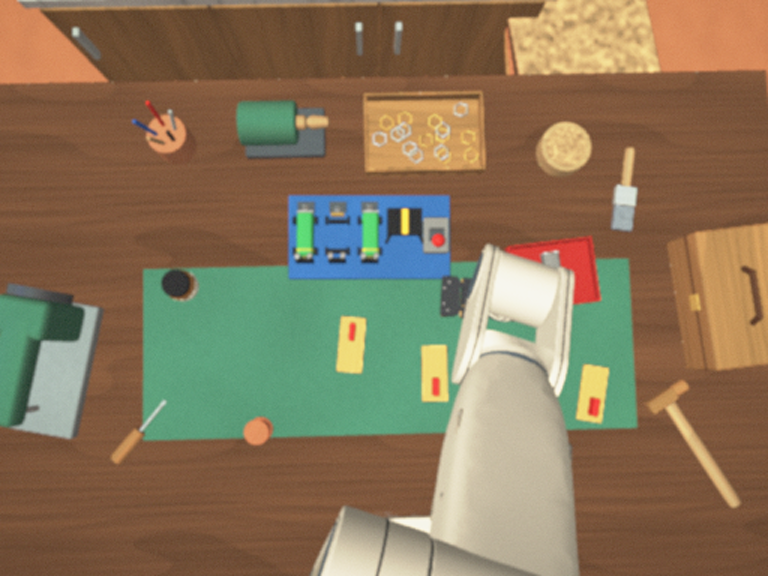

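The spent cell lies in the tray at side (482,415), and the key is still at top (351,345). With the jaws across the fin, the gripper body would foul the lever at the slot. So I'll turn the key round with a cross grip, set it at the slot mouth, then regrip lengthwise to push it home.

>>> jog_arm:
  steps:
    - {"dp": [-0.17, 0.6, 0], "turn": [0, 0, 0], "claw": 0.6}
    - {"dp": [-0.17, 1, 0], "turn": [0, 0, 0], "claw": 0.6}
    - {"dp": [-0.17, 1, 0], "turn": [0, 0, 0], "claw": 0.6}

```text
t: 34.85
ee_pos: [500.7, -87.0, 128.0]
orientation: [-1.259, -1.147, 1.147]
ft_force: [0.0, 0.0, -0.1]
width: 52.9
```

>>> jog_arm:
  steps:
    - {"dp": [-0.17, 0.6, 0], "turn": [0, 0, 0], "claw": 0.6}
    - {"dp": [-0.17, 1, 0], "turn": [0, 0, 0], "claw": 0.6}
    - {"dp": [-0.17, 1, 0], "turn": [0, 0, 0], "claw": 0.6}

```text
t: 35.1
ee_pos: [486.9, -3.6, 127.7]
orientation: [-1.257, -1.148, 1.148]
ft_force: [-0.6, -0.2, 0.1]
width: 52.7
```

>>> jog_arm:
  steps:
    - {"dp": [-0.17, 0.6, 0], "turn": [0, 0, 0], "claw": 0.6}
    - {"dp": [-0.17, 0.95, -0.5], "turn": [0, 0, 0], "claw": 0.6}
    - {"dp": [-0.17, 0.95, -0.5], "turn": [0, 0, 0], "claw": 0.6}
    - {"dp": [-0.17, 0.95, -0.5], "turn": [0, 0, 0], "claw": 0.6}

```text
t: 35.43
ee_pos: [472.1, 72.8, 85.5]
orientation: [-1.254, -1.147, 1.153]
ft_force: [0.4, -0.3, 0.3]
width: 53.1
```

```bash
python3 -c "
from go import *
t0=np.load('top0.npy',allow_pickle=True).item();s0=np.load('side0.npy',allow_pickle=True).item()
print(pt(t0,234.75,221.25,z=41)); 
s=cam('side');save(s,'s26.png',crop=(190,170,290,245))
import fit
print(fit.fitrect([s],fit.ychan,[448.7,74,3.036],(-55,55),(-25,25),6,edges='xyY'),fit.fitrect([s0],fit.ychan,[448.7,74,3.036],(-55,55),(-25,25),6,edges='xyY'))
go([473.6,71.4,20],1.465)
"
```

```text
[471.92522803  69.39800943  41.        ]
(array([450.43694039,  75.20108035,   3.04616252]), np.float64(-0.295232913788814)) (array([450.29032713,  75.05003554,   3.04073597]), np.float64(-0.2947549129441326))
last-reading minus mean [ 0.4 -0.2  0.7]  std [0.5 0.3 0.7]
t 35.48 pos [473.9  71.4  87.7] w 52.7 F [ 0.4 -0.4  0.4] q [ 0.13  0.38  2.02 -0.01  0.73 -1.35]
dp/80 [-0.003  0.001 -0.847]
turn/pi [ 0.0022  0.0017 -0.0067]
```

View pics/s26.png

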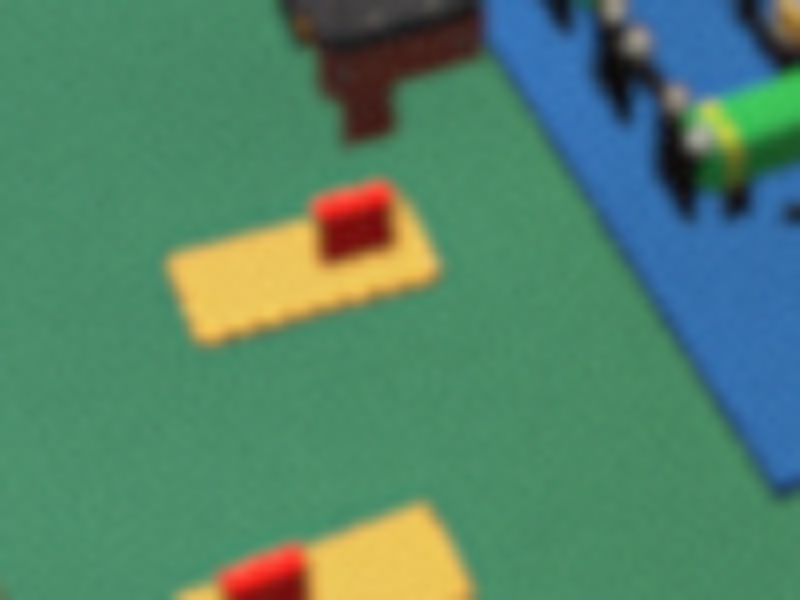

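>>> jog_arm:
  steps:
    - {"dp": [-0.005, 0, -0.4], "turn": [0.002, 0.002, -0.007], "claw": 0.6}
    - {"dp": [-0.005, 0, -0.8], "turn": [0.002, 0.002, -0.007], "claw": 0.6}
    - {"dp": [-0.005, 0, -0.8], "turn": [0.002, 0.002, -0.007], "claw": 0.6}
    - {"dp": [-0.005, 0, -0.8], "turn": [0.002, 0.002, -0.007], "claw": 0.6}
    - {"dp": [-0.005, 0, -0.8], "turn": [0.002, 0.002, -0.007], "claw": 0.6}

```text
t: 36.1
ee_pos: [474.8, 70.6, 25.6]
orientation: [-1.26, -1.13, 1.128]
ft_force: [0.4, 0.6, -0.5]
width: 52.6
```

```bash
python3 -c "
from go import *
s=cam('side');save(s,'s27.png',crop=(190,170,290,245))
go([473.5,71.2,-12],1.465)
"
```

```text
last-reading minus mean [-0.3  0.1 -0.3]  std [0.2 0.1 0.2]
t 36.15 pos [475.2  71.1  26. ] w 52.6 F [0.1 0.1 0. ] q [ 0.12  0.5   2.04 -0.    0.6  -1.34]
dp/80 [-0.021  0.001 -0.476]
turn/pi [0.     0.0011 0.0008]
```

View pics/s27.png

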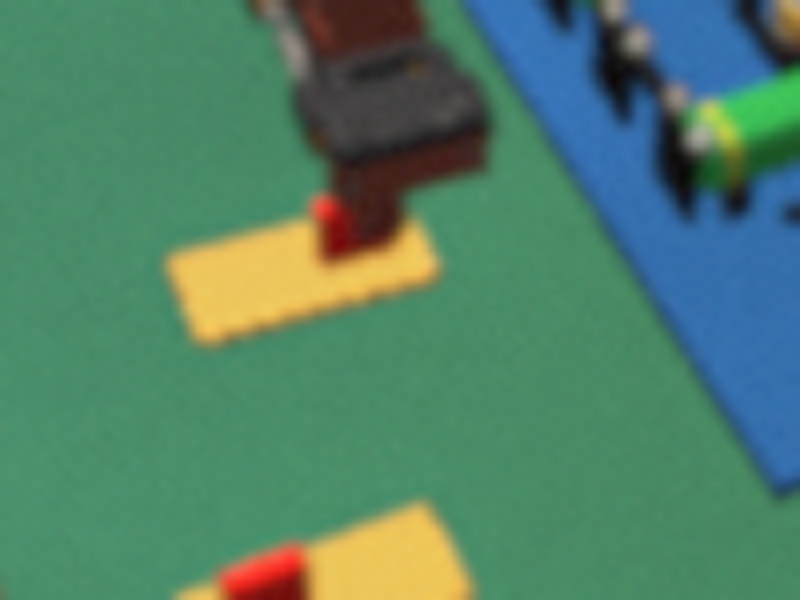

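>>> jog_arm:
  steps:
    - {"dp": [-0.02, 0, -0.2], "turn": [0, 0.001, 0], "claw": 0.6}
    - {"dp": [-0.02, 0, -0.35], "turn": [0, 0.001, 0], "claw": 0.6}
    - {"dp": [-0.02, 0, -0.44], "turn": [0, 0.001, 0], "claw": 0.6}
    - {"dp": [-0.02, 0, -0.44], "turn": [0, 0.001, 0], "claw": 0.6}
    - {"dp": [-0.02, 0, -0.44], "turn": [0, 0.001, 0], "claw": 0.6}

```text
t: 36.77
ee_pos: [473.2, 71.3, -9.3]
orientation: [-1.258, -1.129, 1.13]
ft_force: [0.7, -0.3, -0.5]
width: 52.8
```

```bash
python3 -c "
from go import *
s=cam('side');save(s,'s28.png',crop=(205,180,265,225))
go([473.5,71.2,-12],1.465)
"
```

```text
last-reading minus mean [ 0. -0. -0.]  std [0.1 0.  0.1]
t 36.82 pos [473.7  71.3  -8.9] w 52.7 F [-0.2 -0.   0. ] q [ 0.12  0.57  2.05 -0.    0.52 -1.34]
dp/80 [-0.003 -0.001 -0.039]
turn/pi [0.     0.0003 0.0007]
```

View pics/s28.png

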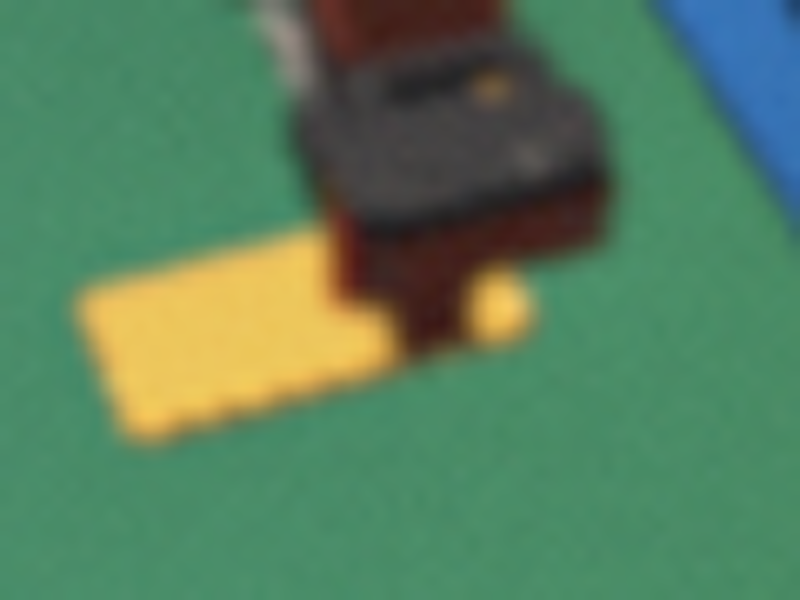

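>>> jog_arm:
  steps:
    - {"dp": [0, 0, 0], "turn": [0, 0, 0], "claw": 0}
    - {"dp": [0, 0, 0], "turn": [0, 0, 0], "claw": 0}
    - {"dp": [0, 0, 0], "turn": [0, 0, 0], "claw": 0}
    - {"dp": [0, 0, 0], "turn": [0, 0, 0], "claw": 0}
    - {"dp": [0, 0, 0], "turn": [0, 0, 0], "claw": 0}
    - {"dp": [0, 0, 0], "turn": [0, 0, 0], "claw": 0}
    - {"dp": [0, 0, 0], "turn": [0, 0, 0], "claw": 0}
    - {"dp": [0, 0, 0], "turn": [0, 0, 0], "claw": 0}
    - {"dp": [0, 0, 0], "turn": [0, 0, 0], "claw": 0}
    - {"dp": [0, 0, 0], "turn": [0, 0, 0], "claw": 0}

```text
t: 37.85
ee_pos: [473.8, 71.3, -8.9]
orientation: [-1.259, -1.13, 1.129]
ft_force: [-0.2, 0.6, -0.3]
width: 11.9
```

>>> jog_arm:
  steps:
    - {"dp": [0, 0, 0.4], "turn": [0, 0, 0], "claw": 0}
    - {"dp": [0, 0, 0.8], "turn": [0, 0, 0], "claw": 0}
    - {"dp": [0, 0, 1], "turn": [0, 0, 0], "claw": 0}
    - {"dp": [0, 0, 1], "turn": [0, 0, 0], "claw": 0}

```text
t: 38.18
ee_pos: [476.0, 71.6, 73.9]
orientation: [-1.262, -1.135, 1.125]
ft_force: [0.7, 0.0, -2.4]
width: 12.0
```

```bash
python3 -c "
from go import *
s=cam('side');save(s,'s29.png',crop=(190,160,290,235))
go([570,-30,70],1.465-1.5)
"
```

```text
last-reading minus mean [-0.9 -0.1 -0.9]  std [0.9 0.1 0.9]
t 38.23 pos [473.4  71.3  70.6] w 11.4 F [-0.1  0.3 -1.9] q [ 0.12  0.41  2.03 -0.    0.7  -1.34]
dp/80 [ 1.207 -1.266 -0.008]
turn/pi [ 2.000e-04  2.000e-04 -4.768e-01]
```

View pics/s29.png

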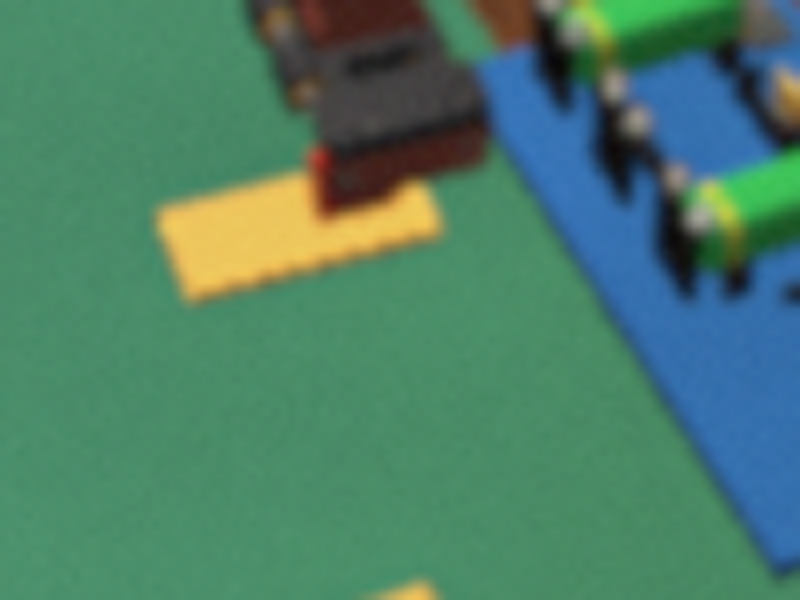

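>>> jog_arm:
  steps:
    - {"dp": [0, 0, 0.3], "turn": [0, 0, -0.08], "claw": 0}
    - {"dp": [0, 0, 0.3], "turn": [0, 0, -0.12], "claw": 0}
    - {"dp": [0, 0, 0.3], "turn": [0, 0, -0.16], "claw": 0}
    - {"dp": [0, 0, 0.3], "turn": [0, 0, -0.2], "claw": 0}
    - {"dp": [0, 0, 0.3], "turn": [0, 0, -0.24], "claw": 0}
    - {"dp": [0, 0, 0.3], "turn": [0, 0, -0.28], "claw": 0}
    - {"dp": [0, 0, 0.3], "turn": [0, 0, -0.32], "claw": 0}
    - {"dp": [0, 0, 0.3], "turn": [0, 0, -0.36], "claw": 0}
    - {"dp": [0, 0, 0.3], "turn": [0, 0, -0.4], "claw": 0}
    - {"dp": [0, 0, 0.3], "turn": [0, 0, -0.44], "claw": 0}
    - {"dp": [0, 0, 0.3], "turn": [0, 0, -0.44], "claw": 0}
    - {"dp": [0, 0, 0.3], "turn": [0, 0, -0.44], "claw": 0}

```text
t: 39.43
ee_pos: [471.6, 71.0, 92.3]
orientation: [-1.569, -0.057, 0.062]
ft_force: [0.6, -0.3, -0.5]
width: 11.6
```

>>> jog_arm:
  steps:
    - {"dp": [0.1, -0.3, 0], "turn": [0, 0, -0.08], "claw": 0}
    - {"dp": [0.2, -0.6, 0], "turn": [0, 0, -0.12], "claw": 0}
    - {"dp": [0.3, -0.9, 0], "turn": [0, 0, -0.16], "claw": 0}
    - {"dp": [0.3, -0.9, 0], "turn": [0, 0, -0.2], "claw": 0}
    - {"dp": [0.3, -0.9, 0], "turn": [0, 0, -0.24], "claw": 0}
    - {"dp": [0.3, -0.9, 0], "turn": [0, 0, -0.28], "claw": 0}
    - {"dp": [0.3, -0.9, 0], "turn": [0, 0, -0.32], "claw": 0}
    - {"dp": [0.3, -0.9, 0], "turn": [0, 0, -0.36], "claw": 0}
    - {"dp": [0.3, -0.9, 0], "turn": [0, 0, -0.4], "claw": 0}
    - {"dp": [0.3, -0.9, 0], "turn": [0, 0, -0.44], "claw": 0}
    - {"dp": [0.3, -0.9, 0], "turn": [0, 0, -0.44], "claw": 0}

```text
t: 40.35
ee_pos: [494.9, -1.0, 91.3]
orientation: [-1.325, 1.007, -1.002]
ft_force: [0.5, 0.1, -1.3]
width: 12.1
```

```bash
cat >> go.py <<'E'
def pk(lx,ly,z):
    c,s=np.cos(YAW),np.sin(YAW); return np.array([PK[0]+c*lx-s*ly,PK[1]+s*lx+c*ly,z])
E
python3 -c "
from go import *
print(pk(-80,-88,0))
go(pk(-80,-88,60),1.5493-np.pi)
"
```

```text
[582.12663505 -36.05979429   0.        ]
last-reading minus mean [0.2 0.  0.2]  std [0.1 0.  0.1]
t 40.35 pos [495.   -1.   91.4] w 12.1 F [ 0.  -0.  -1.5] q [-0.03  0.4   1.98  0.    0.76  1.26]
dp/80 [ 1.09  -0.439 -0.392]
turn/pi [-0.0012 -0.0003 -0.0949]
```

>>> jog_arm:
  steps:
    - {"dp": [0.5, -0.44, 0], "turn": [-0.001, 0, -0.035], "claw": 0}
    - {"dp": [0.7, -0.44, 0], "turn": [-0.001, 0, -0.07], "claw": 0}
    - {"dp": [0.9, -0.44, 0], "turn": [-0.001, 0, -0.095], "claw": 0}
    - {"dp": [0.9, -0.44, -0.3], "turn": [-0.001, 0, -0.095], "claw": 0}
    - {"dp": [0.9, -0.44, -0.6], "turn": [-0.001, 0, -0.095], "claw": 0}
    - {"dp": [0.9, -0.44, -0.7], "turn": [-0.001, 0, -0.095], "claw": 0}
    - {"dp": [0.9, -0.44, -0.7], "turn": [-0.001, 0, -0.095], "claw": 0}
    - {"dp": [0.9, -0.44, -0.7], "turn": [-0.001, 0, -0.095], "claw": 0}

```text
t: 41.22
ee_pos: [566.7, -36.1, 35.4]
orientation: [-1.204, 1.221, -1.218]
ft_force: [0.1, -0.6, -1.9]
width: 11.6
```

```bash
python3 -c "
from go import *
go(pk(-88,-88,4.5),1.5493-np.pi)
d=cam('side');save(d,'s30.png',crop=(240,160,340,235))
t=cam('top');save(t,'t30.png',crop=(180,110,340,230))
"
```

```text
last-reading minus mean [ 0.5 -0.   0.5]  std [0.5 0.  0.6]
t 41.22 pos [567.6 -36.1  36.4] w 11.6 F [ 0.5 -0.  -1.5] q [-0.08  0.57  1.84  0.    0.73  1.5 ]
dp/80 [ 0.081  0.003 -0.399]
turn/pi [-0.0001  0.0001 -0.0022]
```

View pics/s30.png

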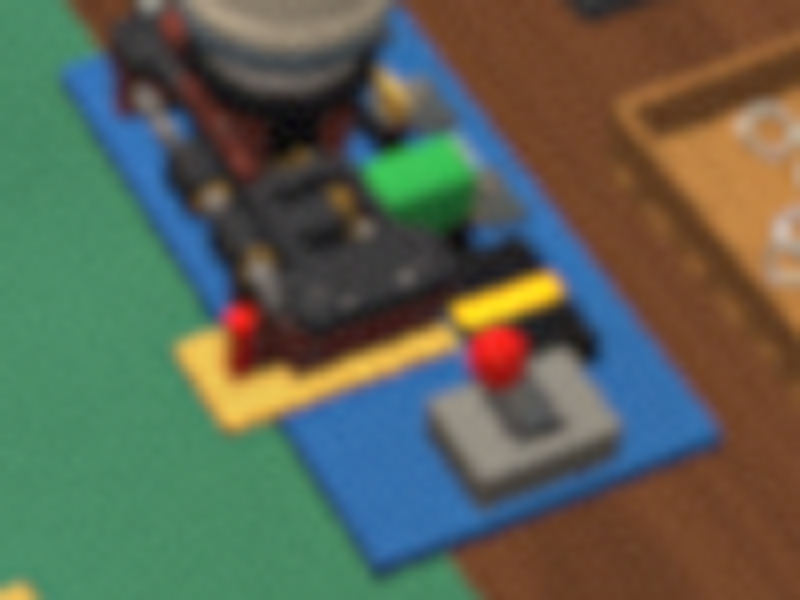

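View pics/t30.png

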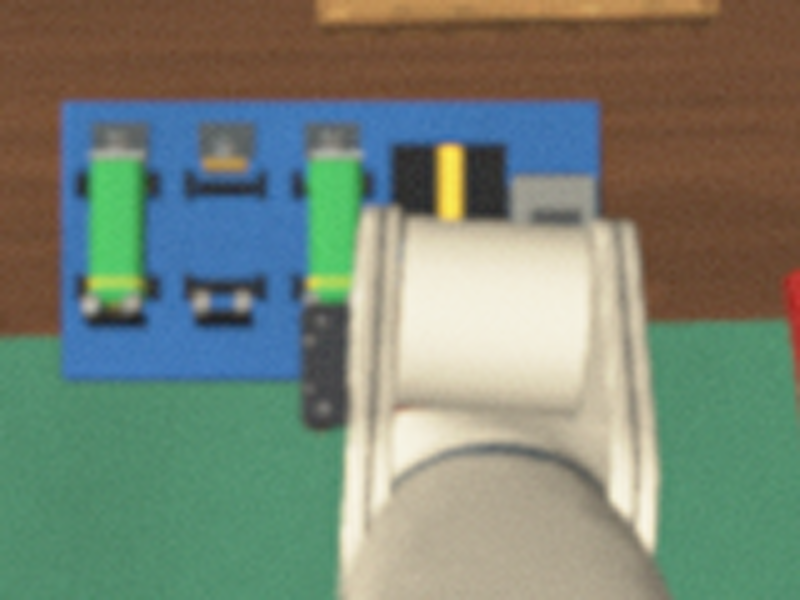

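>>> jog_arm:
  steps:
    - {"dp": [0.06, 0.003, -0.12], "turn": [0, 0, -0.002], "claw": 0}
    - {"dp": [0.06, 0.003, -0.24], "turn": [0, 0, -0.002], "claw": 0}
    - {"dp": [0.06, 0.003, -0.36], "turn": [0, 0, -0.002], "claw": 0}
    - {"dp": [0.06, 0.003, -0.395], "turn": [0, 0, -0.002], "claw": 0}
    - {"dp": [0.06, 0.003, -0.395], "turn": [0, 0, -0.002], "claw": 0}
    - {"dp": [0.06, 0.003, -0.395], "turn": [0, 0, -0.002], "claw": 0}

```text
t: 42.02
ee_pos: [572.1, -35.9, 4.3]
orientation: [-1.199, 1.225, -1.225]
ft_force: [-0.8, 0.2, -2.0]
width: 12.1
```

```bash
python3 -c "
from go import *
go(pk(-88,-88,4),1.5493-np.pi)
d=cam('side');save(d,'s31.png',crop=(240,160,340,235))
"
```

```text
last-reading minus mean [ 0.2 -0.   0.3]  std [0.2 0.  0.3]
t 42.02 pos [572.4 -35.9   4.7] w 12.1 F [ 0.1  0.  -1.6] q [-0.08  0.63  1.84  0.    0.67  1.51]
dp/80 [ 0.022  0.001 -0.009]
turn/pi [-0.0001  0.0002  0.0001]
```

View pics/s31.png

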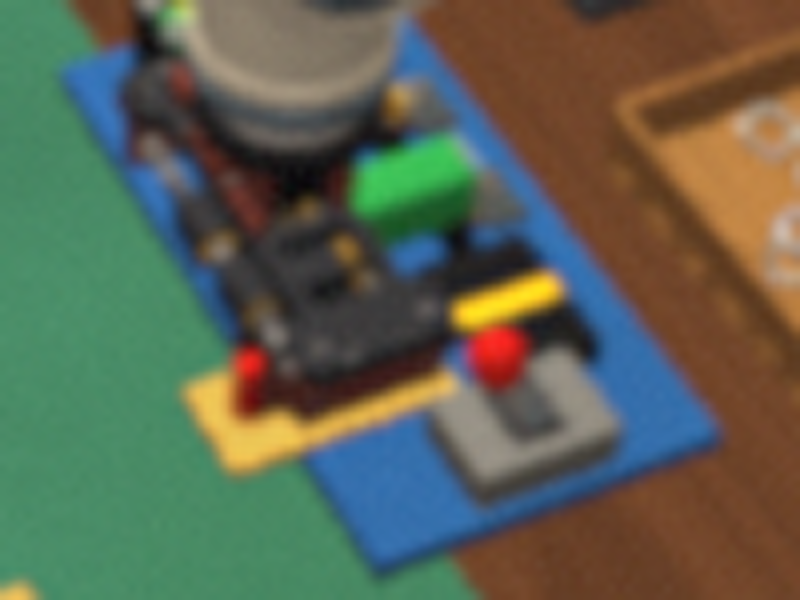

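>>> jog_arm:
  steps:
    - {"dp": [0.06, 0, -0.01], "turn": [0, 0, 0], "claw": 0}
    - {"dp": [0.07, 0, -0.018], "turn": [0, 0, 0], "claw": 0}
    - {"dp": [0.07, 0, -0.018], "turn": [0, 0, 0], "claw": 0}
    - {"dp": [0.07, 0, -0.018], "turn": [0, 0, 0], "claw": 0}

```text
t: 42.6
ee_pos: [578.4, -35.9, 3.7]
orientation: [-1.198, 1.224, -1.226]
ft_force: [-0.6, -0.0, -2.1]
width: 12.3
```

```bash
python3 -c "
from go import *
go(pk(-82,-88,3),1.5493-np.pi)
"
```

```text
last-reading minus mean [-0.1 -0.   0. ]  std [0.1 0.  0. ]
t 42.60 pos [578.2 -35.9   3.7] w 12.3 F [ 0.2 -0.1 -1.7] q [-0.08  0.64  1.83  0.    0.68  1.51]
dp/80 [ 0.024 -0.001 -0.009]
turn/pi [-0.0001  0.0004  0.0001]
```

>>> jog_arm:
  steps:
    - {"dp": [0, 0, 0], "turn": [0, 0, 0], "claw": 0.5}
    - {"dp": [0, 0, 0], "turn": [0, 0, 0], "claw": 0.5}
    - {"dp": [0, 0, 0], "turn": [0, 0, 0], "claw": 0.5}
    - {"dp": [0, 0, 0], "turn": [0, 0, 0], "claw": 0.5}
    - {"dp": [0, 0, 0], "turn": [0, 0, 0], "claw": 0.5}
    - {"dp": [0, 0, 0], "turn": [0, 0, 0], "claw": 0.5}

```text
t: 43.3
ee_pos: [578.2, -35.9, 3.8]
orientation: [-1.198, 1.224, -1.226]
ft_force: [-0.7, -0.2, 0.7]
width: 43.7
```

>>> jog_arm:
  steps:
    - {"dp": [0, 0, 0.3], "turn": [0, 0, 0], "claw": 0.5}
    - {"dp": [-0.2, 0, 0.8], "turn": [0, 0, 0], "claw": 0.5}
    - {"dp": [-0.6, 0, 1], "turn": [0, 0, 0], "claw": 0.7}
    - {"dp": [-0.6, 0, 1], "turn": [0, 0, 0], "claw": 0.7}

```text
t: 43.63
ee_pos: [527.1, -35.9, 86.4]
orientation: [-1.198, 1.224, -1.226]
ft_force: [0.6, -0.1, -0.5]
width: 54.3
```

```bash
python3 -c "
from go import *
go(pk(-82,-88,50),-0.0215)
d=cam('side');save(d,'s32.png',crop=(240,160,340,235))
t=cam('top');save(t,'t32.png',crop=(180,110,340,230))
"
```

```text
last-reading minus mean [ 1.3 -0.1 -1.3]  std [1.4 0.1 1. ]
t 43.63 pos [529.5 -36.   84.8] w 54.3 F [ 0.2 -0.5 -0.1] q [-0.09  0.44  1.92  0.    0.78  1.5 ]
dp/80 [ 0.632 -0.001 -0.435]
turn/pi [-7.000e-04  5.000e-04  5.001e-01]
```

View pics/s32.png

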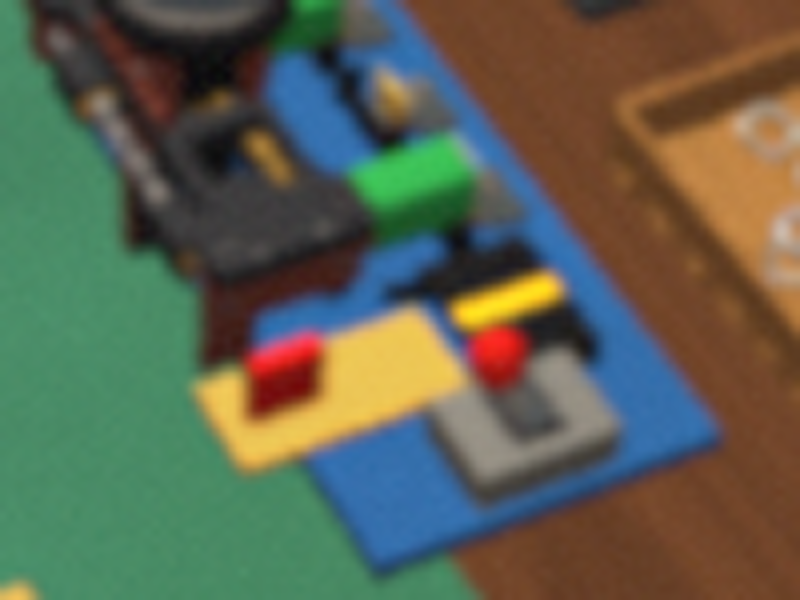

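View pics/t32.png

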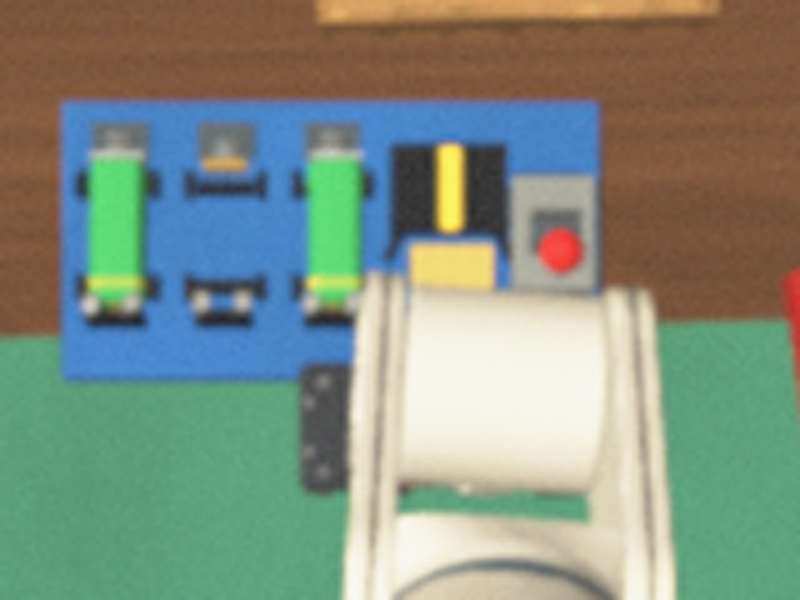

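The key lies straight at the slot mouth. I'll turn the gripper a quarter turn and regrip the fin lengthwise, staying high enough to clear the slot roof.

>>> jog_arm:
  steps:
    - {"dp": [0, 0, 0.2], "turn": [0, 0, 0.08], "claw": 0.7}
    - {"dp": [0, 0, 0.2], "turn": [0, 0, 0.12], "claw": 0.7}
    - {"dp": [0, 0, 0.2], "turn": [0, 0, 0.16], "claw": 0.7}
    - {"dp": [0, 0, 0.2], "turn": [0, 0, 0.2], "claw": 0.7}
    - {"dp": [0, 0, 0.2], "turn": [0, 0, 0.24], "claw": 0.7}
    - {"dp": [0, 0, 0.2], "turn": [0, 0, 0.28], "claw": 0.7}
    - {"dp": [0, 0, 0.2], "turn": [0, 0, 0.32], "claw": 0.7}
    - {"dp": [0, 0, 0.2], "turn": [0, 0, 0.36], "claw": 0.7}
    - {"dp": [0, 0, 0.2], "turn": [0, 0, 0.4], "claw": 0.7}
    - {"dp": [0, 0, 0.2], "turn": [0, 0, 0.44], "claw": 0.7}
    - {"dp": [0, 0, 0.2], "turn": [0, 0, 0.48], "claw": 0.7}
    - {"dp": [0, 0, 0.2], "turn": [0, 0, 0.5], "claw": 0.7}

```text
t: 44.93
ee_pos: [530.9, -35.9, 97.9]
orientation: [-1.569, 0.069, -0.066]
ft_force: [-0.0, -0.2, 0.1]
width: 61.9
```

```bash
python3 -c "
from go import *
go(pk(-84,-88,45),-0.0215)
"
```

```text
last-reading minus mean [-0.1  0.   0.2]  std [0.  0.  0.1]
t 44.93 pos [530.9 -35.9  98.1] w 61.9 F [-0.3 -0.5  0.2] q [-0.09  0.43  1.9   0.    0.81 -0.  ]
dp/80 [ 0.591 -0.001 -0.663]
turn/pi [-0.0003 -0.0005  0.0217]
```

>>> jog_arm:
  steps:
    - {"dp": [0.4, 0, 0], "turn": [0, 0, 0.022], "claw": 0.7}
    - {"dp": [0.59, 0, -0.2], "turn": [0, 0, 0.022], "claw": 0.7}
    - {"dp": [0.59, 0, -0.5], "turn": [0, 0, 0.022], "claw": 0.7}
    - {"dp": [0.59, 0, -0.66], "turn": [0, 0, 0.022], "claw": 0.7}
    - {"dp": [0.59, 0, -0.66], "turn": [0, 0, 0.022], "claw": 0.7}
    - {"dp": [0.59, 0, -0.66], "turn": [0, 0, 0.022], "claw": 0.7}

```text
t: 45.63
ee_pos: [576.7, -35.8, 44.6]
orientation: [-1.57, 0.026, -0.019]
ft_force: [0.5, -0.7, -0.4]
width: 61.4
```

```bash
python3 -c "
from go import *
go(pk(-84,-88,13),-0.0215)
d=cam('side');save(d,'s33.png',crop=(240,160,340,235))
"
```

```text
last-reading minus mean [ 0.7 -0.   0.8]  std [0.7 0.1 0.7]
t 45.63 pos [577.8 -35.9  45.9] w 61.4 F [ 0.  -0.1  0. ] q [-0.08  0.57  1.82  0.    0.76 -0.05]
dp/80 [ 0.004 -0.001 -0.411]
turn/pi [-0.0003 -0.0005  0.0022]
```

View pics/s33.png

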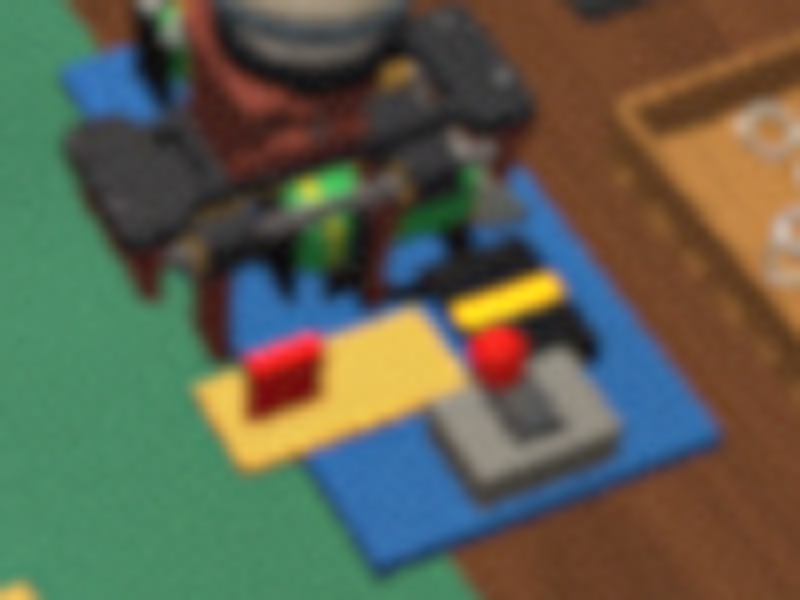

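>>> jog_arm:
  steps:
    - {"dp": [0.004, 0, -0.15], "turn": [0, 0, 0.002], "claw": 0.7}
    - {"dp": [0.004, 0, -0.3], "turn": [0, 0, 0.002], "claw": 0.7}
    - {"dp": [0.004, 0, -0.41], "turn": [0, 0, 0.002], "claw": 0.7}
    - {"dp": [0.004, 0, -0.41], "turn": [0, 0, 0.002], "claw": 0.7}
    - {"dp": [0.004, 0, -0.41], "turn": [0, 0, 0.002], "claw": 0.7}

```text
t: 46.3
ee_pos: [577.9, -35.9, 12.6]
orientation: [-1.57, 0.019, -0.015]
ft_force: [-0.1, 0.8, -0.3]
width: 61.4
```

```bash
python3 -c "
from go import *
go(pk(-84,-88,13),-0.0215)
d=cam('side');save(d,'s34.png',crop=(250,180,310,225))
"
```

```text
last-reading minus mean [ 0.5 -0.1  0.6]  std [0.5 0.  0.5]
t 46.30 pos [578.7 -36.   13.4] w 61.4 F [ 0.1 -0.2 -0.2] q [-0.08  0.62  1.82  0.    0.7  -0.06]
dp/80 [-0.007 -0.    -0.006]
turn/pi [-0.0002 -0.0001  0.    ]
```

View pics/s34.png

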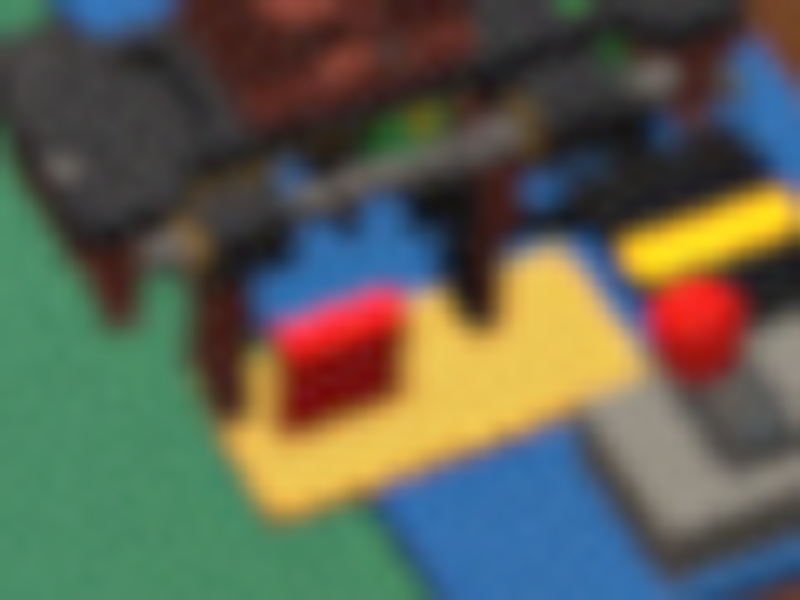

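>>> jog_arm:
  steps:
    - {"dp": [0, 0, 0], "turn": [0, 0, 0], "claw": 0}
    - {"dp": [0, 0, 0], "turn": [0, 0, 0], "claw": 0}
    - {"dp": [0, 0, 0], "turn": [0, 0, 0], "claw": 0}
    - {"dp": [0, 0, 0], "turn": [0, 0, 0], "claw": 0}
    - {"dp": [0, 0, 0], "turn": [0, 0, 0], "claw": 0}
    - {"dp": [0, 0, 0], "turn": [0, 0, 0], "claw": 0}
    - {"dp": [0, 0, 0], "turn": [0, 0, 0], "claw": 0}

```text
t: 47.13
ee_pos: [579.2, -36.0, 14.3]
orientation: [-1.57, 0.016, -0.018]
ft_force: [-1.3, -0.1, 2.8]
width: 36.0
```

```bash
python3 -c "
from go import *
go(pk(-30,-88,13),-0.0215)
import fit
d=cam('side');save(d,'s35.png',crop=(250,180,310,225))
print(fit.fitrect([d],fit.ychan,[*pk(-59,-88,0)[:2],-0.0215],(-55,55),(-25,25),18,edges='xXy'))
t=cam('top'); print(PK,pk(-59,-88,0))
"
```

```text
last-reading minus mean [-0. -0. -0.]  std [0. 0. 0.]
t 47.13 pos [579.2 -36.   14.3] w 36.0 F [-1.   0.2  2.8] q [-0.08  0.62  1.82  0.    0.7  -0.06]
dp/80 [ 0.662 -0.014 -0.016]
turn/pi [-0.0002  0.0003  0.0001]
(array([ 6.02962364e+02, -3.81201920e+01, -1.90545604e-02]), np.float64(-0.3851691447269531))
[664.   50.2] [603.12178161 -36.51125951   0.        ]
```

View pics/s35.png

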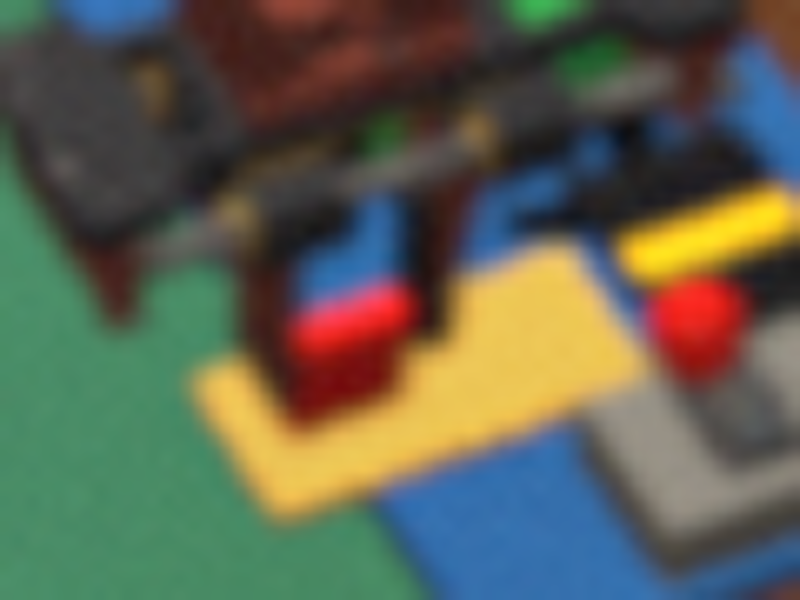

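>>> jog_arm:
  steps:
    - {"dp": [0.1, 0, 0], "turn": [0, 0, 0], "claw": 0}
    - {"dp": [0.2, -0.003, 0], "turn": [0, 0, 0], "claw": 0}
    - {"dp": [0.3, -0.005, 0], "turn": [0, 0, 0], "claw": 0}
    - {"dp": [0.4, -0.007, 0], "turn": [0, 0, 0], "claw": 0}
    - {"dp": [0.4, -0.007, 0], "turn": [0, 0, 0], "claw": 0}
    - {"dp": [0.4, -0.007, 0], "turn": [0, 0, 0], "claw": 0}

```text
t: 47.93
ee_pos: [612.5, -36.6, 14.4]
orientation: [-1.57, 0.015, -0.019]
ft_force: [1.7, -0.0, 1.2]
width: 35.7
```

```bash
python3 -c "
from go import *
go(pk(-30,-88,13),-0.0215)
d=cam('side');save(d,'s36.png',crop=(250,170,330,230))
"
```

```text
last-reading minus mean [-0.4  0.  -0. ]  std [0.3 0.  0. ]
t 47.93 pos [612.1 -36.6  14.3] w 35.7 F [1.6 0.4 1. ] q [-0.08  0.65  1.75  0.    0.74 -0.06]
dp/80 [ 0.251 -0.006 -0.017]
turn/pi [-0.0002  0.0009  0.    ]
```

View pics/s36.png

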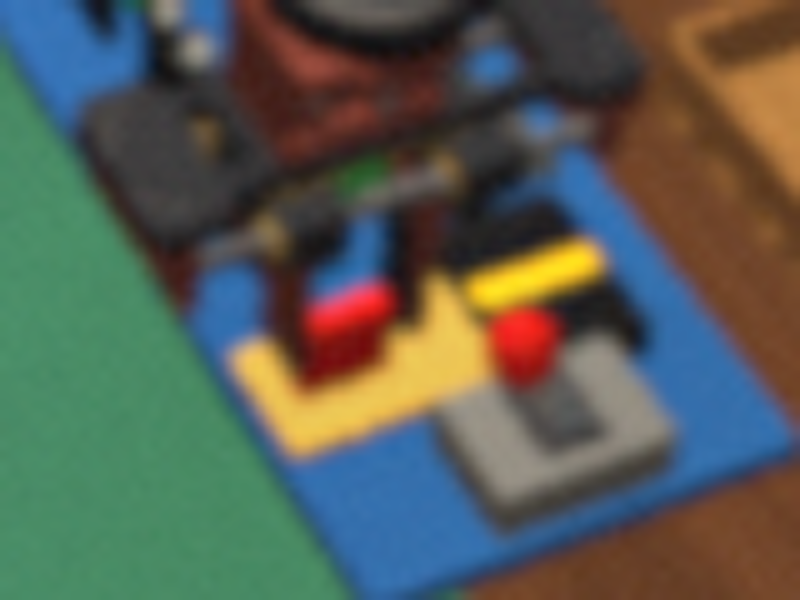

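>>> jog_arm:
  steps:
    - {"dp": [0.08, -0.002, 0], "turn": [0, 0, 0], "claw": 0}
    - {"dp": [0.16, -0.004, 0], "turn": [0, 0, 0], "claw": 0}
    - {"dp": [0.22, -0.005, 0], "turn": [0, 0, 0], "claw": 0}
    - {"dp": [0.25, -0.006, 0], "turn": [0, 0, 0], "claw": 0}
    - {"dp": [0.25, -0.006, 0], "turn": [0, 0, 0], "claw": 0}
    - {"dp": [0.25, -0.006, 0], "turn": [0, 0, 0], "claw": 0}

```text
t: 48.68
ee_pos: [630.0, -37.0, 14.2]
orientation: [-1.57, 0.018, -0.016]
ft_force: [-3.8, -0.1, 5.7]
width: 35.5
```

```bash
python3 -c "
from go import *
go(pk(-30,-88,13),-0.0215)
d=cam('side');save(d,'s37.png',crop=(250,170,330,230))
import fit
"
```

```text
last-reading minus mean [ 0. -0.  0.]  std [0. 0. 0.]
t 48.68 pos [630.  -37.   14.2] w 35.5 F [-3.2  0.1  5.6] q [-0.08  0.67  1.7   0.    0.77 -0.06]
dp/80 [ 0.026 -0.002 -0.015]
turn/pi [-0.0003 -0.0004  0.    ]
```

View pics/s37.png

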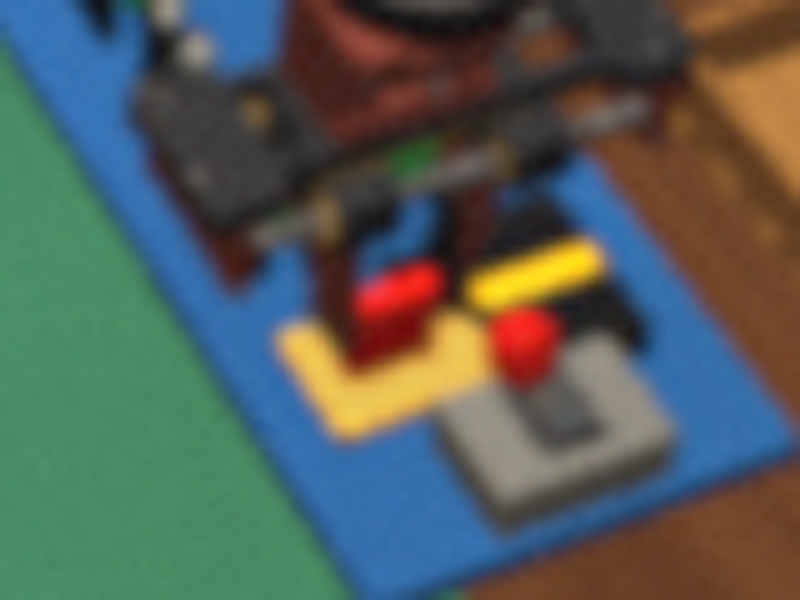

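>>> jog_arm:
  steps:
    - {"dp": [0.04, -0.001, 0], "turn": [0, 0, 0], "claw": 0}
    - {"dp": [0.08, -0.002, 0], "turn": [0, 0, 0], "claw": 0}
    - {"dp": [0.08, -0.002, 0], "turn": [0, 0, 0], "claw": 0}
    - {"dp": [0.08, -0.002, 0], "turn": [0, 0, 0], "claw": 0}

```text
t: 49.27
ee_pos: [632.2, -37.0, 14.0]
orientation: [-1.57, 0.025, -0.009]
ft_force: [-12.1, 0.0, 13.3]
width: 35.6
```

```bash
python3 -c "
from go import *
go(pk(-30,-88,13),-0.0215)
"
```

```text
last-reading minus mean [ 0. -0. -0.]  std [0. 0. 0.]
t 49.27 pos [632.2 -37.   14. ] w 35.6 F [-12.4  -0.2  14.1] q [-0.08  0.68  1.69  0.    0.78 -0.06]
dp/80 [-0.001 -0.001 -0.013]
turn/pi [-0.0004 -0.0031 -0.    ]
```

The TCP is at pack x −30 with 12 N of resistance, so the key is at the stop. I'll release, lift and check.

>>> jog_arm:
  steps:
    - {"dp": [-0.03, 0, 0], "turn": [0, 0, 0], "claw": 0}
    - {"dp": [-0.03, 0, 0], "turn": [0, 0, 0], "claw": 0.6}
    - {"dp": [-0.03, 0, 0], "turn": [0, 0, 0], "claw": 0.6}
    - {"dp": [-0.03, 0, 0], "turn": [0, 0, 0], "claw": 0.6}
    - {"dp": [-0.03, 0, 0], "turn": [0, 0, 0], "claw": 0.6}
    - {"dp": [-0.03, 0, 0], "turn": [0, 0, 0], "claw": 0.6}

```text
t: 49.97
ee_pos: [629.9, -37.1, 13.9]
orientation: [-1.57, 0.024, -0.009]
ft_force: [0.3, -0.5, 0.8]
width: 52.6
```

>>> jog_arm:
  steps:
    - {"dp": [0, 0, 0.3], "turn": [0, 0, 0], "claw": 0.6}
    - {"dp": [0, 0, 0.8], "turn": [0, 0, 0], "claw": 0.6}
    - {"dp": [-0.3, 0.2, 1], "turn": [0, 0, 0], "claw": 0.6}
    - {"dp": [-0.8, 0.4, 1], "turn": [0, 0, 0], "claw": 0.6}
    - {"dp": [-0.8, 0.4, 1], "turn": [0, 0, 0], "claw": 0}

```text
t: 50.38
ee_pos: [558.7, -3.3, 93.5]
orientation: [-1.569, 0.029, -0.003]
ft_force: [-0.0, -0.8, -1.1]
width: 48.8
```

```bash
python3 -c "
from go import *
go()
d=cam('side');save(d,'s38.png',crop=(250,170,330,230))
t=cam('top');save(t,'t38.png',crop=(180,110,340,230))
"
```

```text
last-reading minus mean [ 3.4 -0.8  0.2]  std [3.1 0.7 0.2]
t 50.38 pos [563.7  -4.3  93.9] w 48.8 F [ 0.1 -0.3 -0.1] q [-0.03  0.47  1.83  0.    0.85 -0.01]
```

View pics/s38.png

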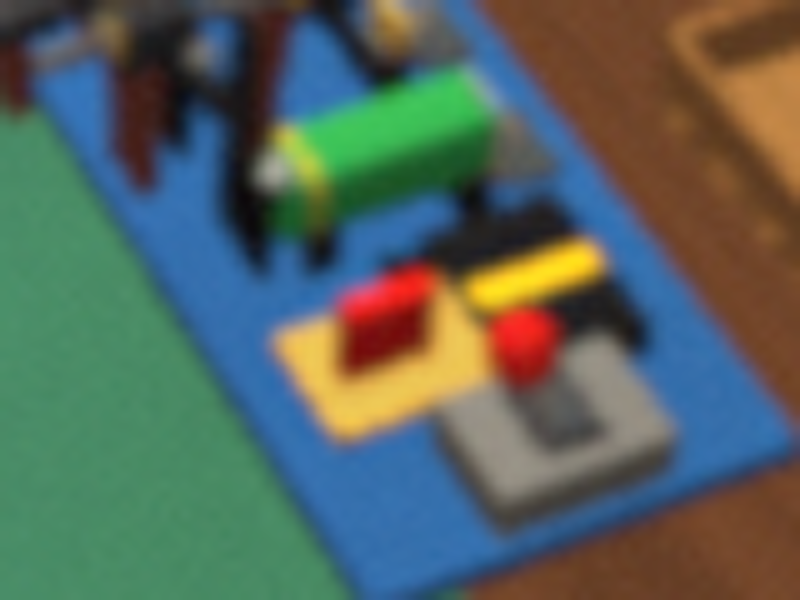

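View pics/t38.png

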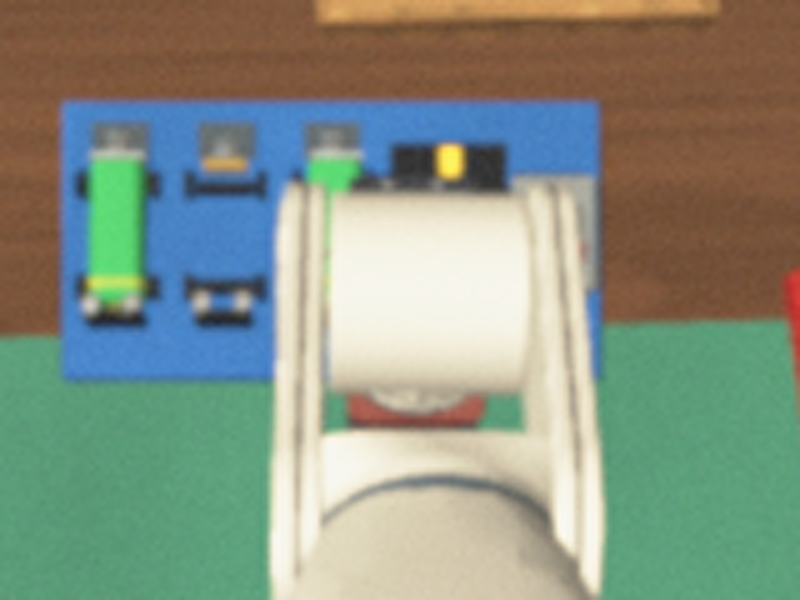

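```bash
python3 -c "
from go import *
d=cam('side')
def loc(p): 
    v=p[:2]-PK; c,s=np.cos(YAW),np.sin(YAW); return (c*v[0]+s*v[1],-s*v[0]+c*v[1])
for a in((272,335),(345,440)):
    print(np.round(loc(pt(d,250+a[0]/10,170+a[1]/10,z=18)),1))
# fin rear/front top corners z=53
for a in((340,300),(432,268)): print('fin',np.round(loc(pt(d,250+a[0]/10,170+a[1]/10,z=51)),1))
import fit
for r in((-63,-47),):
    x,f=fit.fitrect([d],fit.ychan,[*pk(-5,-88,0)[:2],YAW],(-55,5),(-25,25),18,edges='xy',off=4); print(np.round(loc(x),1),x[2],f)
"
```

```text
[-62.3 -64.6]
[ -60.9 -116.8]
fin [-48.1 -84.4]
fin [-12.5 -84.8]
[-10.7 -89.5] -0.020371291109516527 -0.41547393514510916
```

>>> jog_arm:
  steps:
    - {"dp": [-0.1, -0.5, 0.3], "turn": [0, 0, 0], "claw": 0}
    - {"dp": [-0.1, -1, 0.3], "turn": [0, 0, 0], "claw": 0}
    - {"dp": [-0.1, -1, 0.3], "turn": [0, 0, 0], "claw": 0}

```text
t: 50.98
ee_pos: [560.8, -90.5, 118.7]
orientation: [-1.572, 0.024, -0.015]
ft_force: [0.6, -1.2, -0.3]
width: 2.0
```

>>> jog_arm:
  steps:
    - {"dp": [0, -0.5, 0], "turn": [0, 0, 0], "claw": 0}
    - {"dp": [0, -1, 0], "turn": [0, 0, 0], "claw": 0}
    - {"dp": [0, -1, 0], "turn": [0, 0, 0], "claw": 0}

```text
t: 51.23
ee_pos: [561.8, -176.2, 118.7]
orientation: [-1.574, 0.026, -0.019]
ft_force: [0.1, 0.8, 0.0]
width: 0.1
```

>>> jog_arm:
  steps:
    - {"dp": [0, -0.5, 0], "turn": [0, 0, 0], "claw": 0}
    - {"dp": [0, -1, 0], "turn": [0, 0, 0], "claw": 0}
    - {"dp": [0, -1, 0], "turn": [0, 0, 0], "claw": 0}

```text
t: 51.48
ee_pos: [562.7, -262.0, 118.6]
orientation: [-1.576, 0.028, -0.024]
ft_force: [-0.1, 0.6, 0.4]
width: 0.3
```

```bash
python3 -c "
from go import *
go(pk(-75,-150,80),-0.0215)
t=cam('top');save(t,'t39.png',crop=(190,120,310,210)); np.save('t39.npy',t,allow_pickle=True)
s=cam('side');save(s,'s39.png')
"
```

```text
last-reading minus mean [-0.4  2.8 -0.1]  std [0.4 2.4 0.2]
t 51.48 pos [ 562.  -258.2  118.2] w 0.3 F [-0.3 -0.   0. ] q [-0.45  0.51  1.69 -0.01  0.94 -0.41]
dp/80 [ 0.297  2.    -0.477]
turn/pi [ 0.001  -0.0013  0.0032]
```

View pics/t39.png

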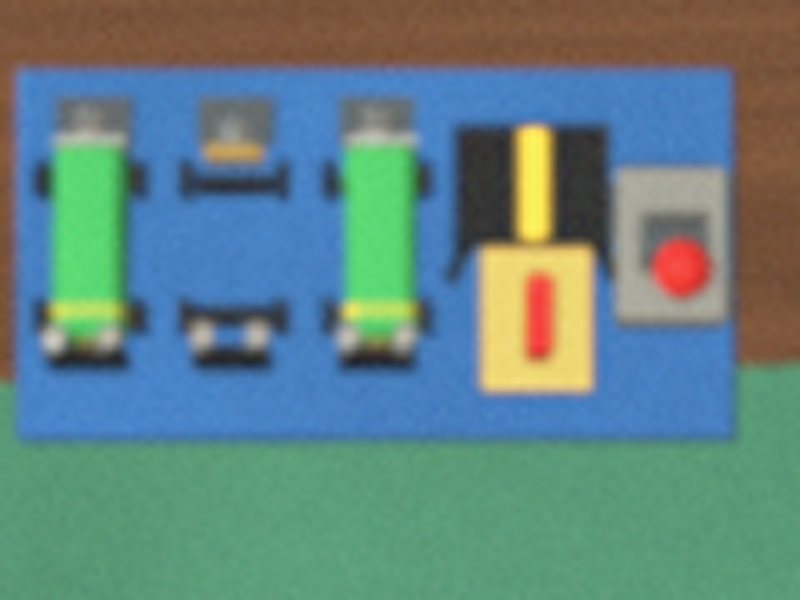

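View pics/s39.png

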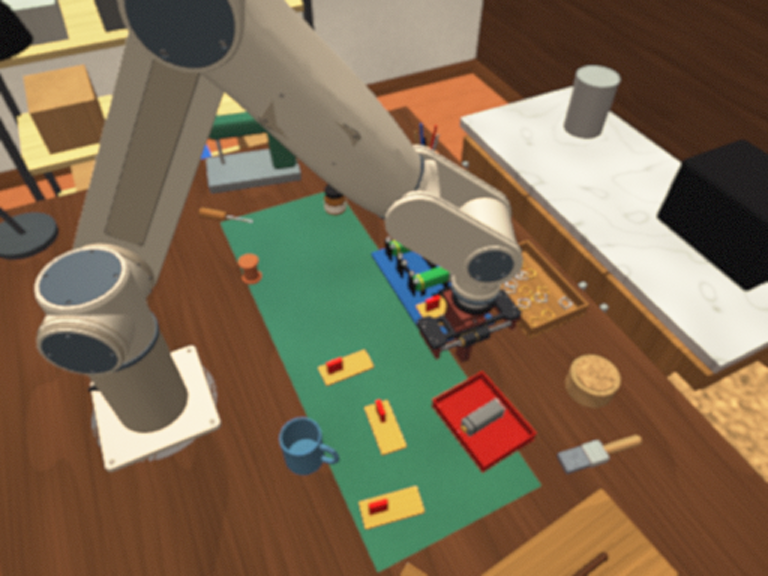

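```bash
python3 -c "
from go import *
import fit
t=np.load('t39.npy',allow_pickle=True).item(); s=6.667
def loc(p): 
    v=p[:2]-PK; c,q=np.cos(YAW),np.sin(YAW); return np.round((c*v[0]+q*v[1],-q*v[0]+c*v[1]),1)
print('key rear',loc(pt(t,190+537/s,120+393/s,z=18)),'fin',loc(pt(t,190+539/s,120+272/s,z=53)),loc(pt(t,190+539/s,120+360/s,z=53)))
x,f=fit.fitrect([t],fit.ychan,[*pk(-5,-88,0)[:2],YAW],(-55,5),(-25,25),18,edges='xyY'); print(loc(x),x[2],f)
print('plate edge near',loc(pt(t,190+380/s,120+438/s,z=12)))
print('ball',loc(pt(t,190+681/s,120+267/s,z=78)))
x,f=fit.fitrect([t],fit.blue,[664,50,0],(-85,85),(-180,145),12); print(x)
# cells: button-end/flat-end
for n,u in(('b0',90),('b2',380)): print(n,loc(pt(t,190+u/s,120+137/s,z=50)))
"
```

```text
key rear [-65.6 -91.2] fin [-16.4 -90.7] [-55.3 -90.5]
[ -8.8 -89.9] -0.025945404616034798 -0.5366891937438649
plate edge near [-85.2 -20.7]
ball [ -18.2 -150.7]
[ 6.64150311e+02  5.05422893e+01 -2.09285177e-02]
b0 [ 44.1 106.6]
b2 [ 44.2 -21. ]
```

The top view puts the key's leading edge about 4–6 mm short, with its rear at pack x −64 instead of −60. That is inside tolerance but marginal, so I'll push it further with closed fingers behind the fin.

>>> jog_arm:
  steps:
    - {"dp": [0, 0.5, 0], "turn": [0, 0, 0], "claw": 0}
    - {"dp": [0, 1, 0], "turn": [0, 0, 0], "claw": 0}
    - {"dp": [0, 1, 0], "turn": [0, 0, 0], "claw": 0}

```text
t: 52.03
ee_pos: [560.7, -168.2, 118.0]
orientation: [-1.571, 0.024, -0.013]
ft_force: [-1.0, 0.1, 0.5]
width: 0.4
```

>>> jog_arm:
  steps:
    - {"dp": [0, 0.5, 0], "turn": [0, 0, 0], "claw": 0}
    - {"dp": [0, 1, 0], "turn": [0, 0, 0], "claw": 0}
    - {"dp": [0, 1, 0], "turn": [0, 0, 0], "claw": 0}

```text
t: 52.28
ee_pos: [559.8, -82.0, 117.9]
orientation: [-1.569, 0.021, -0.008]
ft_force: [0.0, -0.3, -0.2]
width: 0.4
```

>>> jog_arm:
  steps:
    - {"dp": [0, 0.5, -0.5], "turn": [0, 0, 0], "claw": 0}
    - {"dp": [0, 0.7, -0.9], "turn": [0, 0, 0], "claw": 0}
    - {"dp": [0, 0.7, -0.9], "turn": [0, 0, 0], "claw": 0}
    - {"dp": [0, 0.7, -0.9], "turn": [0, 0, 0], "claw": 0}

```text
t: 52.62
ee_pos: [557.3, -23.9, 43.4]
orientation: [-1.569, 0.023, -0.0]
ft_force: [0.7, -0.3, 0.6]
width: 0.2
```

```bash
python3 -c "
from go import *
go(pk(-85,-89,2),-0.0215)
"
```

```text
last-reading minus mean [ 1.5 -1.2  1.5]  std [1.4 1.1 1.4]
t 52.62 pos [559.6 -25.8  45.8] w 0.2 F [ 0.  -0.4  0.1] q [-0.06  0.55  1.86  0.    0.75 -0.05]
dp/80 [ 0.218 -0.14  -0.548]
turn/pi [-0.0005 -0.003  -0.0014]
```

>>> jog_arm:
  steps:
    - {"dp": [0.1, -0.14, 0], "turn": [0, -0.003, -0.001], "claw": 0}
    - {"dp": [0.2, -0.14, -0.2], "turn": [0, -0.003, -0.001], "claw": 0}
    - {"dp": [0.2, -0.14, -0.4], "turn": [0, -0.003, -0.001], "claw": 0}
    - {"dp": [0.2, -0.14, -0.54], "turn": [0, -0.003, -0.001], "claw": 0}
    - {"dp": [0.2, -0.14, -0.54], "turn": [0, -0.003, -0.001], "claw": 0}
    - {"dp": [0.2, -0.14, -0.54], "turn": [0, -0.003, -0.001], "claw": 0}

```text
t: 53.32
ee_pos: [577.1, -39.1, 4.2]
orientation: [-1.569, 0.016, -0.021]
ft_force: [-0.1, 0.0, -0.4]
width: 0.3
```

```bash
python3 -c "
from go import *
go(pk(-61.5,-89,2),-0.0215)
d=cam('side');save(d,'s40.png',crop=(250,170,330,230))
"
```

```text
last-reading minus mean [0.2 0.3 0.3]  std [0.3 0.2 0.3]
t 53.32 pos [577.6 -38.7   4.8] w 0.3 F [ 0.3 -0.  -0. ] q [-0.09  0.63  1.83  0.    0.68 -0.07]
dp/80 [ 0.288  0.016 -0.034]
turn/pi [-0.0004  0.0013  0.0004]
```

View pics/s40.png

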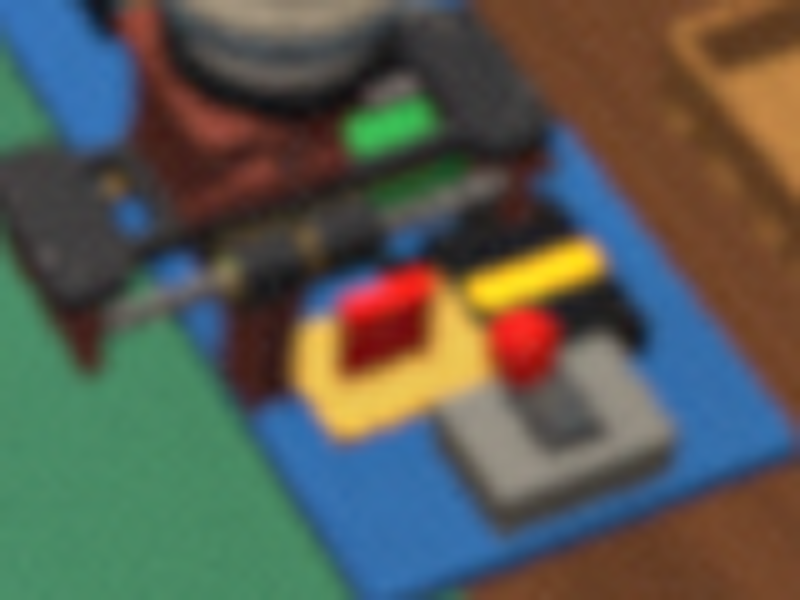

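>>> jog_arm:
  steps:
    - {"dp": [0.08, 0.01, 0], "turn": [0, 0.001, 0], "claw": 0}
    - {"dp": [0.16, 0.015, 0], "turn": [0, 0.001, 0], "claw": 0}
    - {"dp": [0.22, 0.015, 0], "turn": [0, 0.001, 0], "claw": 0}
    - {"dp": [0.26, 0.015, 0], "turn": [0, 0.001, 0], "claw": 0}
    - {"dp": [0.26, 0.015, 0], "turn": [0, 0.001, 0], "claw": 0}
    - {"dp": [0.26, 0.015, 0], "turn": [0, 0.001, 0], "claw": 0}

```text
t: 54.07
ee_pos: [598.7, -37.1, 4.8]
orientation: [-1.569, 0.016, -0.018]
ft_force: [0.2, 1.0, 1.1]
width: 0.3
```

```bash
python3 -c "
from go import *
go(pk(-61.5,-89,2),-0.0215)
d=cam('side');save(d,'s41.png',crop=(250,170,330,230))
"
```

```text
last-reading minus mean [-0.1 -0.   0. ]  std [0.2 0.  0. ]
t 54.07 pos [598.3 -37.1   4.8] w 0.3 F [-0.3  0.2  0.4] q [-0.08  0.65  1.78  0.    0.71 -0.06]
dp/80 [ 0.029 -0.005 -0.035]
turn/pi [-0.0004  0.0003  0.0002]
```

View pics/s41.png

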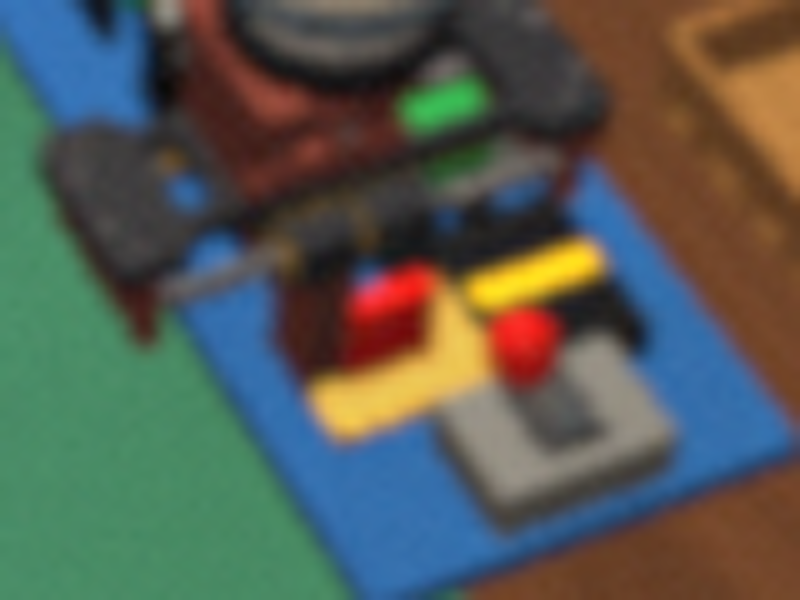

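Almost touching the fin, with no force yet. I'll push on in small steps.

>>> jog_arm:
  steps:
    - {"dp": [0.03, 0, 0], "turn": [0, 0, 0], "claw": 0}
    - {"dp": [0.06, -0.001, 0], "turn": [0, 0, 0], "claw": 0}
    - {"dp": [0.06, -0.001, 0], "turn": [0, 0, 0], "claw": 0}
    - {"dp": [0.06, -0.001, 0], "turn": [0, 0, 0], "claw": 0}

```text
t: 54.65
ee_pos: [603.3, -37.2, 4.9]
orientation: [-1.569, 0.016, -0.018]
ft_force: [-0.2, -0.0, -0.7]
width: 0.6
```

```bash
python3 -c "
from go import *
go(pk(-61.5,-89,2),-0.0215)"
```

```text
last-reading minus mean [-0.1  0.   0. ]  std [0.1 0.  0. ]
t 54.65 pos [603.1 -37.2   4.9] w 0.6 F [-0.2  0.2  0.2] q [-0.08  0.66  1.77  0.    0.71 -0.06]
dp/80 [-0.031 -0.003 -0.036]
turn/pi [-0.0004  0.0004  0.0002]
```

>>> jog_arm:
  steps:
    - {"dp": [0.03, 0, 0], "turn": [0, 0, 0], "claw": 0}
    - {"dp": [0.06, -0.001, 0], "turn": [0, 0, 0], "claw": 0}
    - {"dp": [0.06, -0.001, 0], "turn": [0, 0, 0], "claw": 0}
    - {"dp": [0.06, -0.001, 0], "turn": [0, 0, 0], "claw": 0}

```text
t: 55.18
ee_pos: [605.0, -37.2, 4.6]
orientation: [-1.569, 0.021, -0.014]
ft_force: [-8.2, 0.5, 7.2]
width: 0.4
```

```bash
python3 -c "
from go import *
go(pk(-61.5,-89,2),-0.0215)"
```

```text
last-reading minus mean [ 0. -0. -0.]  std [0. 0. 0.]
t 55.18 pos [605.  -37.1   4.6] w 0.4 F [-8.7 -0.1  7.2] q [-0.08  0.66  1.76  0.    0.72 -0.06]
dp/80 [-0.055 -0.004 -0.033]
turn/pi [-0.0005 -0.0014  0.0002]
```

>>> jog_arm:
  steps:
    - {"dp": [0.04, 0, 0], "turn": [0, 0, 0], "claw": 0}
    - {"dp": [0.07, 0, 0], "turn": [0, 0, 0], "claw": 0}
    - {"dp": [0.07, 0, 0], "turn": [0, 0, 0], "claw": 0}
    - {"dp": [0.07, 0, 0], "turn": [0, 0, 0], "claw": 0}

```text
t: 55.72
ee_pos: [604.6, -37.0, 4.3]
orientation: [-1.569, 0.03, -0.004]
ft_force: [-17.7, -0.2, 16.4]
width: 0.1
```

```bash
python3 -c "
from go import *
go(pk(-61.5,-89,2),-0.0215)
d=cam('side');save(d,'s42.png',crop=(250,170,330,230))"
```

```text
last-reading minus mean [-0. -0. -0.]  std [0. 0. 0.]
t 55.72 pos [604.6 -37.    4.3] w 0.1 F [-18.   -0.9  16.1] q [-0.08  0.67  1.75  0.    0.74 -0.06]
dp/80 [-0.05  -0.006 -0.029]
turn/pi [-0.0007 -0.0052  0.0001]
```

View pics/s42.png

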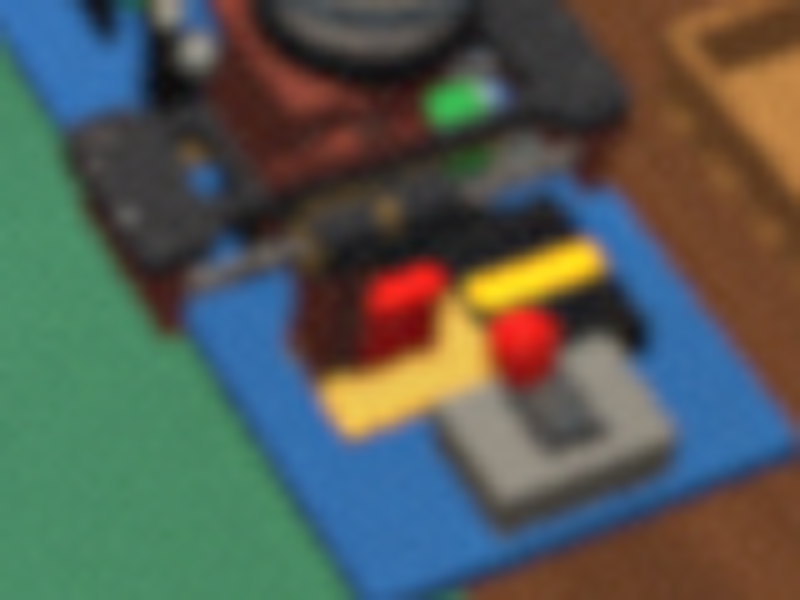

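There is a solid 18 N stop, and the fin moved forward about 3 mm, so the key is home. I'll back off and go round behind the lever.

>>> jog_arm:
  steps:
    - {"dp": [-0.2, 0, 0], "turn": [0, -0.005, 0], "claw": 0}
    - {"dp": [-0.4, 0, 0.1], "turn": [0, -0.005, 0], "claw": 0}
    - {"dp": [-0.5, 0, 0.6], "turn": [0, -0.005, 0], "claw": 0}
    - {"dp": [-0.6, 0, 1], "turn": [0, -0.005, 0], "claw": 0}
    - {"dp": [-0.6, 0, 1], "turn": [0, -0.005, 0], "claw": 0}

```text
t: 56.38
ee_pos: [559.0, -37.3, 89.5]
orientation: [-1.569, 0.012, -0.023]
ft_force: [1.6, 1.0, 0.4]
width: 0.5
```

>>> jog_arm:
  steps:
    - {"dp": [0, -0.4, 0.3], "turn": [0, 0, 0], "claw": 0}
    - {"dp": [0, -0.75, 0.3], "turn": [0, 0, 0], "claw": 0}
    - {"dp": [0, -0.75, 0.3], "turn": [0, 0, 0], "claw": 0}
    - {"dp": [0, -0.75, 0.3], "turn": [0, 0, 0], "claw": 0}

```text
t: 56.72
ee_pos: [559.4, -98.3, 113.6]
orientation: [-1.569, 0.013, -0.025]
ft_force: [0.1, -0.3, 0.7]
width: 0.4
```

```bash
python3 -c "
from go import *
go(pk(-75,-150,43),-0.0215)
d=cam('side');save(d,'s43.png',crop=(250,170,330,230))"
```

```text
last-reading minus mean [-0.3  0.7 -0.3]  std [0.3 0.7 0.4]
t 56.72 pos [558.8 -97.1 113. ] w 0.4 F [0.4 0.3 0.2] q [-0.2   0.45  1.82  0.    0.87 -0.17]
dp/80 [ 0.338 -0.014 -0.874]
turn/pi [-0.0006  0.002   0.0004]
```

View pics/s43.png

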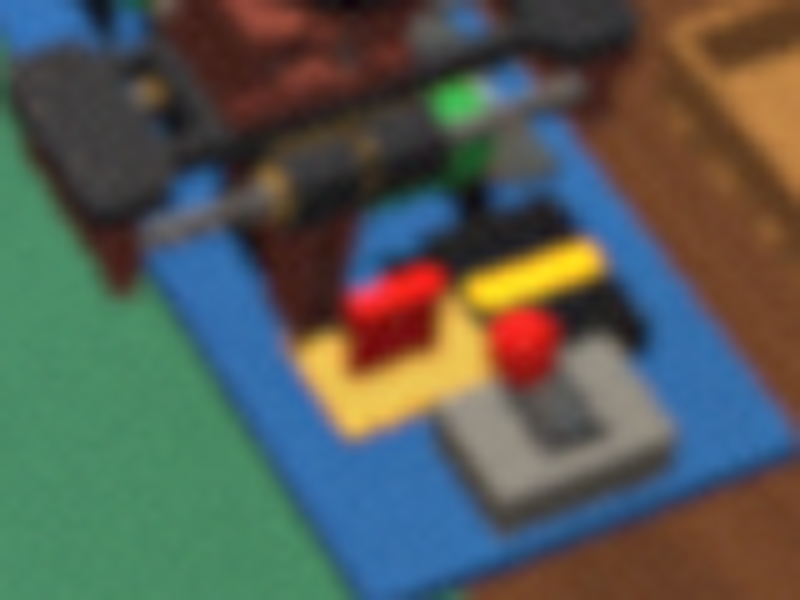

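>>> jog_arm:
  steps:
    - {"dp": [0.2, -0.014, -0.3], "turn": [0, 0.002, 0], "claw": 0}
    - {"dp": [0.33, -0.014, -0.6], "turn": [0, 0.002, 0], "claw": 0}
    - {"dp": [0.33, -0.014, -0.87], "turn": [0, 0.002, 0], "claw": 0}
    - {"dp": [0.33, -0.014, -0.87], "turn": [0, 0.002, 0], "claw": 0}
    - {"dp": [0.33, -0.014, -0.87], "turn": [0, 0.002, 0], "claw": 0}

```text
t: 57.38
ee_pos: [583.7, -96.5, 41.9]
orientation: [-1.568, 0.019, -0.012]
ft_force: [0.6, -0.1, 0.3]
width: 0.3
```

```bash
python3 -c "
from go import *
go(pk(-2,-150,43),-0.0215)
d=cam('side');save(d,'s44.png',crop=(250,170,330,230))"
```

```text
last-reading minus mean [ 0.8 -0.4  1. ]  std [0.8 0.3 1. ]
t 57.38 pos [585.  -97.   43.5] w 0.3 F [ 0.2 -0.   0.3] q [-0.18  0.59  1.79  0.    0.77 -0.17]
dp/80 [ 0.922 -0.034 -0.007]
turn/pi [-0.0006 -0.0003 -0.0003]
```

View pics/s44.png

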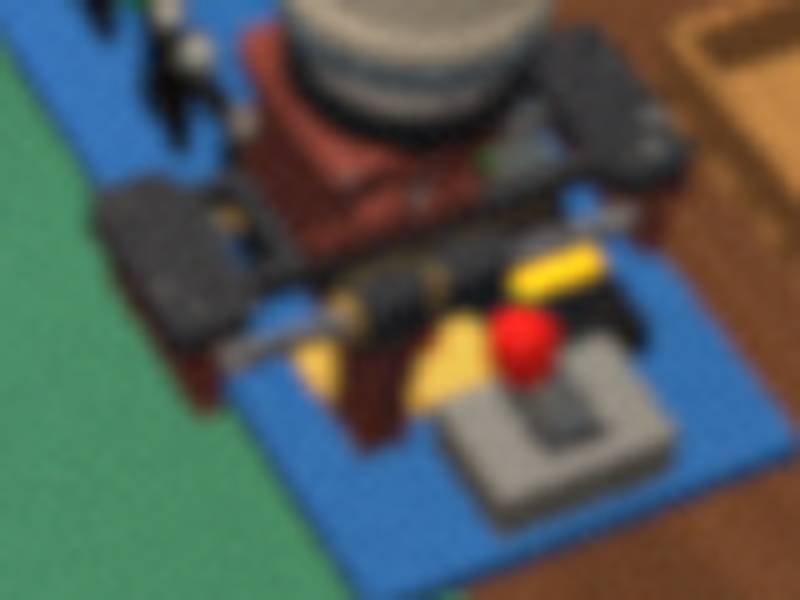

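>>> jog_arm:
  steps:
    - {"dp": [0.3, -0.01, 0], "turn": [0, 0, 0], "claw": 0}
    - {"dp": [0.45, -0.016, 0], "turn": [0, 0, 0], "claw": 0}
    - {"dp": [0.6, -0.022, 0], "turn": [0, 0, 0], "claw": 0}
    - {"dp": [0.75, -0.028, 0], "turn": [0, 0, 0], "claw": 0}
    - {"dp": [0.85, -0.032, 0], "turn": [0, 0, 0], "claw": 0}
    - {"dp": [0.9, -0.034, 0], "turn": [0, 0, 0], "claw": 0}
    - {"dp": [0.9, -0.034, 0], "turn": [0, 0, 0], "claw": 0}
    - {"dp": [0.9, -0.034, 0], "turn": [0, 0, 0], "claw": 0}

```text
t: 58.3
ee_pos: [657.7, -100.2, 44.8]
orientation: [-1.569, 0.015, -0.018]
ft_force: [-0.7, -0.5, 0.4]
width: 0.1
```

```bash
python3 -c "
from go import *
go(pk(0,-150,43),-0.0215)
d=cam('side');save(d,'s45.png',crop=(250,170,330,230))"
```

```text
last-reading minus mean [-0.1 -0.  -0.1]  std [0.1 0.  0.1]
t 58.30 pos [ 657.4 -100.2   44.6] w 0.1 F [-0.   0.1  0.3] q [-0.17  0.66  1.62  0.    0.86 -0.15]
dp/80 [ 0.042  0.005 -0.02 ]
turn/pi [-0.0005  0.0004 -0.0002]
```

View pics/s45.png

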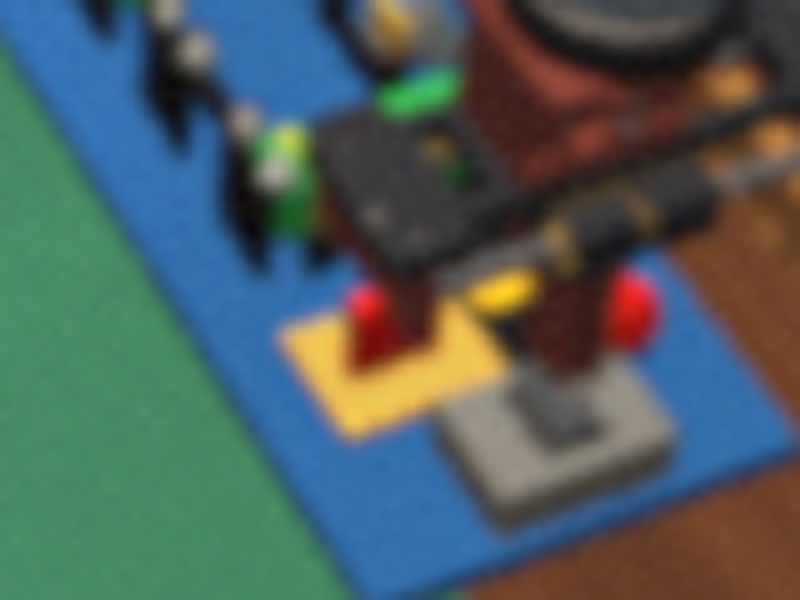

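>>> jog_arm:
  steps:
    - {"dp": [0.05, 0, 0], "turn": [0, 0, 0], "claw": 0}
    - {"dp": [0.1, 0, 0], "turn": [0, 0, 0], "claw": 0}
    - {"dp": [0.1, 0, 0], "turn": [0, 0, 0], "claw": 0}
    - {"dp": [0.1, 0, 0], "turn": [0, 0, 0], "claw": 0}

```text
t: 58.88
ee_pos: [663.2, -100.0, 44.0]
orientation: [-1.569, 0.019, -0.013]
ft_force: [-7.8, -0.2, 2.6]
width: 0.5
```

```bash
python3 -c "
from go import *
go(pk(4,-150,43),-0.0215)
d=cam('side');save(d,'s46.png',crop=(250,170,330,230))"
```

```text
last-reading minus mean [ 0. -0.  0.]  std [0. 0. 0.]
t 58.88 pos [ 663.2 -100.    44. ] w 0.5 F [-7.3  0.1  3.1] q [-0.17  0.67  1.6   0.    0.87 -0.15]
dp/80 [ 0.02   0.002 -0.012]
turn/pi [-0.0007 -0.0012 -0.0002]
```

The lever is at its end stop (7 N). I'll back off, retreat and do a final check.

>>> jog_arm:
  steps:
    - {"dp": [-0.2, 0, 0], "turn": [0, 0, 0], "claw": 0}
    - {"dp": [-0.5, 0, 0], "turn": [0, 0, 0], "claw": 0}
    - {"dp": [-0.9, 0.03, 0.2], "turn": [0, 0, 0], "claw": 0}
    - {"dp": [-1, 0.03, 0.8], "turn": [0, 0, 0], "claw": 0}
    - {"dp": [-1, 0.03, 1], "turn": [0, 0, 0], "claw": 0}
    - {"dp": [-1, 0.03, 1], "turn": [0, 0, 0], "claw": 0}

```text
t: 59.63
ee_pos: [586.4, -98.3, 129.3]
orientation: [-1.57, 0.013, -0.02]
ft_force: [0.6, -0.9, 0.5]
width: 0.4
```

>>> jog_arm:
  steps:
    - {"dp": [-0.4, -0.5, 0.3], "turn": [0, 0, 0], "claw": 0}
    - {"dp": [-0.8, -0.9, 0.3], "turn": [0, 0, 0], "claw": 0}
    - {"dp": [-0.8, -0.9, 0.3], "turn": [0, 0, 0], "claw": 0}
    - {"dp": [-0.8, -0.9, 0.3], "turn": [0, 0, 0], "claw": 0}

```text
t: 59.97
ee_pos: [520.9, -172.5, 153.7]
orientation: [-1.571, 0.015, -0.023]
ft_force: [-0.8, 0.2, 0.5]
width: 0.6
```

>>> jog_arm:
  steps:
    - {"dp": [-0.5, -0.5, 0], "turn": [0, 0, 0], "claw": 0}
    - {"dp": [-0.5, -0.5, 0], "turn": [0, 0, 0], "claw": 0}
    - {"dp": [-0.5, -0.5, 0], "turn": [0, 0, 0], "claw": 0}

```text
t: 60.22
ee_pos: [479.5, -213.7, 153.1]
orientation: [-1.571, 0.017, -0.023]
ft_force: [0.4, 0.3, 0.2]
width: 0.4
```

```bash
python3 -c "
from go import *
import fit
go()
t=cam('top');save(t,'t47.png',crop=(190,120,310,210));save(t,'t47f.png'); s=cam('side');save(s,'s47.png',crop=(220,130,370,300))
def loc(p): 
    v=p[:2]-PK; c,q=np.cos(YAW),np.sin(YAW); return np.round((c*v[0]+q*v[1],-q*v[0]+c*v[1]),1)
x,f=fit.fitrect([t],fit.ychan,[*pk(-5,-88,0)[:2],YAW],(-55,5),(-25,25),18,edges='xyY'); print('key',loc(x),x[2],f)
"
```

```text
last-reading minus mean [0.9 0.7 0.1]  std [1.  0.6 0.1]
t 60.22 pos [ 481.2 -212.7  153.3] w 0.4 F [0.3 0.3 0. ] q [-0.44  0.33  1.89  0.    0.92 -0.42]
key [ -6.7 -89.9] -0.026997399146080507 -0.5373482578057587
```

View pics/t47.png

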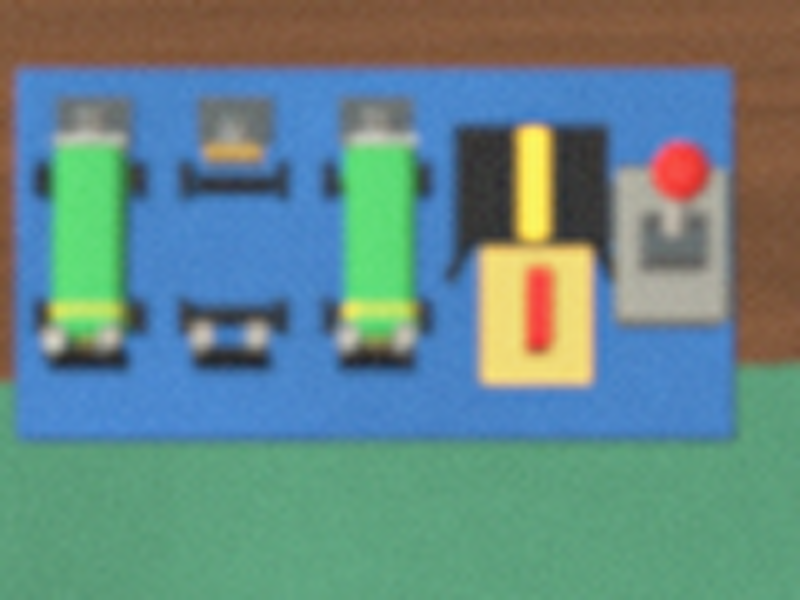

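View pics/s47.png

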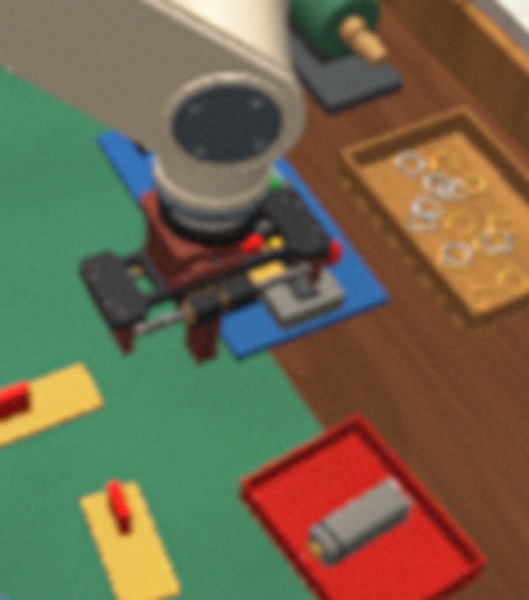

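View pics/t47f.png

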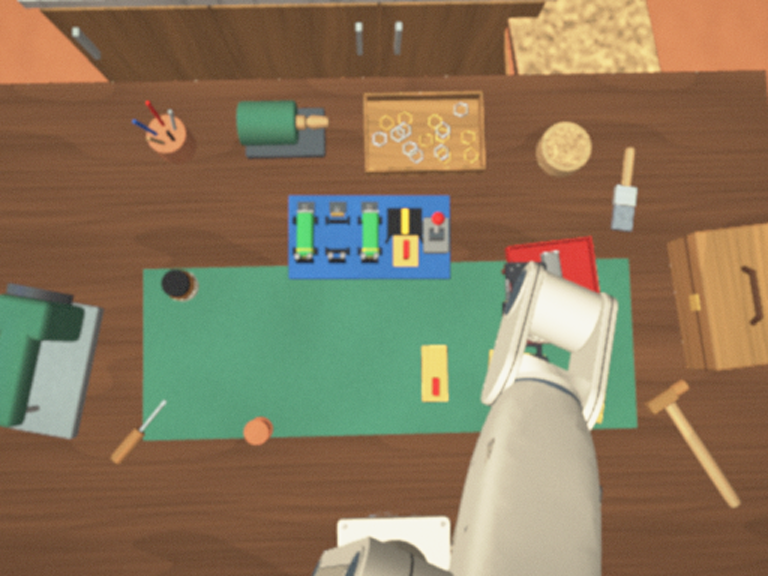

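```bash
python3 -c "
from workcell import ctrl
ctrl.close_job(); print('done')"
```

```text
the job is handed in; nothing more can be done
done
```

I loaded both fresh cells, put the spent cell in the tray, pushed the key in and set the lever to on, then handed the job in. The clock stood at about 60 s of the 210 s allowed. No verdict is reported.

**Last checks**
- **Fresh cells:** both sit under the steel lips, in bays 0 and 2. Their flat ends measured at pack x ≈ 44, which is the seated position.
- **Spent cell:** it lies inside the tray. Only one spent and two fresh cells were present.
- **Key:** I took the lookalike farthest to the robot's left and turned it half round.
    - It pushed against a solid stop at 18 N, straight to within 0.01 rad.
    - The final top-view fit puts its leading edge about 2 mm short in x and 2 mm off in y. That is within the 8 mm limit.
- **Lever:** it reached its end stop, with the ball at the far side. I could not read its angle directly.
- **Dye jar:** upright and untouched, and the arm was clear of everything at the end.

**Failed or disagreeing**
- **First grip on the spent cell:** it missed. The fingers end about 25 mm above the reported tool tip, so I gripped lower on the second try.
- **First key push:** the top view showed the key 4–6 mm short of home, so I pushed it again from behind the fin.

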